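# Gauge a sample bar and charge the milling jar

### The arm

A 7-joint arm with a two-finger parallel gripper is mounted at the origin on the work surface. World frame = base frame: x ahead of the robot, y to its left, z up, the work surface at z = 0. Lengths are in m, angles in rad, forces in N, time in s.
With the tool pointing down it reaches from about 0.35 to 0.9 m from the base axis. Payload 8.1 kg.
Tool frame: the origin (TCP) lies on the centre line of the jaws, within the pads' length; the fingertips stand 17 mm ahead of it and the grasp point (between the pads) lies 2 mm behind it; z points along the fingers, y is the direction in which the jaws open and shut (so a half turn about z gives the same grasp; the last joint's range is limited). The gripper opens to 92 mm and grips with 3 to 60 N. Pads are 19 mm wide; open, the fingers measure 130 mm over their backs; the gripper's body (75 mm by 190 mm) begins 47 mm behind the grasp point.
Start: joints at [-1.414, 0.434, 0.025, 1.573, -0.012, 1.134, -0.075], TCP at [0.161, 0.604, 0.222] pointing down, gripper open.
Joint ranges: [-2.62, 2.62], [-0.44, 2.09], [-1.27, 1.32], [0.08, 2.57], [-1.32, 4.46], [0.12, 2], [-2.74, 2.74]. Speed limits (rad/s): [2.22, 2.22, 3.01, 3.01, 3.14, 3.14, 3.14].

### API

Orientations are given as a rotation vector (axis times angle).
In Python, from cell import arm gives the robot as it stands.
- The arm moves only by the shell command python3 -m creep 'ROWS' [FORCE]. ROWS is JSON, a list that holds one entry, the list of rows, each a list of 7 numbers: the shift along the world's x, y, z in cm, then the turn, a rotation vector about the world's x, y, z in degrees, then the opening, from -1 (shut) to 1 (fully open), so that 0 is half open. In form: [[[tx, ty, tz, ax, ay, az, jaw], ...]]. A call has 1 to 5 rows; each row is the pose to reach, as a shift and turn from the pose commanded when the call began; what a row does not reach only later rows make up. A row lasts 1/10 s, in which the tool goes at most 50 mm and 8.59 degrees, less where a joint would pass 70% of its speed; a pose out of reach is approached as far as the arm can. A call with a gripper value outside its range is refused whole. The fingers move at their own pace and stop on an object; FORCE is the grip in N (left out, the last holds). Time passes only in rows, so rows that repeat a pose let the fingers close. It gives the time, the measured TCP pose, the force and the opening at its end, in the units of the state.
- arm.observe(): the state, without advancing time (a new reading comes with each control period).
- arm.get_image(name): name is "scene" or "top" or "wrist"; returns the picture (480x640x3 uint8, red, green, blue); there is no depth.
- arm.camera_model(name): a dict with "vfov" (degrees; the focal length in pixels is half the picture's height over the tangent of half this angle, whatever the lens; pixels are square), "cx", "cy" (the principal point, pixels), "cam_to_world" (4x4, takes a point from camera to world coordinates); the wrist camera has in their place "T_tool_cam" (4x4, takes a point from camera to tool coordinates, whose origin is the TCP and whose axes are the flange's). Camera axes: x right, y down, z forward; pixel columns grow to the right and rows downward; lengths in m; the calibration is good to about 2 mm. A picture is of the moment at which its call begins: read the wrist's pose just before it. camera_model takes no time and is no camera call.
- arm.sign_off(): hands the job in, once; it reports no verdict.
The state is a dict: "clock": time; "joints": joint angles; "dq": joint speeds; "joint_efforts": joint torques, N m; "position": TCP position; "ee_rot": TCP orientation; "force": force on the tool from outside, world axes, zero at the start; "ft_torque": the same for the moment, N m; "width": opening from 0.0 (shut) to 1.0 (fully open).
Only numpy, scipy, OpenCV 4.12 (cv2) and the standard library are available. Lean on these libraries where they do the work, as an engineer would, in place of code of your own. Each camera call takes 0.05 s, during which the arm holds its last target.

### The job

Get the next grind ready: lay the sample bar flat across the thickness gauge's anvil, press the gauge's foot down onto it and hold it there for a second to take its thickness, then put the bar in the milling jar. After the bar, carry the charge cup over and pour its grinding cylinders into the jar; any cylinders drying on the tray, and any that miss, go in the jar too. Finish with the lid seated squarely on the jar and the empty cup standing upright on the bench, and leave the bottle, the amber jar and the brush where they are.

Things in the scene. Friction and masses are not known exactly. Their poses are not given: they have to be found in the camera images.
- gauge: Fixed bench thickness gauge, a low C-frame, open front to -x, post behind at x = 70 mm. Origin on the bench. Base x -16 to 94, 76 wide, 14 mm high; round anvil x -12 to 26 mm, flat top at z 24 mm; head over it x 5 to 83, 28 wide, z 54 to 70 mm; readout box on the post up to z 113 mm. Spindle axis at x 14, y 0. A bar's front end overhangs base and anvil into free air.
- gauge_anvil (a point): Point on the anvil top, 24 mm straight above the gauge's origin, axes as the gauge. A bar laid lengthwise along x with its middle here rests on the anvil with its far half under the foot; its front 28 mm overhangs and can be gripped. 22 mm are free below the raised foot: bring the bar in level from the front.
- plunger (a joint): Height of the gauge foot above the anvil in m, which is what the gauge reads: 0.022 at rest (a spring holds it fully up), 0 with the foot on the bare anvil, and the bar's 0.012 thickness with the foot down on the bar. Needs about 5.5 N down to start and 8 N at 0.012; springs back up when let go.
- plunger_cap (a point): Centre of the top of the black round press cap on the spindle (26 mm across, 10 mm thick): 103 mm above the bench at rest, moves straight down 10 mm when the foot meets the bar. Press it from above with closed fingers.
- plunger_foot (a point): Centre of the underside of the gauge's round foot, 18 mm across, straight below the cap; 46 mm above the bench (22 mm above the anvil) at rest.
- bar: The pressed sample bar, loose, dull grey-brown, 80 x 20 x 12 mm (x, y, z of its own frame), 45 g. Origin at the centre of its underside. Starts flat on the bench.
- jar: The open steel milling jar, fixed: 120 mm outside and 104 mm inside diameter, clamped on a round stand 148 mm across and 8 mm thick with three small lugs. Inner floor 16 mm and rim 92 mm above the bench. Origin on the bench, on the jar's axis, z up.
- lid: The jar's loose steel lid, 250 g: flange 122 mm across (z 6 to 14 mm), a plug below it 96 mm across (z 0 to 6 mm), a knob on top 24 mm in diameter (z 14 to 44 mm). Origin at the centre of the plug's underside, z up. Starts on the bench, right way up. Seated on the jar its origin is 86 mm above the bench.
- cup: The metal charge cup, loose, 130 g empty, straight-sided without handle: 66 mm outside and 60 mm inside diameter, 85 mm tall, floor 4 mm thick. Origin at the centre of its underside, z up through the mouth. Holds 5 to 7 grinding cylinders at the start.
- cup_rim (a point): Centre of the cup's mouth, 85 mm above its origin.
- tray: The shallow grey-blue drying tray, fixed, 140 x 150 mm (x, y), rim 12 mm high, floor and walls 4 mm thick. Origin under its centre.
- m1: A white ceramic grinding cylinder, 18 mm in diameter and 18 mm long, 17 g, in the cup at the start. Origin at its centre, z along its axis.
- m2: A white ceramic grinding cylinder, 18 mm in diameter and 18 mm long, 17 g, in the cup at the start. Origin at its centre, z along its axis.
- m3: A white ceramic grinding cylinder, 18 mm in diameter and 18 mm long, 17 g, in the cup at the start. Origin at its centre, z along its axis.
- m4: A white ceramic grinding cylinder, 18 mm in diameter and 18 mm long, 17 g, in the cup at the start. Origin at its centre, z along its axis.
- m5: A white ceramic grinding cylinder, 18 mm in diameter and 18 mm long, 17 g, in the cup at the start (may be absent). Origin at its centre, z along its axis.
- m6: A white ceramic grinding cylinder, 18 mm in diameter and 18 mm long, 17 g, in the cup at the start (may be absent). Origin at its centre, z along its axis.
- m7: A white ceramic grinding cylinder, 18 mm in diameter and 18 mm long, 17 g, in the cup at the start (may be absent). Origin at its centre, z along its axis.
- d1: The same kind of grinding cylinder (18 x 18 mm, 17 g), standing on the drying tray at the start, at least 50 mm from the next (may be absent). Origin at its centre, z along its axis.
- d2: The same kind of grinding cylinder (18 x 18 mm, 17 g), standing on the drying tray at the start, at least 50 mm from the next (may be absent). Origin at its centre, z along its axis.
- d3: The same kind of grinding cylinder (18 x 18 mm, 17 g), standing on the drying tray at the start, at least 50 mm from the next (may be absent). Origin at its centre, z along its axis.
- flask: Bystander: white plastic bottle with a blue cap, 60 mm across, 150 mm tall, standing to the left of the gauge. Origin at the centre of its underside.
- vial: Bystander: small amber glass jar with a black cap, 44 mm across, 75 mm tall, standing beyond the jar and the gauge. Origin at the centre of its underside.
- brush: Bystander: cleaning brush, 170 mm long, lying along its own x (handle to -x) beside the drying tray. Origin near its middle, on the bench.
Mind the look-alikes: they are no part of the job. There is more than one size of the bar; the one meant has the size given above.

How it is judged:
On the way, in this order (a step that is already met when the one before it is completed fails the run):
1. The bar lies flat on the anvil with the gauge's foot pressed down on it, reading its thickness (12 mm) for half a second (value of joint plunger between 0.0105 and 0.0129 m and z of bar in the frame of gauge_anvil between -0.002 and 0.002 m and angle between bar's own z axis and vertical below 0.06 rad and x of plunger_foot in the frame of bar between -0.04 and 0.04 m and y of plunger_foot in the frame of bar between -0.012 and 0.012 m), for 0.5 s.
2. The bar is in the jar, below its rim, and the gauge's foot is back up (horizontal distance between bar and jar below 0.051 m and height (world z) of bar below 0.085 m and value of joint plunger above 0.019 m), for 0.2 s.
3. The cup is lifted off the bench, upright to within 45 degrees, with its grinding cylinders still in it (height (world z) of cup above 0.03 m and angle between cup's own z axis and vertical below 0.8 rad and distance between each of m1, m2, m3, m4, m5, m6, m7 and cup below 0.085 m and z of each of m1, m2, m3, m4, m5, m6, m7 in the frame of cup above 0 m), for 0.1 s.
4. The cup is tipped well past level (over 95 degrees) with its mouth over the jar (within 90 mm of its axis) (angle between cup's own z axis and vertical above 1.66 rad and horizontal distance between cup_rim and jar below 0.09 m and height (world z) of cup_rim above 0.08 m), for 0.2 s.
At the end, for the whole second after the job is handed in: The bar and every grinding cylinder that is present lie inside the jar below its rim; the lid sits on the jar, flat (tilt under 2 degrees), within 6 mm of the jar's axis and with its plug inside the rim; the empty cup stands upright on the bench at rest; the gauge's foot is back up (all of step 2 and horizontal distance between each of m1, m2, m3, m4, m5, m6, m7, d1, d2, d3 and jar below 0.051 m and height (world z) of each of m1, m2, m3, m4, m5, m6, m7, d1, d2, d3 below 0.085 m and horizontal distance between lid and jar below 0.006 m and height (world z) of lid between 0.083 and 0.0885 m and angle between lid's own z axis and vertical below 0.04 rad and linear speed of each of lid, cup below 0.02 m/s and angle between cup's own z axis and vertical below 0.08 rad and height (world z) of cup between -0.004 and 0.004 m); the robot touches nothing.
It fails at once if The white bottle is moved by more than 30 mm or knocked over (distance of flask from where it was at the start of the episode above 0.03 m or angle between flask's own z axis and vertical above 0.5 rad).
It fails at once if The amber jar is moved by more than 30 mm or knocked over (distance of vial from where it was at the start of the episode above 0.03 m or angle between vial's own z axis and vertical above 0.5 rad).
It fails at once if The brush is moved by more than 30 mm (distance of brush from where it was at the start of the episode above 0.03 m).
Of m5, m6, m7 only 1 to 3 are there at a start; the rules pass over those that are not, and their reading is None.
Of d1, d2, d3 only 1 to 3 are there at a start; the rules pass over those that are not, and their reading is None.
At some moment in a run one of bar, lid may be knocked a few centimetres aside while the robot is not near it.
It also fails if it takes over 210 s, if anything falls off the work surface, if the arm or the gripper's body presses on something with over 40 N, if the wrist force passes 120 N, or if a joint passes its speed limit or range.

## Working session

There is one attempt and no reset: what is moved stays moved. The work goes in short steps, Python scripts to look and compute and a shell command to move; the robot and the scene stay as the last step left them, time stands still between calls to the robot, and variables do not carry over. Pictures are saved under pics/ and viewed, and the job is handed in when it is done.

```bash
ls; mkdir -p pics; python3 - <<'E'
from cell import arm
import cv2,numpy as np
np.set_printoptions(precision=4,suppress=True)
print(arm.observe())
for n in ["scene","top","wrist"]:
    im=arm.get_image(n); cv2.imwrite(f"pics/{n}0.png",im[:,:,::-1]); print(n,arm.camera_model(n))
E
```

```text
pics
{'clock': 0.0, 'joints': array([-1.4136,  0.4352,  0.025 ,  1.5741, -0.0116,  1.134 , -0.0751]), 'dq': array([-0.0014, -0.0007,  0.0002, -0.0002,  0.0009, -0.    ,  0.0011]), 'joint_efforts': array([  0.0014, -66.7842,   0.9857, -31.4446,  -0.0604,   0.0429,
         0.0002]), 'position': array([0.1605, 0.6035, 0.2207]), 'ee_rot': array([-0.4071, -3.1151,  0.0025]), 'force': array([-0.0437,  0.4145,  0.7279]), 'ft_torque': array([-0.0401, -0.0119, -0.0371]), 'width': 1.000773222088634}
scene {'vfov': 57.857092390691044, 'cx': 318.8793584639771, 'cy': 241.7913275973753, 'cam_to_world': array([[ 0.5747,  0.4135, -0.7062,  1.1644],
       [ 0.8183, -0.3017,  0.4893, -0.3644],
       [-0.0107, -0.8591, -0.5118,  0.527 ],
       [ 0.    ,  0.    ,  0.    ,  1.    ]])}
top {'vfov': 50.02736086541981, 'cx': 319.3410424820158, 'cy': 230.04605047250712, 'cam_to_world': array([[-0.0096, -0.9942,  0.1072,  0.3989],
       [-0.9997,  0.0071, -0.023 ,  0.0753],
       [ 0.0221, -0.1074, -0.994 ,  1.2272],
       [ 0.    ,  0.    ,  0.    ,  1.    ]])}
wrist {'vfov': 69.35807890729276, 'cx': 317.36016946062466, 'cy': 234.50431029464124, 'T_tool_cam': array([[-0.0006, -0.9631, -0.2692,  0.0738],
       [ 1.    , -0.0008,  0.0005,  0.0005],
       [-0.0007, -0.2692,  0.9631, -0.1633],
       [ 0.    ,  0.    ,  0.    ,  1.    ]])}
```

View pics/scene0.png

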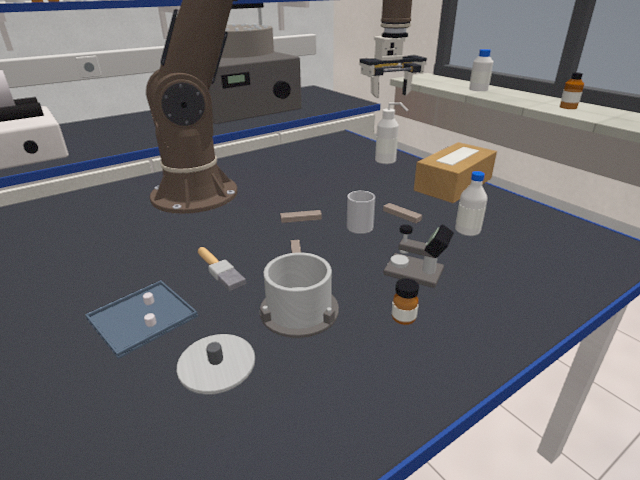

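View pics/top0.png

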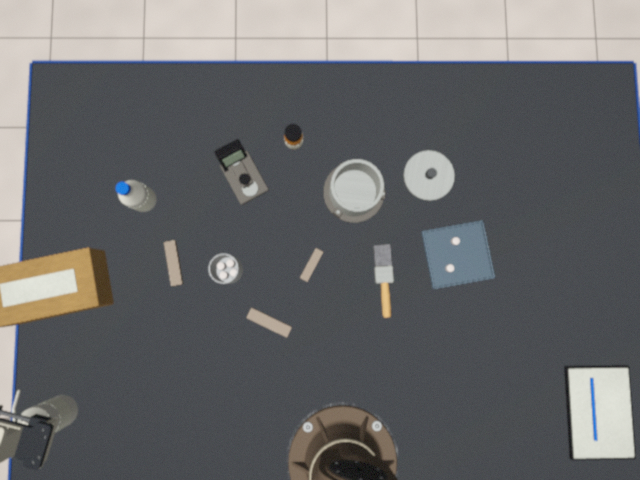

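View pics/wrist0.png

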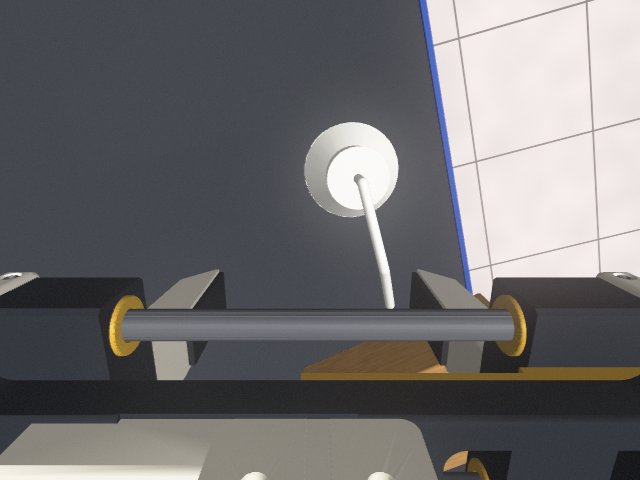

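The top view shows the gauge (240,172), jar (356,188), lid (430,175), cup (225,268) with several cylinders, tray (458,255) with two cylinders, brush (385,280), amber jar (293,137) and bottle (137,195). There are three bar candidates: A (173,262), B (269,322) and C (312,265). I'll measure their sizes next.

```bash
cat > h.py <<'E'
import cv2,numpy as np
from scipy.spatial.transform import Rotation as R
np.set_printoptions(precision=4,suppress=True)
def f(cm): return 240/np.tan(np.radians(cm["vfov"]/2))
def pose(arm):
    o=arm.observe(); T=np.eye(4); T[:3,:3]=R.from_rotvec(o["ee_rot"]).as_matrix(); T[:3,3]=o["position"]; return T
def c2w(arm,n):
    cm=arm.camera_model(n)
    return cm,(cm["cam_to_world"] if n!="wrist" else pose(arm)@cm["T_tool_cam"])
def cast(cm,T,uv,z):
    uv=np.atleast_2d(np.array(uv,float)); F=f(cm)
    d=np.c_[(uv[:,0]-cm["cx"])/F,(uv[:,1]-cm["cy"])/F,np.ones(len(uv))]@T[:3,:3].T
    o=T[:3,3]; return o+d*((z-o[2])/d[:,2])[:,None]
def proj(cm,T,P):
    P=np.atleast_2d(P); c=(P-T[:3,3])@T[:3,:3]; F=f(cm)
    return np.c_[c[:,0]/c[:,2]*F+cm["cx"],c[:,1]/c[:,2]*F+cm["cy"]]
def snap(arm,n,name):
    cm,T=c2w(arm,n); im=arm.get_image(n)[:,:,::-1].copy(); cv2.imwrite(f"pics/{name}.png",im); return cm,T,im
E
python3 - <<'E'
from cell import arm
from h import *
im=cv2.imread("pics/top0.png"); cm,T=c2w(arm,"top")
print([im[y,x] for x,y in [(173,262),(269,322),(312,265),(358,188),(430,190),(458,270)]])
hsv=cv2.cvtColor(im,cv2.COLOR_BGR2HSV)
m=((im.astype(int)[:,:,2]-im[:,:,0]>12)&(im[:,:,2]>90)).astype(np.uint8)
for c in cv2.findContours(m,0,2)[0]:
    if cv2.contourArea(c)<100: continue
    (u,v),wh,a=cv2.minAreaRect(c)
    if not(230<v<345 and 160<u<340): continue
    P=cast(cm,T,c[:,0,:],0.012)[:,:2]
    r=cv2.minAreaRect((P*1000).astype(np.float32)); print((u,v),"world",r)
    big=im[int(v)-40:int(v)+40,int(u)-40:int(u)+40]
    cv2.imwrite(f"pics/bar_{int(u)}.png",cv2.resize(big,None,fx=6,fy=6,interpolation=2))
big=im[110:300,150:520]; cv2.imwrite("pics/tz0.png",cv2.resize(big,None,fx=2.1,fy=2.1,interpolation=2))
E
```

```text
[array([152, 168, 182], dtype=uint8), array([154, 170, 184], dtype=uint8), array([154, 169, 184], dtype=uint8), array([194, 198, 194], dtype=uint8), array([193, 197, 194], dtype=uint8), array([142, 130, 110], dtype=uint8)]
(268.6072998046875, 322.1514892578125) world ((315.3501281738281, 167.39639282226562), (107.22137451171875, 28.99164581298828), 64.08653259277344)
(311.0458679199219, 264.48626708984375) world ((448.5770568847656, 67.52184295654297), (22.104490280151367, 82.32173156738281), 61.15392303466797)
(172.7027130126953, 262.7162170410156) world ((455.5408020019531, 392.0805358886719), (106.78553009033203, 29.296369552612305), 10.629152297973633)
```

View pics/tz0.png

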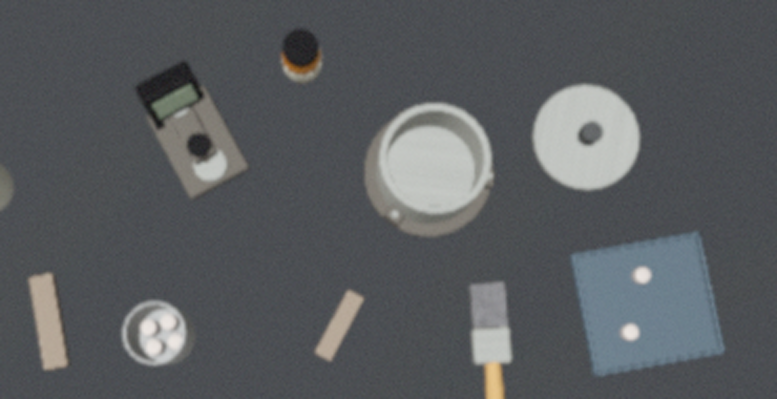

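Bar C at (311,265) measures about 82 x 22 mm, so it is the 80 x 20 one. A and B are about 107 x 29 mm, which makes them the look-alikes. Next I'll measure the fixtures.

```bash
python3 - <<'E'
from cell import arm
from h import *
im=cv2.imread("pics/top0.png"); cm,T=c2w(arm,"top")
g=cv2.cvtColor(im,cv2.COLOR_BGR2GRAY); hsv=cv2.cvtColor(im,cv2.COLOR_BGR2HSV)
# lid
m=((g>150)).astype(np.uint8)
for c in cv2.findContours(m,0,2)[0]:
    if cv2.contourArea(c)<60: continue
    (u,v),r=cv2.minEnclosingCircle(c)
    if 100<v<330 and 130<u<520:
        print("bright",(round(u),round(v)),round(r,1),[cast(cm,T,(u,v),z)[0,:2] for z in (0.,.014,.085,.092)], cv2.fitEllipse(c) if len(c)>5 else 0)
m=(g<45).astype(np.uint8)
for c in cv2.findContours(m,0,2)[0]:
    if cv2.contourArea(c)<15: continue
    (u,v),r=cv2.minEnclosingCircle(c)
    if 100<v<330 and 130<u<520: print("dark",(round(u,1),round(v,1)),round(r,1),[cast(cm,T,(u,v),z)[0,:2] for z in (.044,.075,.103)])
for nm,(x0,y0,x1,y1) in dict(g=(205,130,275,210),j=(315,150,395,230),c=(200,245,250,295)).items():
    cv2.imwrite(f"pics/z_{nm}.png",cv2.resize(im[y0:y1,x0:x1],None,fx=7,fy=7,interpolation=2))
E
python3 - <<'E'
import cv2,numpy as np
a=[cv2.resize(cv2.imread(f"pics/z_{n}.png"),(400,400)) for n in "gj"]
cv2.imwrite("pics/zz.png",np.hstack(a))
E
```

```text
bright (268, 323) 22.3 [array([0.3129, 0.169 ]), array([0.3139, 0.168 ]), array([0.3189, 0.1626]), array([0.3194, 0.162 ])] ((268.40673828125, 322.2004699707031), (10.31545352935791, 58.438594818115234), 116.02513885498047)
bright (386, 290) 26.6 [array([ 0.3857, -0.1112]), array([ 0.3859, -0.109 ]), array([ 0.3866, -0.0982]), array([ 0.3867, -0.0972])] ((383.9042663574219, 280.5716247558594), (15.29995059967041, 68.16458892822266), 176.24195861816406)
bright (223, 268) 15.1 [array([0.442 , 0.2764]), array([0.4415, 0.2741]), array([0.439 , 0.2625]), array([0.4388, 0.2613])] ((223.0823211669922, 268.12811279296875), (29.277721405029297, 29.338972091674805), 78.20697784423828)
bright (311, 264) 16.4 [array([0.4491, 0.0669]), array([0.4485, 0.067 ]), array([0.4456, 0.0675]), array([0.4453, 0.0675])] ((310.9688415527344, 264.61932373046875), (7.611454010009766, 42.60932540893555), 27.731481552124023)
bright (173, 262) 21.7 [array([0.4565, 0.3945]), array([0.4558, 0.3908]), array([0.4525, 0.3724]), array([0.4521, 0.3705])] ((172.4342498779297, 262.9251708984375), (10.642396926879883, 55.1
[... 549 characters left out ...]
y([ 0.6627, -0.2186]), array([ 0.6472, -0.2014]), array([ 0.6457, -0.1997])] ((428.83807373046875, 174.91812133789062), (48.41261672973633, 49.769981384277344), 120.99917602539062)
bright (320, 162) 358.0 [array([0.6992, 0.0449]), array([0.6958, 0.0453]), array([0.6784, 0.047 ]), array([0.6767, 0.0472])] ((381.46917724609375, 206.2808837890625), (451.806640625, 757.88623046875), 93.1117935180664)
dark (244.0, 179.0) 4.5 [array([0.6475, 0.2225]), array([0.641 , 0.2187]), array([0.6351, 0.2152])]
dark (230.6, 154.1) 15.9 [array([0.707 , 0.2541]), array([0.6989, 0.2495]), array([0.6916, 0.2452])]
dark (292.6, 132.6) 8.1 [array([0.7582, 0.1088]), array([0.7488, 0.1079]), array([0.7403, 0.1071])]
```

View pics/zz.png

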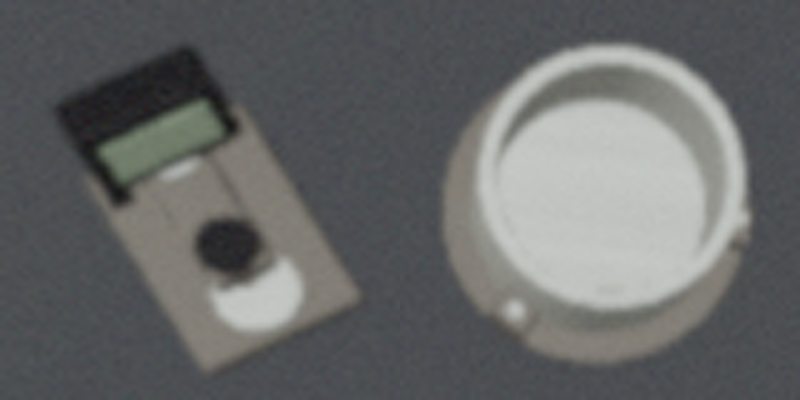

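```bash
python3 - <<'E'
from cell import arm
from h import *
cm,T=c2w(arm,"top")
P=cast(cm,T,[(241.4,204.4),(268.4,189),(247,150),(220.8,167)],.014)[:,:2]; print(P)
for a,b in((0,1),(2,1),(3,0)):
    d=P[b]-P[a]; print(np.linalg.norm(d),np.degrees(np.arctan2(*d[::-1])))
print("cap",cast(cm,T,[(244.3,179)],.103),"jar rim",cast(cm,T,[(357.5,185.5)],.092), "cup",cast(cm,T,[(223.5,268)],.085))
print("tray cyl",cast(cm,T,[(456,240.5),(450,267.5)],.022),"lidknob",cast(cm,T,[(431,174)],.044),"lid",cast(cm,T,[(429,175)],.013))
print("flask",cast(cm,T,[(124,188)],.15),"vial",cast(cm,T,[(293,132)],.075))
E
```

```text
[[0.5925 0.232 ]
 [0.6293 0.168 ]
 [0.7247 0.2195]
 [0.6833 0.2818]]
0.07385781822521316 -60.10952897141943
0.10847079702464274 -151.66441164863562
0.10360440391561927 -151.28698525084323
cap [[0.6351 0.2145 0.103 ]] jar rim [[ 0.6213 -0.0376  0.092 ]] cup [[0.4394 0.2613 0.085 ]]
tray cyl [[ 0.5017 -0.2757  0.022 ]
 [ 0.4381 -0.2591  0.022 ]] lidknob [[ 0.6573 -0.2161  0.044 ]] lid [[ 0.6617 -0.2188  0.013 ]]
flask [[0.6072 0.4614 0.15  ]] vial [[0.7503 0.1071 0.075 ]]
```

```bash
cat >> h.py <<'E'
def ori(psi,lam):
    p,l=np.radians(psi),np.radians(lam); x0=np.array([np.cos(p),np.sin(p),0]); z=np.array([0,0,1.])
    t=-np.cos(l)*z-np.sin(l)*x0; x=np.cos(l)*x0-np.sin(l)*z; return np.c_[x,np.cross(t,x),t]
def goal(arm,pos,Rt):
    T=pose(arm); rv=R.from_matrix(Rt@T[:3,:3].T).as_rotvec()
    print("at",T[:3,3],"shift cm",(np.array(pos)-T[:3,3])*100,"turn deg",np.degrees(rv))
def st(arm):
    o=arm.observe(); Rm=R.from_rotvec(o["ee_rot"]).as_matrix(); x=Rm[:,0]
    print("t",round(o["clock"],2),"pos",o["position"],"F",o["force"],"w",round(o["width"],3),"q",o["joints"],"psi",round(np.degrees(np.arctan2(x[1],x[0])),1),"tooldir",Rm[:,2])
E
python3 - <<'E'
from cell import arm
from h import *
st(arm); goal(arm,(.40,.095,.2),ori(151,20))
E
```

```text
t 0.15 pos [0.1605 0.6036 0.2209] F [ 0.9046 -0.8455 -0.1419] w 1.001 q [-1.4136  0.4351  0.025   1.5739 -0.0116  1.134  -0.0751] psi 165.1 tooldir [-0.0002 -0.0012 -1.    ]
at [0.1605 0.6036 0.2209] shift cm [ 23.947  -50.8617  -2.0924] turn deg [ -7.4262 -18.6148 -13.953 ]
```

```bash
python3 -m creep '[[[4,-8,3,0,0,0,0],[8,-16,3,0,0,0,0],[12,-24,3,0,0,0,0],[16,-32,3,0,0,0,0],[20,-40,3,0,0,0,0]]]'
python3 - <<'E'
from cell import arm
from h import *
st(arm); goal(arm,(.40,.095,.2),ori(151,20))
E
```

```text
clock: 0.65
position: [0.2716, 0.3811, 0.2478]
ee_rot: [0.407, 3.115, 0.0]
force: [0.9, -0.4, 0.7]
width: 0.616
t 0.65 pos [0.2716 0.3811 0.2478] F [ 0.9117 -0.3521  0.6634] w 0.616 q [-1.1461  0.1521  0.0922  1.9062 -0.0158  1.0837  0.2635] psi 165.1 tooldir [ 0.0001  0.0002 -1.    ]
at [0.2716 0.3811 0.2478] shift cm [ 12.8378 -28.6124  -4.7787] turn deg [ -7.5044 -18.5917 -13.9734]
```

```bash
python3 -m creep '[[[12.8,-28.6,-2,-7.5,-18.6,-14,0],[12.8,-28.6,-2,-7.5,-18.6,-14,0],[12.8,-28.6,-2,-7.5,-18.6,-14,0],[12.8,-28.6,-4.8,-7.5,-18.6,-14,0],[12.8,-28.6,-4.8,-7.5,-18.6,-14,0]]]'; python3 -m creep '[[[0,0,0,0,0,0,0],[0,0,0,0,0,0,0]]]'
python3 - <<'E'
from cell import arm
from h import *
st(arm); goal(arm,(.40,.095,.2),ori(151,20))
E
```

```text
clock: 1.15
position: [0.3719, 0.1567, 0.215]
ee_rot: [0.698, 2.712, -0.123]
force: [0.9, 1.0, -0.5]
width: 0.499
clock: 1.35
position: [0.3719, 0.1565, 0.2152]
ee_rot: [0.706, 2.711, -0.124]
force: [-0.2, 0.7, 0.5]
width: 0.502
t 1.35 pos [0.3719 0.1565 0.2152] F [-0.246   0.6631  0.5398] w 0.502 q [-1.094  -0.0212  0.2347  2.249   0.4511  0.8921 -0.0801] psi 150.8 tooldir [ 0.2984 -0.1665 -0.9398]
at [0.3719 0.1565 0.2152] shift cm [ 2.8087 -6.1514 -1.5198] turn deg [-0.0133 -0.0135  0.1755]
```

```bash
python3 -m creep '[[[2.8,-6.2,-1.5,0,0,0,0],[2.8,-6.2,-1.5,0,0,0,0],[2.8,-6.2,-1.5,0,0,0,0]]]'
python3 - <<'E'
from cell import arm
from h import *
st(arm); snap(arm,"wrist","w1")
E
```

```text
clock: 1.65
position: [0.4002, 0.0942, 0.2001]
ee_rot: [0.705, 2.711, -0.125]
force: [-0.2, 0.2, 0.1]
width: 0.499
t 1.65 pos [0.4002 0.0942 0.2001] F [-0.1578  0.2212  0.0815] w 0.499 q [-0.9985 -0.028   0.3347  2.3     0.4755  0.7869  0.0732] psi 150.8 tooldir [ 0.2983 -0.1672 -0.9397]
```

View pics/w1.png

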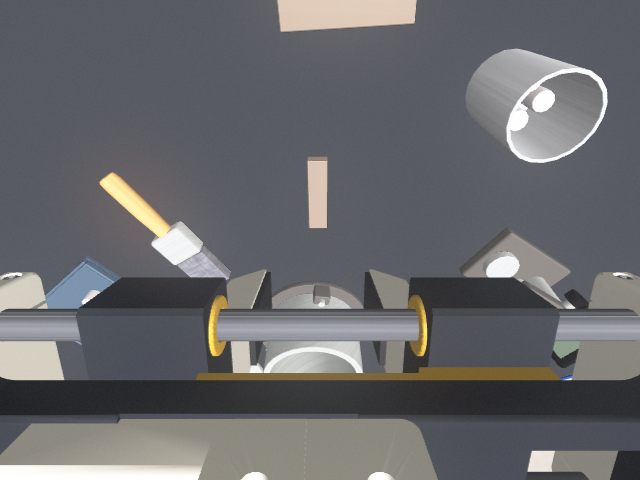

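The wrist view shows the bar at (318,192), aligned with the tool. The brush, cup, gauge and jar are visible around it. Next I'll locate the bar from this view.

```bash
cat >> h.py <<'E'
def barfind(arm,name,z=0.012,rect=None,cam="wrist"):
    cm,T,im=snap(arm,cam,name); i=im.astype(int)
    m=((i[:,:,2]-i[:,:,0]>20)&(i[:,:,2]>120)).astype(np.uint8)
    for c in cv2.findContours(m,0,2)[0]:
        if cv2.contourArea(c)<150: continue
        P=cast(cm,T,c[:,0,:],z)[:,:2]; r=cv2.minAreaRect((P*1000).astype(np.float32))
        if 50<max(r[1])<130 and min(r[1])<45: print(name,c[:,0].mean(0),"rect mm",np.array(r[0]),np.array(r[1]),r[2])
E
python3 - <<'E'
from cell import arm
from h import *
barfind(arm,"w2")
barfind(arm,"t2",cam="top")
E
```

```text
w2 [416.4603 319.8413] rect mm [697.4682  90.6298] [ 23.9651 127.6994] 72.72557067871094
w2 [127.6829 201.0976] rect mm [ 363.6917 -104.2166] [84.2774 26.3593] 2.887331247329712
w2 [313.1765 197.7647] rect mm [444.4877  69.5337] [19.6085 82.6516] 61.37958526611328
w2 [345.6667  21.3333] rect mm [317.6164 166.1691] [106.1879  21.0238] 60.87836456298828
t2 [380.2615 435.2769] rect mm [ 53.298  -89.1267] [112.143   32.6567] 27.8933048248291
t2 [342.0147 416.4265] rect mm [102.2224   0.414 ] [ 34.8542 116.9587] 0.7519351243972778
t2 [384.7222 297.7778] rect mm [ 364.9052 -106.2411] [82.0787 21.6796] 1.7645057439804077
t2 [311.     264.8594] rect mm [448.8616  67.2454] [19.963  79.2967] 61.25772476196289
t2 [171.9111 261.3778] rect mm [455.6552 392.6442] [105.3982  26.4177] 10.832132339477539
```

```bash
python3 -m creep '[[[1.9,-1.1,-5,0,0,0,0],[1.9,-1.1,-10,0,0,0,0],[1.9,-1.1,-14,0,0,0,0],[1.9,-1.1,-16,0,0,0,0],[1.9,-1.1,-16,0,0,0,0]]]'
python3 -m creep '[[[0,0,-1.9,0,0,0,0],[0,0,-1.9,0,0,0,0]]]' 
python3 - <<'E'
from cell import arm
from h import *
st(arm); goal(arm,(.419,.0835,.0205),ori(151,20)); snap(arm,"wrist","w3")
E
```

```text
clock: 2.3
position: [0.4179, 0.0852, 0.0381]
ee_rot: [0.697, 2.715, -0.13]
force: [-0.3, -0.9, 0.7]
width: 0.498
clock: 2.5
position: [0.4191, 0.085, 0.0212]
ee_rot: [0.699, 2.712, -0.127]
force: [0.4, 0.3, 0.3]
width: 0.498
t 2.5 pos [0.4191 0.085  0.0212] F [0.3744 0.2652 0.313 ] w 0.498 q [-0.9997  0.4471  0.5118  2.4909  0.8487  0.1211 -0.3205] psi 151.1 tooldir [ 0.2991 -0.168  -0.9393]
at [0.4191 0.085  0.0212] shift cm [-0.01   -0.1502 -0.0687] turn deg [ 0.1547 -0.0168 -0.0681]
```

View pics/w3.png

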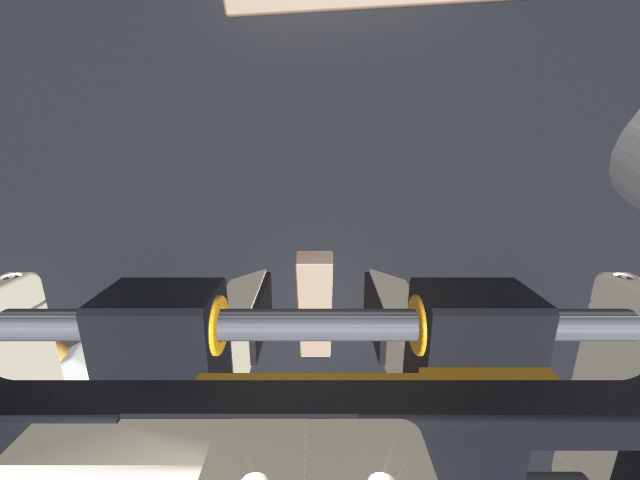

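The bar's near end at (315,255) sits between the jaws, so I'm closing on it.

```bash
python3 -m creep '[[[0,0,0,0,0,0,-1],[0,0,0,0,0,0,-1],[0,0,0,0,0,0,-1],[0,0,0,0,0,0,-1],[0,0,0,0,0,0,-1]]]' 25
python3 -m creep '[[[0,0,3,0,0,0,-1],[0,0,6,0,0,0,-1],[0,0,10,0,0,0,-1],[0,0,10,0,0,0,-1]]]'
python3 - <<'E'
from cell import arm
from h import *
st(arm); snap(arm,"wrist","w4");snap(arm,"scene","s4")
cm,T=c2w(arm,"scene")
E
```

```text
clock: 3.05
position: [0.4191, 0.0847, 0.0216]
ee_rot: [0.702, 2.711, -0.123]
force: [-0.5, -0.7, 0.3]
width: 0.115
clock: 3.45
position: [0.4207, 0.0857, 0.1254]
ee_rot: [0.704, 2.708, -0.115]
force: [-0.4, -0.5, -1.0]
width: 0.007
t 3.45 pos [0.4207 0.0857 0.1254] F [-0.3767 -0.5476 -0.9699] w 0.007 q [-0.7899  0.1442  0.21    2.3747  0.5761  0.5262 -0.0101] psi 150.8 tooldir [ 0.3038 -0.1614 -0.939 ]
```

View pics/w4.png

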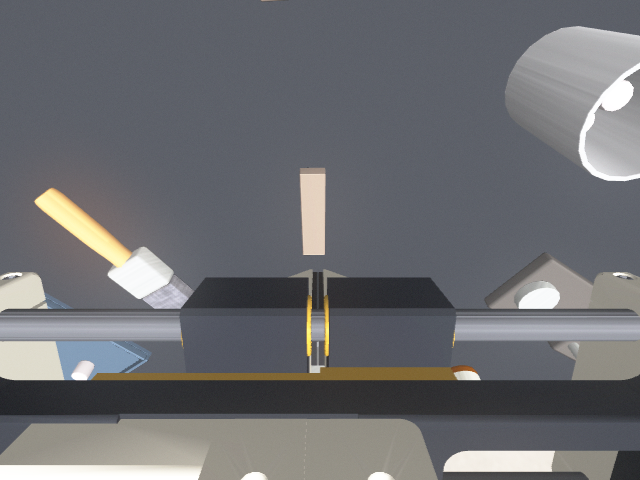

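View pics/s4.png

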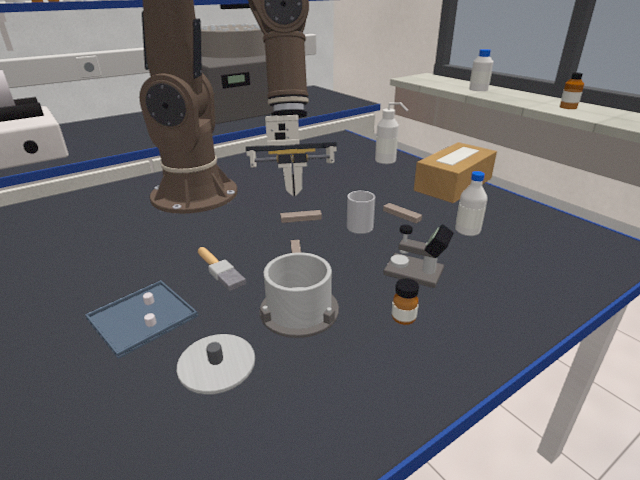

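The grasp missed: the jaws shut to 0.007. I'll project the fingertip positions against the bar to see why.

```bash
python3 - <<'E'
from cell import arm
from h import *
cm,T=c2w(arm,"wrist"); P=pose(arm)
for y in (-.023,0,.023):
    print(y,proj(cm,T,np.array([(P@[x,y,z,1])[:3] for x,z in((0,-.002),(0,.017),(.0095,.017),(-.0095,.017))])))
barfind(arm,"w5"); barfind(arm,"t5",cam="top")
E
```

```text
-0.023 [[271.4701 288.9434]
 [275.7917 274.664 ]
 [275.2236 258.6164]
 [276.3449 290.2942]]
0 [[316.8945 288.9071]
 [316.9298 274.6313]
 [316.9112 258.5833]
 [316.948  290.2619]]
0.023 [[362.3184 288.8709]
 [358.0676 274.5986]
 [358.5983 258.5502]
 [357.5507 290.2295]]
w5 [325.     320.3448] rect mm [569.5205  12.2411] [ 4.4992 97.0957] 61.91905212402344
w5 [309.4375 329.7812] rect mm [560.5181  -3.7654] [ 5.546  97.0441] 60.282352447509766
w5 [ 83.8111 229.8333] rect mm [ 364.2416 -104.1448] [84.1759 29.2713] 2.9297895431518555
w5 [313.9091 212.0909] rect mm [444.0773  69.7297] [19.6499 83.2763] 61.37107849121094
t5 [379.7231 435.5538] rect mm [ 53.1195 -88.8351] [112.174   33.2324] 28.7311954498291
t5 [345.9464 416.1429] rect mm [103.1014  -8.4779] [98.832  32.5353] 87.3440170288086
t5 [260.0513 353.7179] rect mm [237.8447 188.0881] [66.4947 26.0415] 52.76250457763672
t5 [234.25   353.0536] rect mm [244.121  246.6302] [21.1805 75.0228] 61.55948257446289
t5 [384.7222 297.7778] rect mm [ 364.9031 -106.2168] [82.114  21.7044] 1.9338629245758057
t5 [312.8333 261.625 ] rect mm [456.1311  63.1671] [19.8032 62.3189] 61.25695037841797
t5 [172.3111 263.2444] rect mm [455.7067 392.4466] [105.4597  26.2851] 10.49720287322998
```

```bash
python3 -m creep '[[[0,0,-5,0,0,0,0],[0,0,-9,0,0,0,-0.2],[0,0,-9.5,0,0,0,-0.2],[0,0,-10.5,0,0,0,-0.2],[0,0,-10.5,0,0,0,-0.2]]]' 25
python3 - <<'E'
from cell import arm
from h import *
st(arm); 
cm,T,im=snap(arm,"scene","s5"); cv2.imwrite("pics/s5z.png",cv2.resize(im[120:280,220:380],None,fx=4,fy=4,interpolation=2))
snap(arm,"wrist","w5b")
E
```

```text
clock: 4.15
position: [0.4174, 0.0836, 0.0142]
ee_rot: [0.699, 2.715, -0.131]
force: [0.4, -0.4, -0.1]
width: 0.381
t 4.15 pos [0.4174 0.0836 0.0142] F [ 0.3794 -0.3724 -0.1072] w 0.381 q [-0.9544  0.4572  0.4536  2.4937  1.0482  0.1281 -0.5272] psi 151.2 tooldir [ 0.2956 -0.17   -0.9401]
```

View pics/s5z.png

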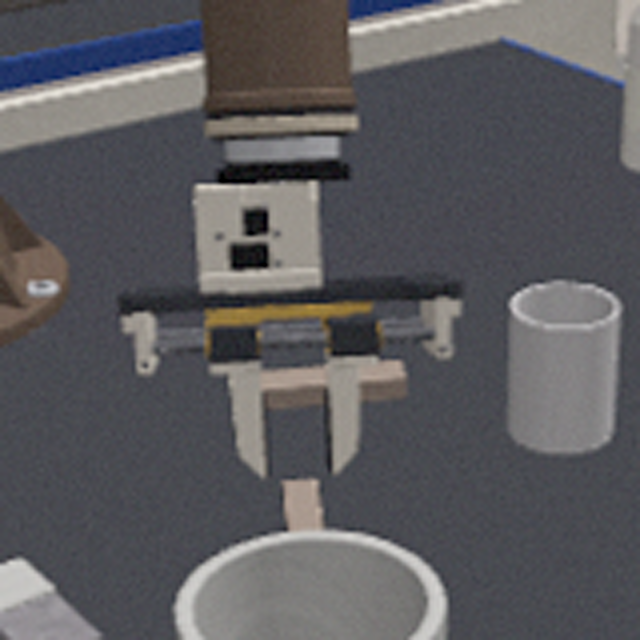

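View pics/w5b.png

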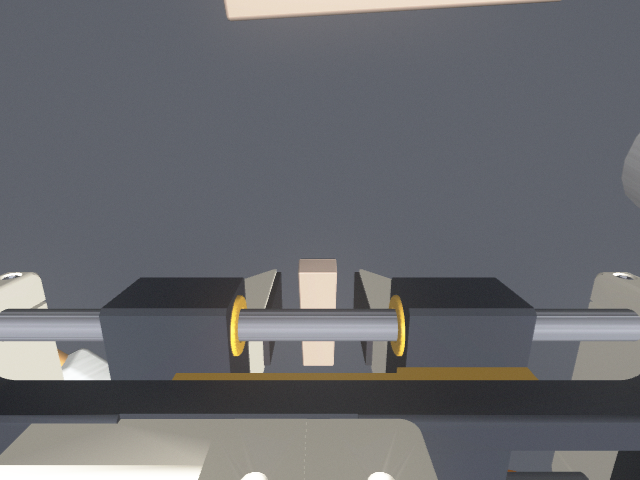

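```bash
python3 - <<'E'
from cell import arm
from h import *
cm,T=c2w(arm,"scene"); P=pose(arm)
p=proj(cm,T,np.array([(P@[0,y,.017,1])[:3] for y in(-.0175,.0175)])); print((p-[220,120])*4, P[:3,3]+.017*P[:3,2])
d=np.array([.875,-.485,0])
print((proj(cm,T,np.array([.445,.069,.012])+np.outer([-.04,.04],d))-[220,120])*4)
cm,T=c2w(arm,"wrist")
print(proj(cm,T,np.array([.445,.069,.012])+np.outer([-.04,.04],d)))
E
```

```text
[[270.0058 509.7426]
 [330.076  506.0183]] [ 0.4233  0.0812 -0.0003]
[[297.422  476.6574]
 [305.8694 550.2766]]
[[316.4252 268.6612]
 [316.6923 363.294 ]]
```

```bash
python3 - <<'E'
from cell import arm
from h import *
cm,T=c2w(arm,"scene"); P=pose(arm)
for z in(-.049,-.02,-.01,0,.01,.017): print(z,((proj(cm,T,np.array([(P@[0,y,z,1])[:3] for y in(-.0175,.0175)]))-[220,120])*4).round())
E
```

```text
-0.049 [[263. 397.]
 [324. 394.]]
-0.02 [[266. 447.]
 [327. 443.]]
-0.01 [[267. 464.]
 [328. 460.]]
0 [[268. 481.]
 [329. 477.]]
0.01 [[269. 498.]
 [329. 494.]]
0.017 [[270. 510.]
 [330. 506.]]
```

The scene view puts the fingertips roughly at the reported TCP, not 17 mm ahead of it. They were therefore still about 15 mm up, above the bar. I'll go lower in small steps and watch the force.

```bash
python3 -m creep '[[[0.1,-0.05,-0.4,0,0,0,-0.2],[0.1,-0.05,-0.4,0,0,0,-0.2]]]' 
python3 -m creep '[[[0.1,-0.05,-0.3,0,0,0,-0.2],[0.1,-0.05,-0.3,0,0,0,-0.2]]]' 
python3 - <<'E'
from cell import arm
from h import *
st(arm); 
cm,T,im=snap(arm,"scene","s6"); cv2.imwrite("pics/s6z.png",cv2.resize(im[120:280,220:380],None,fx=4,fy=4,interpolation=2))
E
```

```text
clock: 4.45
position: [0.4201, 0.0841, 0.0125]
ee_rot: [0.702, 2.711, -0.123]
force: [0.1, 0.3, 0.0]
width: 0.398
clock: 4.65
position: [0.4211, 0.0836, 0.0096]
ee_rot: [0.702, 2.711, -0.123]
force: [-0.3, -0.1, -0.2]
width: 0.399
t 4.65 pos [0.4211 0.0836 0.0096] F [-0.3287 -0.0531 -0.2054] w 0.399 q [-0.9229  0.4681  0.4239  2.4919  1.2112  0.1248 -0.6911] psi 150.9 tooldir [ 0.2994 -0.1656 -0.9396]
```

View pics/s6z.png

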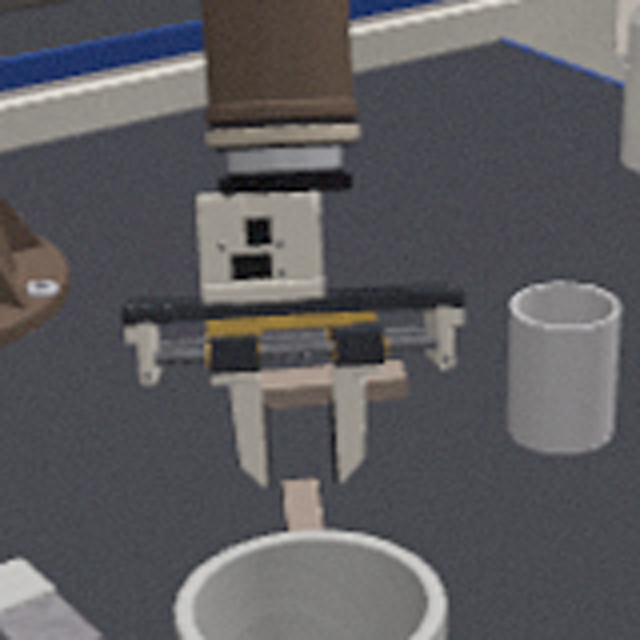

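```bash
python3 -m creep '[[[0,0,-0.3,0,0,0,-0.2],[0,0,-0.3,0,0,0,-0.2]]]' 
python3 -m creep '[[[0,0,-0.2,0,0,0,-0.2],[0,0,-0.2,0,0,0,-0.2]]]' 
python3 - <<'E'
from cell import arm
from h import *
st(arm)
E
```

```text
clock: 4.9
position: [0.421, 0.0836, 0.0065]
ee_rot: [0.702, 2.711, -0.123]
force: [0.4, 0.0, -0.1]
width: 0.401
clock: 5.1
position: [0.421, 0.0836, 0.0045]
ee_rot: [0.702, 2.712, -0.124]
force: [0.2, -0.2, 0.1]
width: 0.402
t 5.1 pos [0.421  0.0836 0.0045] F [ 0.2068 -0.1574  0.0586] w 0.402 q [-0.9086  0.4812  0.4057  2.494   1.3409  0.1239 -0.8253] psi 151.0 tooldir [ 0.2992 -0.1659 -0.9397]
```

```bash
python3 -m creep '[[[0,0,0,0,0,0,-1],[0,0,0,0,0,0,-1],[0,0,0,0,0,0,-1],[0,0,0,0,0,0,-1],[0,0,0,0,0,0,-1]]]' 30
python3 - <<'E'
from cell import arm
from h import *
st(arm)
E
```

```text
clock: 5.6
position: [0.421, 0.0836, 0.0044]
ee_rot: [0.702, 2.711, -0.124]
force: [-0.9, 1.7, 3.4]
width: 0.2
t 5.6 pos [0.421  0.0836 0.0044] F [-0.9442  1.6918  3.4029] w 0.2 q [-0.9087  0.4814  0.4058  2.494   1.3433  0.1238 -0.8279] psi 151.0 tooldir [ 0.2993 -0.166  -0.9396]
```

Gripped: width 0.2 × 92 ≈ 18.5 mm, close to 20. Lifting.

```bash
python3 -m creep '[[[0,0,1,0,0,0,-1],[0,0,3,0,0,0,-1],[0,0,6,0,0,0,-1],[0,0,10,0,0,0,-1],[0,0,10,0,0,0,-1]]]'
python3 - <<'E'
from cell import arm
from h import *
st(arm); goal(arm,(.55,.16,.12),ori(209,20))
cm,T,im=snap(arm,"scene","s7"); cv2.imwrite("pics/s7z.png",cv2.resize(im[80:280,200:400],None,fx=3,fy=3,interpolation=2))
snap(arm,"wrist","w7")
E
```

```text
clock: 6.1
position: [0.4225, 0.0847, 0.1082]
ee_rot: [0.704, 2.708, -0.116]
force: [0.4, -0.3, -0.4]
width: 0.204
t 6.1 pos [0.4225 0.0847 0.1082] F [ 0.4102 -0.34   -0.36  ] w 0.204 q [-0.6312  0.1871  0.0385  2.3814  0.67    0.499  -0.1135] psi 150.8 tooldir [ 0.3034 -0.1619 -0.939 ]
at [0.4225 0.0847 0.1082] shift cm [12.7502  7.5309  1.181 ] turn deg [-0.377   0.1183 58.0658]
```

View pics/s7z.png

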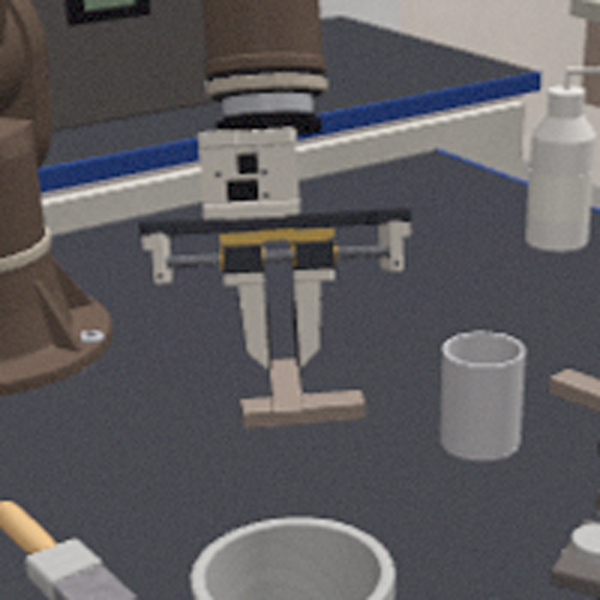

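View pics/w7.png

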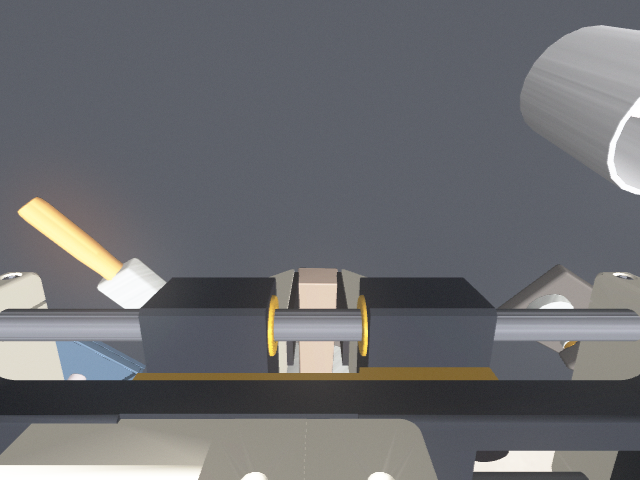

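The bar is held level in the jaws at (318,290) in the wrist view. Moving in front of the gauge with a 58° turn.

```bash
python3 -m creep '[[[2,1,2,0,0,8,-1],[4,2,2,0,0,16,-1],[6,3,2,0,0,24,-1],[8,5,2,0,0,32,-1],[10,6,2,0,0,40,-1]]]'
python3 -m creep '[[[1.25,1.4,0,0,0,8,-1],[1.25,1.4,0,0,0,16,-1],[1.25,1.4,0,0,0,18,-1],[1.25,1.4,0,0,0,18,-1]]]'
python3 - <<'E'
from cell import arm
from h import *
st(arm); goal(arm,(.535,.159,.12),ori(209,20))
snap(arm,"wrist","w8"); cm,T=c2w(arm,"wrist")
g=np.array([.8746,.4848,0]); l=np.array([-.4848,.8746,0]); o=np.array([.6235,.2078,0])
print(proj(cm,T,[o+14e-3*g+[0,0,.103],o+[0,0,.024],o-16e-3*g+.038*l+[0,0,.014],o-16e-3*g-.038*l+[0,0,.014],o-.012*g+[0,0,.024]]))
E
```

```text
clock: 6.7
position: [0.5192, 0.1441, 0.1224]
ee_rot: [-0.262, 2.784, 0.045]
force: [0.4, 0.2, -2.1]
width: 0.202
clock: 7.1
position: [0.5311, 0.1551, 0.1218]
ee_rot: [-0.683, 2.721, 0.121]
force: [0.2, -1.0, -0.3]
width: 0.202
t 7.1 pos [0.5311 0.1551 0.1218] F [ 0.2193 -1.0286 -0.2501] w 0.202 q [ 0.0164  0.3225 -0.4413  2.1455  0.2716  0.37    1.4442] psi -151.8 tooldir [ 0.2974  0.1608 -0.9411]
at [0.5311 0.1551 0.1218] shift cm [ 0.3883  0.3854 -0.1843] turn deg [ 0.0479 -0.2474  0.8117]
[[318.9879 383.7196]
 [318.2733 295.1058]
 [359.5231 274.2129]
 [276.5157 275.2884]
 [318.0894 285.5824]]
```

View pics/w8.png

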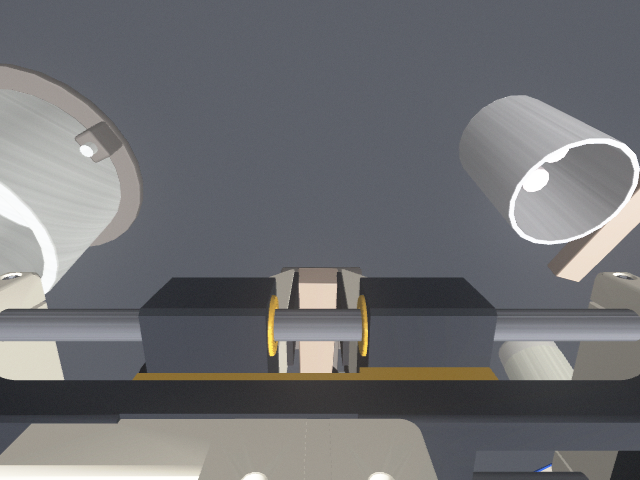

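The gauge is hidden by the gripper here, so I'll triangulate the cap, jar and anvil from the scene and top views.

```bash
python3 - <<'E'
from cell import arm
from h import *
im=cv2.imread("pics/scene0.png"); cv2.imwrite("pics/s0g.png",cv2.resize(im[215:295,370:470],None,fx=8,fy=8,interpolation=2))
cm,T=c2w(arm,"scene")
g=np.array([.8746,.4848,0]); l=np.array([-.4848,.8746,0]); o=np.array([.6235,.2078,0])
pts=[o+14e-3*g+[0,0,.103],o+7e-3*g+[0,0,.024],o-16e-3*g+.038*l+[0,0,.014],o-16e-3*g-.038*l+[0,0,.014],o+94e-3*g-.038*l+[0,0,.014],o+94e-3*g+.038*l+[0,0,.014]]
print(((proj(cm,T,pts)-[370,215])*8).round(1))
E
```

```text
[[285.1  98.8]
 [231.8 355.7]
 [188.7 298.7]
 [ 99.5 440.2]
 [524.1 547. ]
 [590.3 392.2]]
```

View pics/s0g.png

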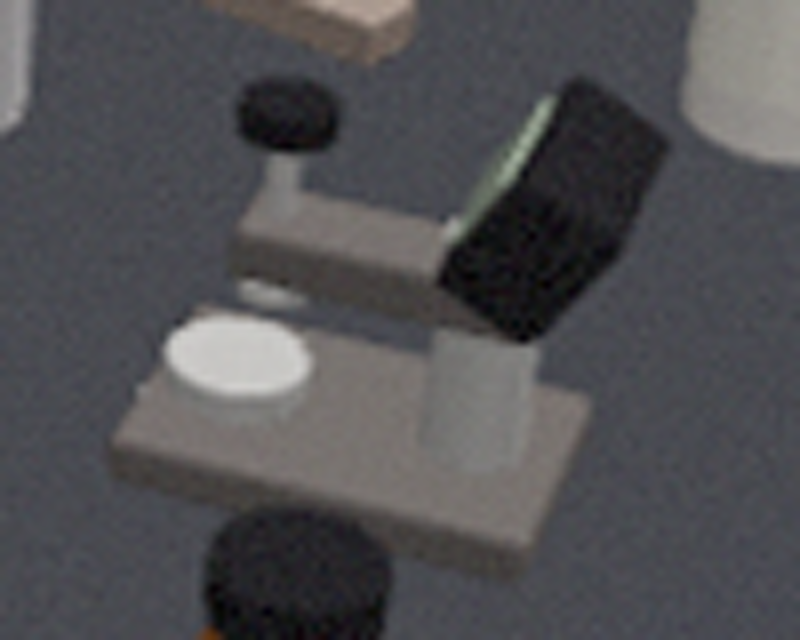

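```bash
python3 -m creep '[[[0.4,0.4,-4,0,0,0.8,-1],[0.4,0.4,-8.6,0,0,0.8,-1],[0.4,0.4,-8.6,0,0,0.8,-1],[0.4,0.4,-8.6,0,0,0.8,-1]]]'
python3 - <<'E'
from cell import arm
from h import *
st(arm); goal(arm,(.535,.159,.0354),ori(209,20))
cm,T,im=snap(arm,"scene","s9"); cv2.imwrite("pics/s9z.png",cv2.resize(im[150:300,320:470],None,fx=5,fy=5,interpolation=2))
P=pose(arm); g=np.array([.8746,.4848,0]); t=P[:3,3]+[0,0,-.0044]
print(((proj(cm,T,[t+g*(.0285-.04),t+g*(.0285+.04),t+g*(.0285+.04)+[0,0,.012]])-[320,150])*5).round(1))
E
```

```text
clock: 7.55
position: [0.5344, 0.1617, 0.0376]
ee_rot: [-0.708, 2.714, 0.123]
force: [0.2, 0.4, -0.3]
width: 0.204
t 7.55 pos [0.5344 0.1617 0.0376] F [ 0.1585  0.4138 -0.3135] w 0.204 q [-0.1611  0.4625 -0.2463  2.2174  0.4289  0.1437  1.3026] psi -150.8 tooldir [ 0.2954  0.1653 -0.941 ]
at [0.5344 0.1617 0.0376] shift cm [ 0.0648 -0.272  -0.2201] turn deg [ 0.1046 -0.1867 -0.2263]
[[140.3 462.6]
 [313.5 503. ]
 [315.3 479. ]]
```

View pics/s9z.png

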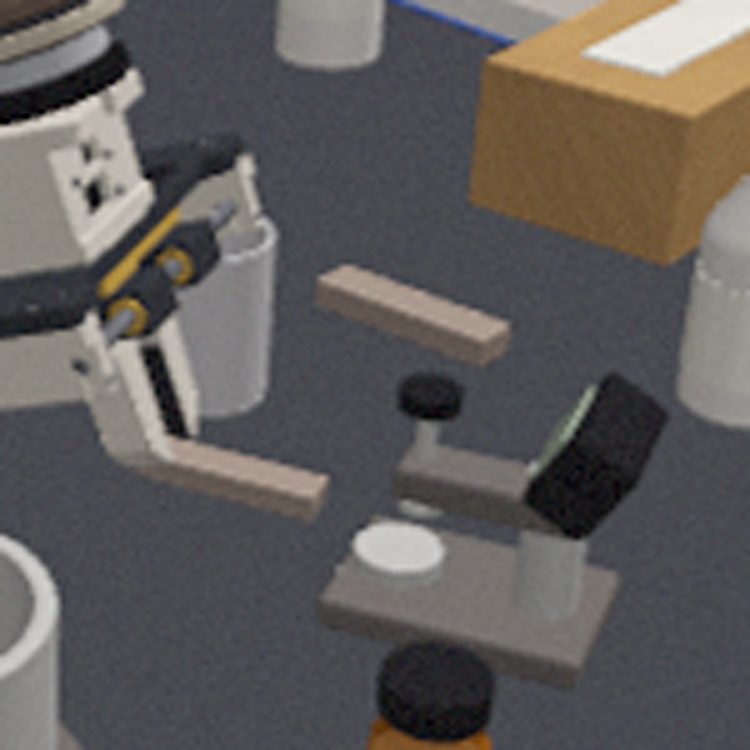

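```bash
python3 -m creep '[[[0.1,-0.25,-0.1,0,0,0,-1],[0.1,-0.25,-0.1,0,0,0,-1],[0.1,-0.25,-0.1,0,0,0,-1]]]'
python3 - <<'E'
from cell import arm
from h import *
st(arm); goal(arm,(.596,.1925,.0366),ori(209,20))
E
```

```text
clock: 7.9
position: [0.5377, 0.158, 0.0386]
ee_rot: [-0.702, 2.71, 0.124]
force: [-0.8, -0.5, -1.2]
width: 0.205
t 7.9 pos [0.5377 0.158  0.0386] F [-0.8214 -0.4862 -1.2174] w 0.205 q [-0.1478  0.4626 -0.2504  2.216   0.4338  0.1401  1.3048] psi -150.9 tooldir [ 0.3007  0.1664 -0.9391]
at [0.5377 0.158  0.0386] shift cm [ 5.8333  3.4517 -0.2037] turn deg [-0.0211  0.103  -0.0488]
```

```bash
python3 -m creep '[[[0.9,0.5,-0.2,0,0,0,-1],[1.8,1.0,-0.2,0,0,0,-1],[2.4,1.4,-0.2,0,0,0,-1],[2.4,1.4,-0.2,0,0,0,-1]]]'
python3 - <<'E'
from cell import arm
from h import *
st(arm); goal(arm,(.596,.1925,.0366),ori(209,20))
cm,T,im=snap(arm,"scene","s10"); cv2.imwrite("pics/s10z.png",cv2.resize(im[150:300,320:470],None,fx=5,fy=5,interpolation=2))
E
```

```text
clock: 8.3
position: [0.5622, 0.1735, 0.0355]
ee_rot: [-0.705, 2.71, 0.125]
force: [0.4, -0.7, -0.6]
width: 0.202
t 8.3 pos [0.5622 0.1735 0.0355] F [ 0.4115 -0.655  -0.5542] w 0.202 q [-0.1609  0.498  -0.2546  2.1528  0.4292  0.1714  1.3039] psi -150.9 tooldir [ 0.2995  0.1673 -0.9393]
at [0.5622 0.1735 0.0355] shift cm [3.3783 1.8967 0.111 ] turn deg [-0.0406  0.0488 -0.1503]
```

View pics/s10z.png

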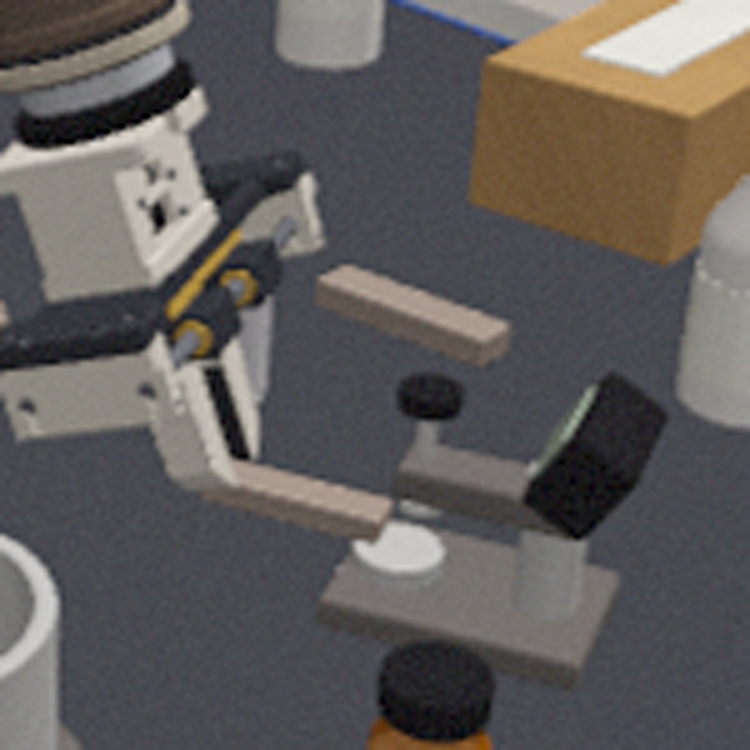

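The bar's far end at (385,525) is over the anvil edge and below the foot. Continuing in.

```bash
python3 -m creep '[[[1.0,0.55,0,0,0,0,-1],[2.0,1.1,0,0,0,0,-1],[3.0,1.7,0,0,0,0,-1],[3.4,1.9,0,0,0,0,-1],[3.4,1.9,0,0,0,0,-1]]]'
python3 - <<'E'
from cell import arm
from h import *
st(arm); goal(arm,(.596,.1925,.0284),ori(209,20))
cm,T,im=snap(arm,"scene","s11"); cv2.imwrite("pics/s11z.png",cv2.resize(im[150:300,320:470],None,fx=5,fy=5,interpolation=2))
E
```

```text
clock: 8.85
position: [0.5956, 0.1919, 0.0353]
ee_rot: [-0.704, 2.711, 0.124]
force: [0.1, 0.1, -0.6]
width: 0.203
t 8.85 pos [0.5956 0.1919 0.0353] F [ 0.1385  0.1008 -0.5816] w 0.203 q [-0.1664  0.5392 -0.2691  2.0636  0.4203  0.2252  1.3097] psi -150.9 tooldir [ 0.2989  0.1667 -0.9396]
at [0.5956 0.1919 0.0353] shift cm [ 0.0413  0.0559 -0.6881] turn deg [-0.0102  0.0102 -0.1335]
```

View pics/s11z.png

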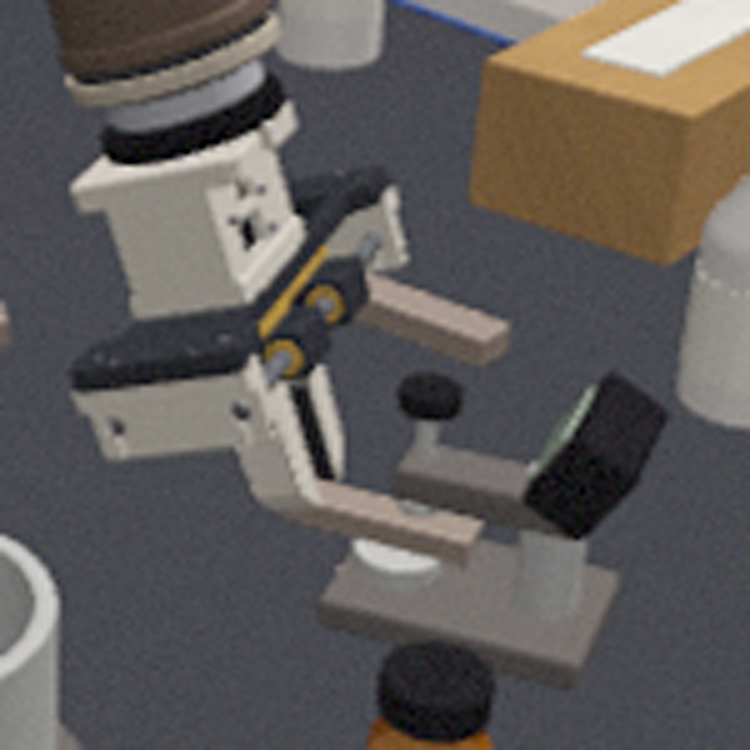

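The bar lies between foot and anvil. Lowering until contact.

```bash
python3 -m creep '[[[0,0,-0.4,0,0,0,-1],[0,0,-0.5,0,0,0,-1],[0,0,-0.5,0,0,0,-1]]]'
python3 -m creep '[[[0,0,-0.1,0,0,0,-1],[0,0,-0.1,0,0,0,-1]]]'
python3 -m creep '[[[0,0,-0.1,0,0,0,-1],[0,0,-0.1,0,0,0,-1]]]'
python3 - <<'E'
from cell import arm
from h import *
st(arm)
cm,T,im=snap(arm,"scene","s12"); cv2.imwrite("pics/s12z.png",cv2.resize(im[150:300,320:470],None,fx=5,fy=5,interpolation=2))
E
```

```text
clock: 9.2
position: [0.5942, 0.191, 0.0298]
ee_rot: [-0.705, 2.712, 0.123]
force: [-1.1, 0.1, -0.8]
width: 0.199
clock: 9.4
position: [0.5947, 0.1913, 0.0292]
ee_rot: [-0.704, 2.712, 0.124]
force: [0.1, 0.6, 0.2]
width: 0.2
clock: 9.6
position: [0.5949, 0.1913, 0.0283]
ee_rot: [-0.704, 2.711, 0.124]
force: [-0.0, -1.0, 0.1]
width: 0.202
t 9.6 pos [0.5949 0.1913 0.0283] F [-0.025  -0.9945  0.1113] w 0.202 q [-0.1775  0.549  -0.2541  2.0701  0.4278  0.2073  1.3018] psi -150.9 tooldir [ 0.2987  0.1661 -0.9398]
```

View pics/s12z.png

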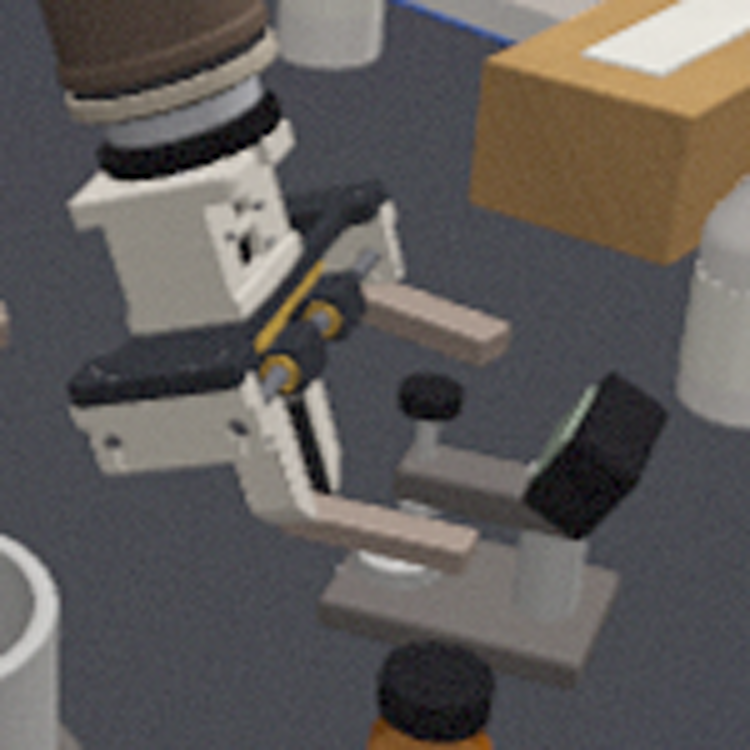

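```bash
python3 -m creep '[[[0,0,-0.1,0,0,0,-1],[0,0,-0.1,0,0,0,-1]]]'
python3 -m creep '[[[0,0,-0.1,0,0,0,-1],[0,0,-0.1,0,0,0,-1]]]'
```

```text
clock: 9.85
position: [0.5949, 0.1913, 0.0273]
ee_rot: [-0.704, 2.711, 0.124]
force: [-0.4, 0.4, 2.7]
width: 0.203
clock: 10.05
position: [0.5947, 0.1912, 0.0263]
ee_rot: [-0.704, 2.711, 0.124]
force: [-2.9, -1.7, 5.3]
width: 0.202
```

Contact at about 5 N. Releasing and backing off along the tool axis.

```bash
python3 -m creep '[[[0,0,0.1,0,0,0,-0.4],[0,0,0.1,0,0,0,-0.2],[0,0,0.1,0,0,0,-0.2],[0,0,0.1,0,0,0,-0.2]]]'
python3 -m creep '[[[-0.9,-0.5,2.8,0,0,0,-0.2],[-1.8,-1,5.6,0,0,0,-0.2],[-3,-1.7,9.4,0,0,0,-0.2],[-3.9,-2.2,12,0,0,0,-1],[-3.9,-2.2,12,0,0,0,-1]]]'
python3 - <<'E'
from cell import arm
from h import *
st(arm); goal(arm,(.6355,.2145,.18),ori(209,0))
cm,T,im=snap(arm,"scene","s13"); cv2.imwrite("pics/s13z.png",cv2.resize(im[150:300,320:470],None,fx=5,fy=5,interpolation=2))
E
```

```text
clock: 10.45
position: [0.5947, 0.1914, 0.0271]
ee_rot: [-0.704, 2.712, 0.124]
force: [0.4, -0.8, -0.3]
width: 0.397
clock: 10.95
position: [0.5568, 0.1693, 0.1509]
ee_rot: [-0.703, 2.707, 0.123]
force: [0.9, 0.9, 0.2]
width: 0.274
t 10.95 pos [0.5568 0.1693 0.1509] F [0.9117 0.8794 0.1672] w 0.274 q [ 0.0554  0.3246 -0.5026  2.0559  0.2691  0.4582  1.46  ] psi -150.9 tooldir [ 0.3035  0.1667 -0.9381]
at [0.5568 0.1693 0.1509] shift cm [7.8694 4.5219 2.911 ] turn deg [-9.7401 17.7629 -0.1014]
```

View pics/s13z.png

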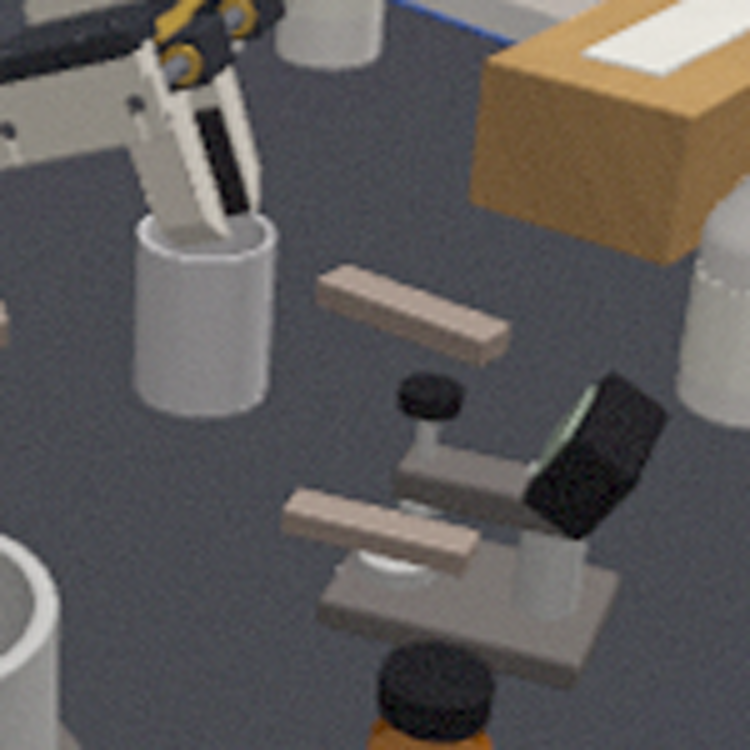

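The bar lies flat on the anvil. Next: closed fingers vertical over the cap.

```bash
python3 -m creep '[[[3,1.6,2.9,-3.2,5.9,0,-1],[6,3.2,2.9,-6.4,11.8,0,-1],[7.9,4.5,2.9,-9.7,17.7,0,-1],[7.9,4.5,2.9,-9.7,17.7,0,-1],[7.9,4.5,2.9,-9.7,17.7,0,-1]]]'
python3 -m creep '[[[0,0,-4,0,0,0,-1],[0,0,-5.5,0,0,0,-1],[0,0,-5.5,0,0,0,-1],[0,0,-5.5,0,0,0,-1]]]'
python3 - <<'E'
from cell import arm
from h import *
st(arm); goal(arm,(.6355,.2145,.115),ori(209,0))
cm,T,im=snap(arm,"scene","s14"); cv2.imwrite("pics/s14z.png",cv2.resize(im[150:300,320:470],None,fx=5,fy=5,interpolation=2))
P=pose(arm); print((proj(cm,T,[P[:3,3],P[:3,3]+.017*P[:3,2]])-[320,150])*5)
E
```

```text
clock: 11.5
position: [0.6352, 0.2159, 0.173]
ee_rot: [0.789, -3.034, -0.003]
force: [-0.9, 0.6, -0.1]
width: 0.0
clock: 11.9
position: [0.6344, 0.2137, 0.1219]
ee_rot: [0.788, -3.037, -0.001]
force: [0.3, -0.6, 1.1]
width: 0.003
t 11.9 pos [0.6344 0.2137 0.1219] F [ 0.3003 -0.6213  1.0905] w 0.003 q [-0.1279  0.6391 -0.4415  1.534   0.2979  1.0396  1.4327] psi -150.9 tooldir [-0.0041 -0.0001 -1.    ]
at [0.6344 0.2137 0.1219] shift cm [ 0.114   0.0782 -0.6949] turn deg [ 0.0045 -0.233  -0.0834]
[[430.6233 342.9123]
 [426.6644 380.3607]]
```

View pics/s14z.png

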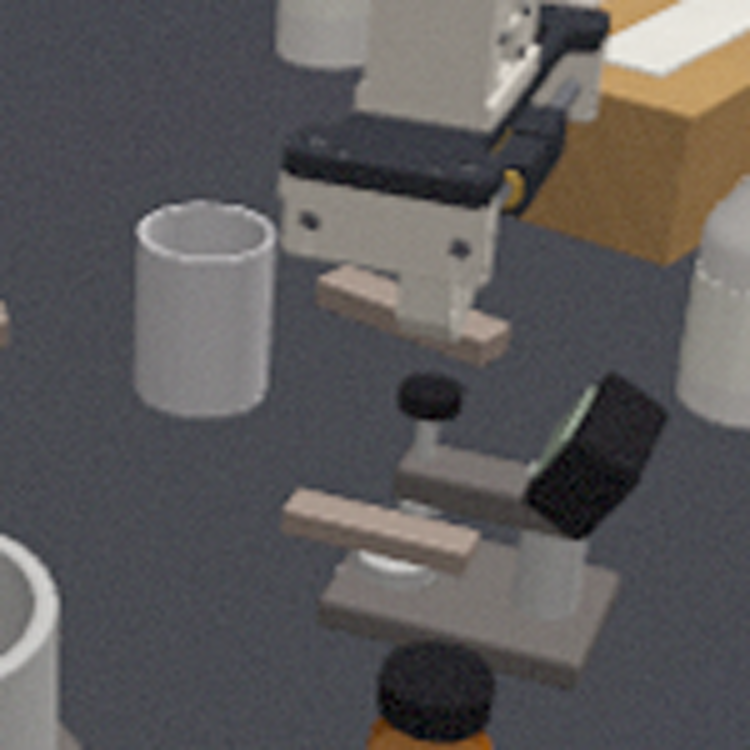

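```bash
python3 -m creep '[[[0.1,0.1,-1.0,0,0,0,-1],[0.1,0.1,-1.5,0,0,0,-1],[0.1,0.1,-1.5,0,0,0,-1]]]'
python3 -m creep '[[[0,0,-0.3,0,0,0,-1],[0,0,-0.3,0,0,0,-1]]]'
python3 -m creep '[[[0,0,-0.3,0,0,0,-1],[0,0,-0.3,0,0,0,-1]]]'
python3 -m creep '[[[0,0,-0.3,0,0,0,-1],[0,0,-0.3,0,0,0,-1]]]'
python3 -m creep '[[[0,0,-0.3,0,0,0,-1],[0,0,-0.3,0,0,0,-1]]]'
```

```text
clock: 12.25
position: [0.6353, 0.2151, 0.1055]
ee_rot: [0.788, -3.036, -0.002]
force: [0.2, -0.2, -0.5]
width: 0.001
clock: 12.45
position: [0.6357, 0.2153, 0.103]
ee_rot: [0.788, -3.037, -0.002]
force: [1.2, -0.3, -0.6]
width: 0.003
clock: 12.65
position: [0.6356, 0.2152, 0.0999]
ee_rot: [0.788, -3.036, -0.002]
force: [0.4, 0.6, 1.1]
width: 0.006
clock: 12.85
position: [0.6361, 0.2155, 0.0975]
ee_rot: [0.788, -3.038, -0.002]
force: [-0.3, 0.0, 5.2]
width: 0.008
clock: 13.05
position: [0.636, 0.2155, 0.0947]
ee_rot: [0.788, -3.038, -0.002]
force: [-2.0, -0.1, 6.2]
width: 0.008
```

```bash
python3 -m creep '[[[0,0,-0.2,0,0,0,-1],[0,0,-0.2,0,0,0,-1]]]'
python3 -m creep '[[[0,0,-0.2,0,0,0,-1],[0,0,-0.2,0,0,0,-1]]]'
python3 -m creep '[[[0,0,-0.15,0,0,0,-1],[0,0,-0.15,0,0,0,-1]]]'
python3 -m creep '[[[0,0,-0.1,0,0,0,-1],[0,0,-0.1,0,0,0,-1]]]'
```

```text
clock: 13.25
position: [0.6361, 0.2155, 0.0929]
ee_rot: [0.788, -3.038, -0.002]
force: [-2.1, 0.2, 7.0]
width: 0.006
clock: 13.45
position: [0.6361, 0.2155, 0.091]
ee_rot: [0.788, -3.038, -0.002]
force: [-1.8, -1.1, 7.4]
width: 0.007
clock: 13.65
position: [0.6361, 0.2155, 0.0895]
ee_rot: [0.788, -3.038, -0.002]
force: [-2.7, -0.6, 8.0]
width: 0.005
clock: 13.85
position: [0.6361, 0.2155, 0.0887]
ee_rot: [0.789, -3.038, -0.002]
force: [-2.5, -1.1, 8.0]
width: 0.004
```

```bash
python3 -m creep '[[[0,0,-0.1,0,0,0,-1],[0,0,-0.1,0,0,0,-1]]]'
python3 -m creep '[[[0,0,-0.1,0,0,0,-1],[0,0,-0.1,0,0,0,-1]]]'
python3 - <<'E'
from cell import arm
from h import *
st(arm)
cm,T,im=snap(arm,"scene","s15"); cv2.imwrite("pics/s15z.png",cv2.resize(im[190:300,350:460],None,fx=7,fy=7,interpolation=2))
E
```

```text
clock: 14.05
position: [0.6361, 0.2155, 0.0882]
ee_rot: [0.788, -3.038, -0.002]
force: [-3.1, -1.9, 10.9]
width: 0.008
clock: 14.25
position: [0.6362, 0.2156, 0.0881]
ee_rot: [0.788, -3.039, -0.002]
force: [-6.8, -3.5, 16.9]
width: 0.004
t 14.25 pos [0.6362 0.2156 0.0881] F [-6.8241 -3.5248 16.9212] w 0.004 q [-0.1365  0.6755 -0.4305  1.5595  0.318   0.9789  1.4157] psi -150.9 tooldir [-0.0025  0.0004 -1.    ]
```

View pics/s15z.png

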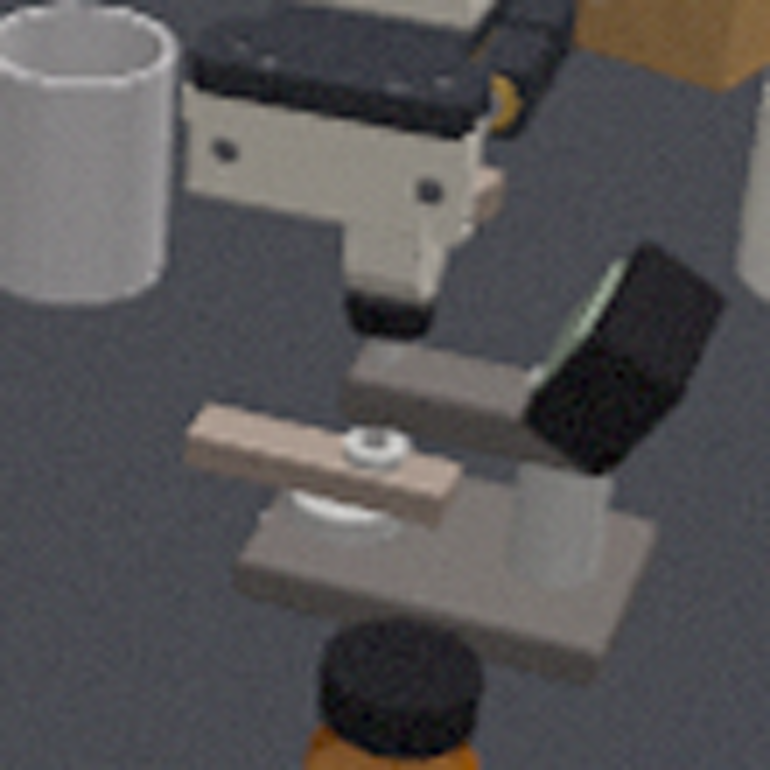

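The foot at (376,445) is down on the bar, with stiff contact at 17 N. Holding 1.2 s, then releasing.

```bash
python3 -m creep '[[[0,0,0,0,0,0,-1],[0,0,0,0,0,0,-1],[0,0,0,0,0,0,-1],[0,0,0,0,0,0,-1],[0,0,0,0,0,0,-1]]]'
python3 -m creep '[[[0,0,0,0,0,0,-1],[0,0,0,0,0,0,-1],[0,0,0,0,0,0,-1],[0,0,0,0,0,0,-1],[0,0,0,0,0,0,-1]]]'
python3 -m creep '[[[0,0,0,0,0,0,-1],[0,0,0,0,0,0,-1],[0,0,0,0,0,0,-1]]]'
python3 -m creep '[[[0,0,0.5,0,0,0,-1],[0,0,1,0,0,0,-1],[0,0,1.5,0,0,0,-1],[0,0,2,0,0,0,-1],[0,0,4.5,0,0,0,-1]]]'
python3 - <<'E'
from cell import arm
from h import *
st(arm); goal(arm,(.555,.168,.151),ori(209,20))
cm,T,im=snap(arm,"scene","s16"); cv2.imwrite("pics/s16z.png",cv2.resize(im[190:300,350:460],None,fx=7,fy=7,interpolation=2))
E
```

```text
clock: 14.8
position: [0.6362, 0.2156, 0.0881]
ee_rot: [0.788, -3.039, -0.002]
force: [-5.4, -2.7, 18.1]
width: 0.004
clock: 15.3
position: [0.6362, 0.2155, 0.0881]
ee_rot: [0.788, -3.039, -0.002]
force: [-6.1, -3.1, 18.1]
width: 0.007
clock: 15.6
position: [0.6362, 0.2156, 0.0881]
ee_rot: [0.789, -3.039, -0.002]
force: [-6.1, -2.8, 18.4]
width: -0.0
clock: 16.1
position: [0.6341, 0.2142, 0.1283]
ee_rot: [0.787, -3.032, -0.001]
force: [0.4, -0.6, -0.1]
width: 0.005
t 16.1 pos [0.6341 0.2142 0.1283] F [ 0.3909 -0.5706 -0.0813] w 0.005 q [-0.1286  0.6359 -0.4431  1.5225  0.2932  1.0591  1.4363] psi -150.9 tooldir [-0.0092 -0.0019 -1.    ]
at [0.6341 0.2142 0.1283] shift cm [-7.9052 -4.6243  2.2698] turn deg [  9.8221 -18.0088  -0.1285]
```

View pics/s16z.png

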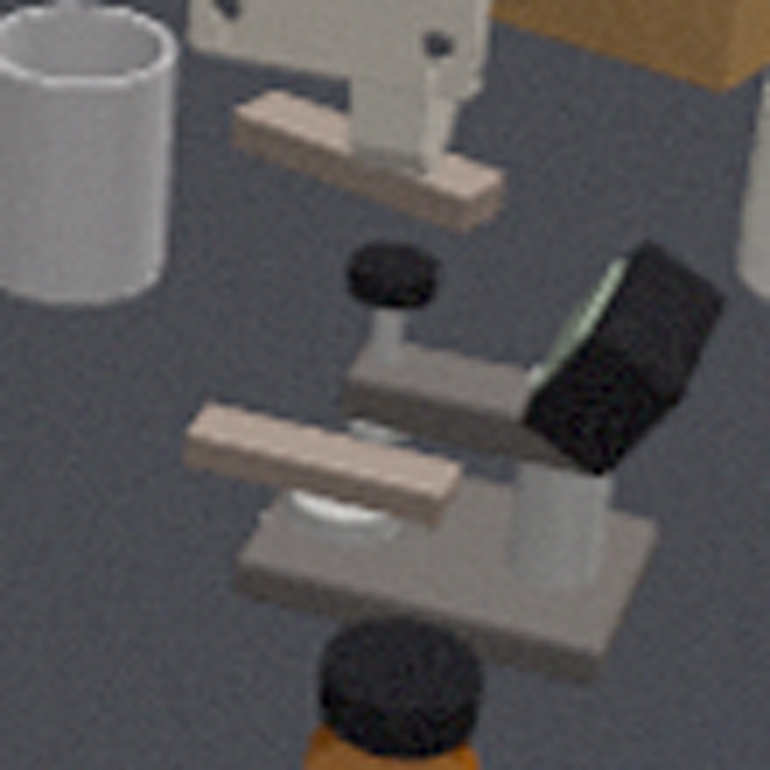

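The foot is back up and the bar is unmoved. Re-gripping by retracing the path.

```bash
python3 -m creep '[[[-3,-1.8,2.3,3.3,-6,0,-0.2],[-6,-3.5,2.3,6.6,-12,0,-0.2],[-7.9,-4.6,2.3,9.8,-18,0,-0.2],[-7.9,-4.6,2.3,9.8,-18,0,-0.2],[-7.9,-4.6,2.3,9.8,-18,0,-0.2]]]'
python3 - <<'E'
from cell import arm
from h import *
st(arm); goal(arm,(.5947,.1913,.0275),ori(209.1,20))
E
```

```text
clock: 16.65
position: [0.5549, 0.1677, 0.1532]
ee_rot: [-0.703, 2.708, 0.122]
force: [1.6, 0.1, 1.5]
width: 0.374
t 16.65 pos [0.5549 0.1677 0.1532] F [1.5564 0.0554 1.5169] w 0.374 q [ 0.0737  0.3216 -0.5222  2.0555  0.2751  0.4668  1.4555] psi -150.9 tooldir [ 0.3021  0.1658 -0.9388]
at [0.5549 0.1677 0.1532] shift cm [  3.9785   2.3562 -12.5675] turn deg [0.0256 0.1908 0.0312]
```

```bash
python3 -m creep '[[[1.2,0.7,-4,0,0.2,0,-0.2],[2.3,1.3,-7.5,0,0.2,0,-0.2],[3.2,1.9,-10.2,0,0.2,0,-0.2],[4,2.3,-12.3,0,0.2,0,-0.2],[4,2.35,-12.6,0,0.2,0,-0.2]]]'
python3 -m creep '[[[0,0,0,0,0,0,-0.2],[0,0,0,0,0,0,-1],[0,0,0,0,0,0,-1],[0,0,0,0,0,0,-1],[0,0,0,0,0,0,-1]]]' 30
python3 - <<'E'
from cell import arm
from h import *
st(arm)
cm,T,im=snap(arm,"scene","s17"); cv2.imwrite("pics/s17z.png",cv2.resize(im[190:300,350:460],None,fx=7,fy=7,interpolation=2))
E
```

```text
clock: 17.15
position: [0.5983, 0.1946, 0.0257]
ee_rot: [-0.705, 2.71, 0.126]
force: [0.4, 0.7, 0.2]
width: 0.398
clock: 17.65
position: [0.5973, 0.1926, 0.0287]
ee_rot: [-0.702, 2.708, 0.125]
force: [0.5, -0.6, 1.0]
width: 0.205
t 17.65 pos [0.5973 0.1926 0.0287] F [ 0.4614 -0.6184  1.0013] w 0.205 q [-0.1619  0.5532 -0.2757  2.0652  0.4785  0.2115  1.2534] psi -150.9 tooldir [ 0.3016  0.168  -0.9385]
```

View pics/s17z.png

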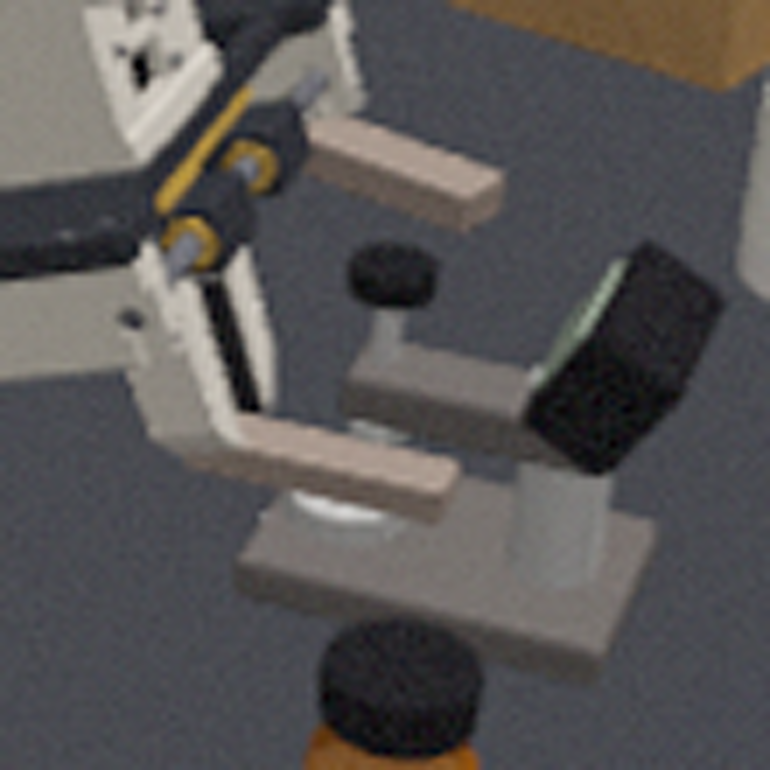

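```bash
python3 -m creep '[[[0,0,0.4,0,0,0,-1],[-0.9,-0.5,0.5,0,0,0,-1],[-2.6,-1.45,0.5,0,0,0,-1],[-4.4,-2.45,0.5,0,0,0,-1],[-6.1,-3.4,0.5,0,0,0,-1]]]'
python3 -m creep '[[[-1,-0.5,0,0,0,0,-1],[-1,-0.5,4,0,0,0,-1],[-1,-0.5,8,0,0,0,-1],[-1,-0.5,13,0,0,0,-1],[-1,-0.5,13,0,0,0,-1]]]'
python3 - <<'E'
from cell import arm
from h import *
st(arm); goal(arm,(.593,-.0376,.16),ori(180,20))
cm,T,im=snap(arm,"scene","s18"); cv2.imwrite("pics/s18z.png",cv2.resize(im[90:300,270:480],None,fx=3.5,fy=3.5,interpolation=2))
E
```

```text
clock: 18.2
position: [0.534, 0.1579, 0.0326]
ee_rot: [-0.703, 2.71, 0.125]
force: [0.0, 0.9, -0.5]
width: 0.202
clock: 18.7
position: [0.5284, 0.1542, 0.1688]
ee_rot: [-0.7, 2.701, 0.124]
force: [0.9, -0.3, 0.1]
width: 0.201
t 18.7 pos [0.5284 0.1542 0.1688] F [ 0.8513 -0.2586  0.0638] w 0.201 q [ 0.2898  0.2928 -0.7532  2.093   0.3538  0.4944  1.3881] psi -150.9 tooldir [ 0.3085  0.1689 -0.9361]
at [0.5284 0.1542 0.1688] shift cm [  6.4587 -19.1761  -0.8792] turn deg [ -0.034    0.6089 -29.0198]
```

View pics/s18z.png

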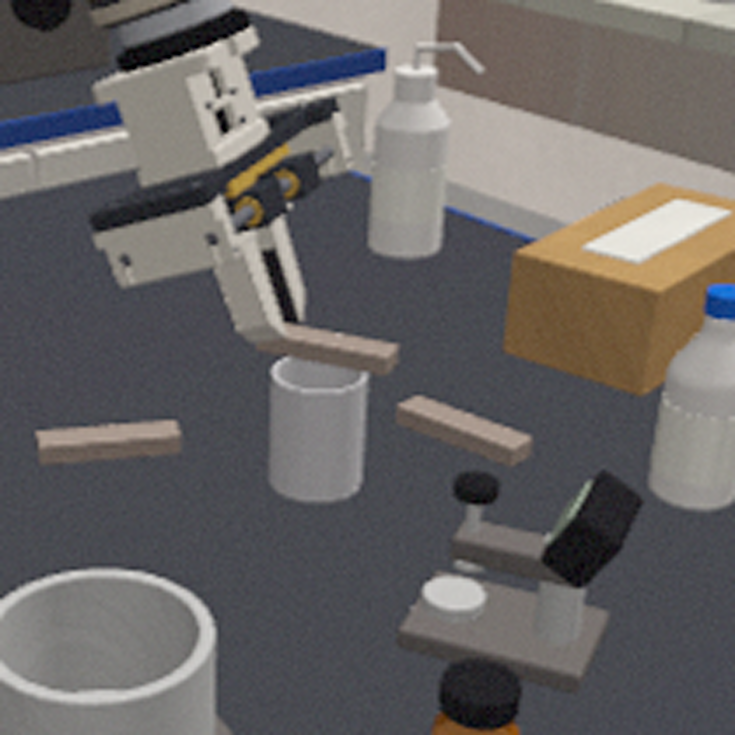

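The bar is still in hand. Moving over the jar.

```bash
python3 -m creep '[[[1.3,-4,-0.5,0,0,-7,-1],[2.6,-8,-0.5,0,0,-14,-1],[4,-12,-0.5,0,0,-21,-1],[5.2,-16,-0.5,0,0,-28,-1],[6.4,-19.2,-0.8,0,0.5,-29,-1]]]'
python3 -m creep '[[[0,0,0,0,0,0,-1],[0,0,0,0,0,0,-1],[0,0,0,0,0,0,-1]]]'
python3 - <<'E'
from cell import arm
from h import *
st(arm); goal(arm,(.593,-.0376,.16),ori(180,20))
snap(arm,"wrist","w19"); snap(arm,"top","t19")
cm,T,im=snap(arm,"scene","s19"); cv2.imwrite("pics/s19z.png",cv2.resize(im[90:330,200:440],None,fx=3,fy=3,interpolation=2))
E
```

```text
clock: 19.25
position: [0.5885, -0.0393, 0.1534]
ee_rot: [0.002, 2.801, 0.002]
force: [0.5, 0.4, -1.2]
width: 0.206
clock: 19.55
position: [0.5886, -0.0371, 0.1538]
ee_rot: [-0.004, 2.801, 0.005]
force: [-0.5, 0.5, -0.7]
width: 0.201
t 19.55 pos [ 0.5886 -0.0371  0.1538] F [-0.5257  0.467  -0.6938] w 0.201 q [ 0.3742  0.3319 -0.5026  2.0308  0.3799  0.5028  1.1909] psi -179.8 tooldir [ 0.3344  0.0039 -0.9424]
at [ 0.5886 -0.0371  0.1538] shift cm [ 0.4367 -0.0521  0.6248] turn deg [-0.1627 -0.4663 -0.2107]
```

View pics/s19z.png

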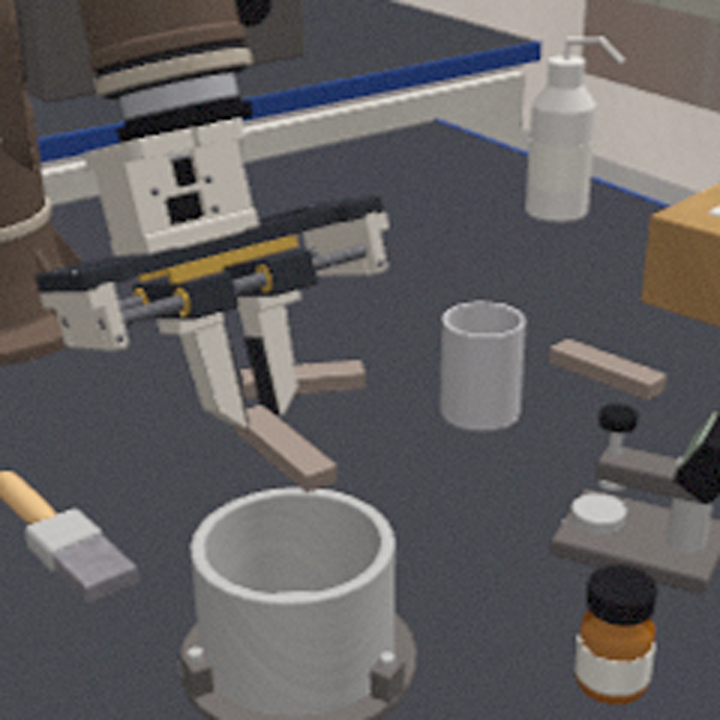

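View pics/w19.png

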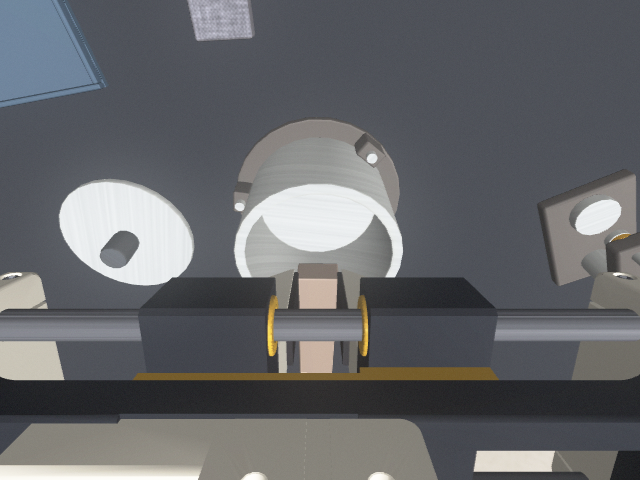

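```bash
python3 -m creep '[[[0.45,0,-2,0,0,0,-1],[0.45,0,-5,0,0,0,-1],[0.45,0,-7,0,0,0,-1],[0.45,0,-8.5,0,0,0,-1],[0.45,0,-8.5,0,0,0,-1]]]'
python3 - <<'E'
from cell import arm
from h import *
st(arm)
cm,T,im=snap(arm,"scene","s20"); cv2.imwrite("pics/s20z.png",cv2.resize(im[90:330,200:440],None,fx=3,fy=3,interpolation=2))
E
```

```text
clock: 20.2
position: [0.5963, -0.0365, 0.0697]
ee_rot: [-0.005, 2.796, 0.007]
force: [6.5, 0.9, -2.3]
width: 0.205
t 20.2 pos [ 0.5963 -0.0365  0.0697] F [ 6.4844  0.855  -2.3499] w 0.205 q [ 0.2273  0.4521 -0.334   2.1073  0.5565  0.2971  1.0154] psi -179.8 tooldir [ 0.3391  0.0053 -0.9407]
```

View pics/s20z.png

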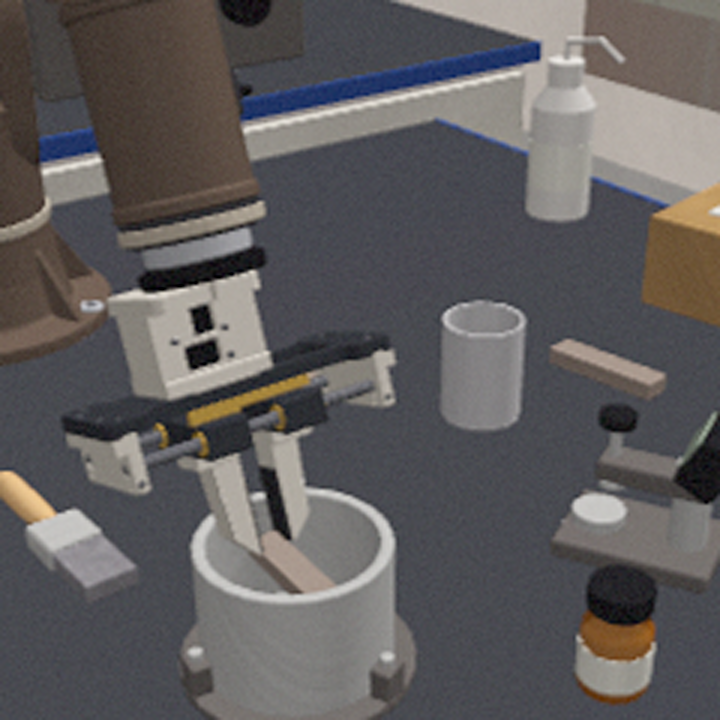

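The bar is inside the jar, with a light push of 6.5 N from the near wall. Shifting slightly and releasing.

```bash
python3 -m creep '[[[0.3,0,0,0,0,0,-1],[0.3,0,0,0,0,0,-0.4],[0.3,0,0,0,0,0,-0.4],[0.3,0,0,0,0,0,-0.4]]]'
python3 -m creep '[[[0,0,2,0,0,0,-0.4],[0,0,5,0,0,0,-0.4],[0,0,10,0,0,0,-0.4],[0,0,14,0,0,0,-0.4],[0,0,14,0,0,0,-0.4]]]'
python3 - <<'E'
from cell import arm
from h import *
st(arm)
snap(arm,"wrist","w21")
cm,T,im=snap(arm,"scene","s21"); cv2.imwrite("pics/s21z.png",cv2.resize(im[90:330,200:440],None,fx=3,fy=3,interpolation=2))
E
```

```text
clock: 20.65
position: [0.5983, -0.0376, 0.0705]
ee_rot: [-0.003, 2.797, 0.005]
force: [4.8, 2.3, 2.3]
width: 0.302
clock: 21.15
position: [0.5997, -0.0382, 0.2156]
ee_rot: [-0.001, 2.791, 0.003]
force: [0.8, 0.1, 0.4]
width: 0.3
t 21.15 pos [ 0.5997 -0.0382  0.2156] F [0.8164 0.1197 0.4102] w 0.3 q [ 0.45    0.2771 -0.5831  1.9346  0.3027  0.6417  1.27  ] psi -180.0 tooldir [ 0.3435  0.0022 -0.9392]
```

View pics/s21z.png

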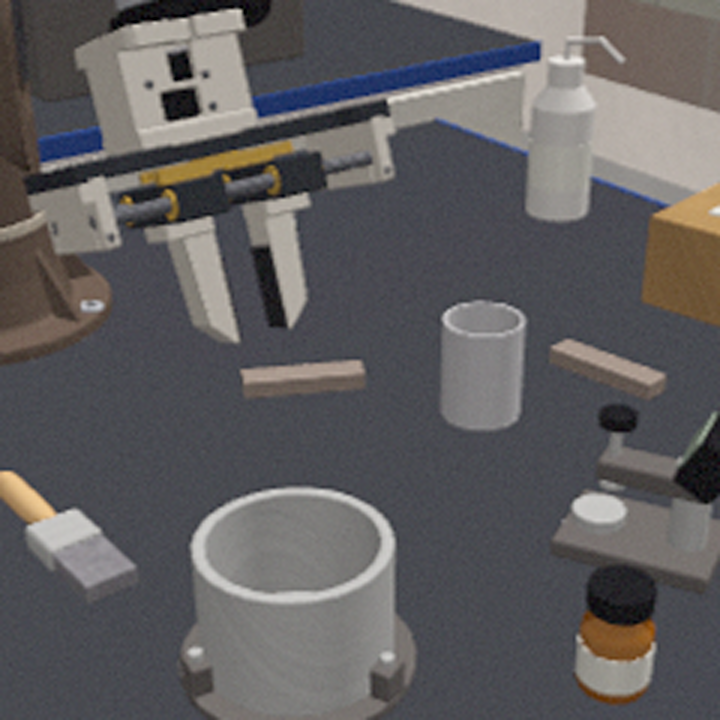

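View pics/w21.png

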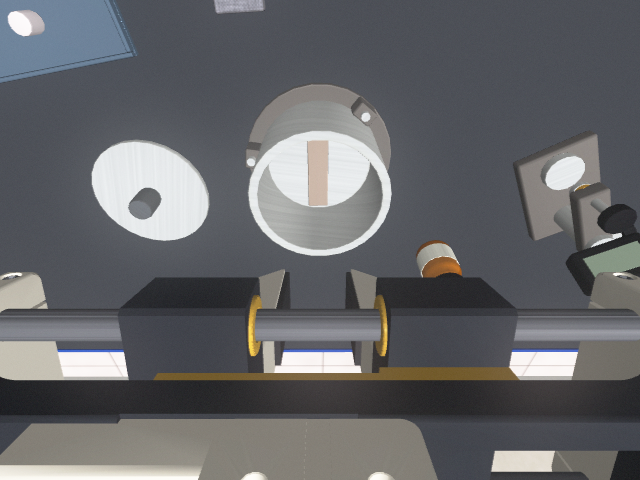

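The bar lies flat on the jar floor at (317,172). I'll measure the jar rim and lid from this wrist view.

```bash
python3 - <<'E'
from cell import arm
from h import *
cm,T=c2w(arm,"wrist")
P=cast(cm,T,[(319.5,131),(248.5,190),(391,190),(320,255)],.092)[:,:2]; print(P,(P[0]+P[3])/2,(P[1]+P[2])/2)
P=cast(cm,T,[(320,137),(258,193),(382,193),(320,249)],.092)[:,:2]; print("inner?",(P[0]+P[3])/2,np.linalg.norm(P[0]-P[3]))
print("lid knob top",cast(cm,T,[(152,199)],.044))
P=cast(cm,T,[(92,180),(209,205),(137,140),(175,240)],.014)[:,:2];print(P)
E
```

```text
[[ 0.5562 -0.0362]
 [ 0.604  -0.0929]
 [ 0.6042  0.0213]
 [ 0.6707 -0.0354]] [ 0.6135 -0.0358] [ 0.6041 -0.0358]
inner? [ 0.6122 -0.0356] 0.10311980656151458
lid knob top [[ 0.6392 -0.1983  0.044 ]]
[[ 0.6336 -0.2703]
 [ 0.6636 -0.155 ]
 [ 0.5912 -0.2112]
 [ 0.7105 -0.2029]]
```

```bash
python3 - <<'E'
from cell import arm
from h import *
cm,T0=c2w(arm,"wrist"); t=pose(arm)[:3,2]
for nm,d in(("none",0*t),("tool",-.0185*t),("world",np.array([0,0,.0185])),("tool12",-.012*t)):
    T=T0.copy(); T[:3,3]+=d
    P=cast(cm,T,[(319.5,131),(248.5,190),(391,190),(320,255)],.092)[:,:2]; print(nm,(P[0]+P[3])/2,P[3,0]-P[0,0],P[2,1]-P[1,1])
    print("   knob",cast(cm,T,[(152,199)],.044)[0], "base z0 lid edge", (cast(cm,T,[(137,140),(175,240)],.014).sum(0)/2), cast(cm,T,[(92,180),(209,205)],.014).sum(0)/2)
E
```

```text
none [ 0.6135 -0.0358] 0.11445756103014038 0.11422685923612141
   knob [ 0.6392 -0.1983  0.044 ] base z0 lid edge [ 0.6509 -0.207   0.014 ] [ 0.6486 -0.2126  0.014 ]
tool [ 0.6172 -0.0356] 0.1225123596634562 0.12226542253750777
   knob [ 0.6428 -0.2078  0.044 ] base z0 lid edge [ 0.6542 -0.2161  0.014 ] [ 0.6518 -0.222   0.014 ]
world [ 0.624  -0.0356] 0.12301118908311381 0.12276324651164479
   knob [ 0.6496 -0.2084  0.044 ] base z0 lid edge [ 0.661  -0.2166  0.014 ] [ 0.6586 -0.2225  0.014 ]
tool12 [ 0.6159 -0.0357] 0.11968229527877772 0.11944106245864228
   knob [ 0.6415 -0.2045  0.044 ] base z0 lid edge [ 0.653  -0.2129  0.014 ] [ 0.6507 -0.2187  0.014 ]
```

```bash
python3 - <<'E'
from cell import arm
from h import *
st(arm); goal(arm,(.43,.33,.22),ori(90,0))
cm,T=c2w(arm,"scene"); print(proj(cm,T,[(.4394,.2613,.085),(.4394,.2613,0)]))
im=cv2.imread("pics/s21.png"); cv2.imwrite("pics/cupz.png",cv2.resize(im[180:240,335:395],None,fx=8,fy=8,interpolation=2))
E
```

```text
t 21.25 pos [ 0.5969 -0.039   0.2102] F [-0.5976  0.1321 -1.1107] w 0.3 q [ 0.4477  0.2816 -0.5798  1.9411  0.3054  0.6386  1.2674] psi -180.0 tooldir [ 0.3365  0.0019 -0.9417]
at [ 0.5969 -0.039   0.2102] shift cm [-16.6869  36.8951   0.9814] turn deg [ 15.3441  15.5176 -89.0552]
[[360.5093 196.5208]
 [359.2074 227.4799]]
```

View pics/cupz.png

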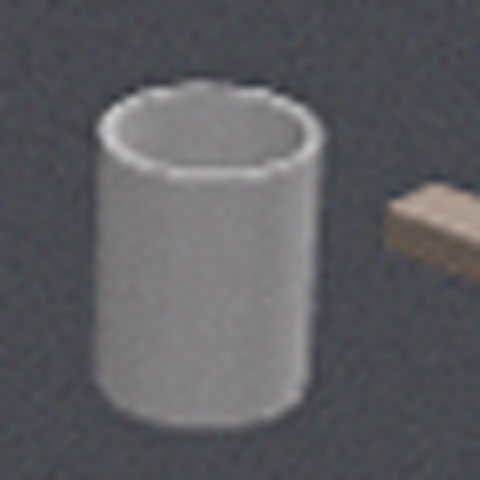

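The cup rim centre agrees between the two views to within 1 px, giving the cup at (0.440, 0.261). Going there with a yaw of -90°.

```bash
python3 -m creep '[[[-2,4,2,1.4,1.4,-8,1],[-4,8,4,2.8,2.8,-16,1],[-6,12,4,4.2,4.2,-24,1],[-8,16,4,5.5,5.5,-32,1],[-10,20,4,6.8,6.8,-40,1]]]'
python3 - <<'E'
from cell import arm
from h import *
st(arm); goal(arm,(.43,.33,.22),ori(90,0))
E
```

```text
clock: 21.75
position: [0.5006, 0.1524, 0.248]
ee_rot: [0.95, 2.769, -0.001]
force: [1.0, 0.4, -0.6]
width: 0.687
t 21.75 pos [0.5006 0.1524 0.248 ] F [ 0.9852  0.4217 -0.5986] w 0.687 q [-0.0385  0.2016 -0.5527  1.8928  0.3348  0.9686  0.1587] psi 141.7 tooldir [ 0.201  -0.07   -0.9771]
at [0.5006 0.1524 0.248 ] shift cm [-7.0556 17.7598 -2.7988] turn deg [  9.0368   8.9569 -51.9169]
```

```bash
python3 -m creep '[[[-1.4,3.5,0,1.4,1.4,-8,1],[-2.8,7,0,2.8,2.8,-16,1],[-4.2,10.5,0,4.2,4.2,-24,1],[-5.6,14,0,5.5,5.5,-32,1],[-7,17.8,-2,6.8,6.8,-40,1]]]'
python3 - <<'E'
from cell import arm
from h import *
st(arm); goal(arm,(.44,.36,.2),ori(90,45))
E
```

```text
clock: 22.25
position: [0.4322, 0.3314, 0.2294]
ee_rot: [1.944, 2.395, 0.0]
force: [0.8, 0.8, -1.2]
width: 0.999
t 22.25 pos [0.4322 0.3314 0.2294] F [ 0.7918  0.7901 -1.2308] w 0.999 q [-0.3916  0.3438 -0.5243  1.7375  0.2525  1.1164 -0.796 ] psi 101.8 tooldir [ 0.0441 -0.0358 -0.9984]
at [0.4322 0.3314 0.2294] shift cm [ 0.779   2.8632 -2.9396] turn deg [-42.5237  -2.4594 -12.1134]
```

```bash
python3 -m creep '[[[0,1,1,-8,-0.5,-2.4,1],[0.3,1.5,1,-16,-1,-4.8,1],[0.5,2,1,-24,-1.5,-7.2,1],[0.7,2.5,1,-32,-2,-9.6,1],[0.8,2.9,1,-40,-2.4,-12,1]]]'
python3 -m creep '[[[0,0,0,-2.5,0,0,1],[0,0,0,-2.5,0,0,1]]]'
python3 - <<'E'
from cell import arm
from h import *
st(arm); goal(arm,(.44,.36,.2),ori(90,45))
cm,T,im=snap(arm,"scene","s22"); cv2.imwrite("pics/s22z.png",cv2.resize(im[60:260,290:490],None,fx=3.5,fy=3.5,interpolation=2))
P=pose(arm); print(((proj(cm,T,[(P@[0,y,z,1])[:3] for z in (0,.017) for y in (-.046,.046)])-[290,60])*3.5).round())
E
```

```text
clock: 22.75
position: [0.4398, 0.3596, 0.2386]
ee_rot: [1.775, 1.79, -0.699]
force: [1.5, -1.2, -0.1]
width: 1.0
clock: 22.95
position: [0.4391, 0.3596, 0.2355]
ee_rot: [1.743, 1.768, -0.735]
force: [-0.4, 0.4, 0.1]
width: 0.998
t 22.95 pos [0.4391 0.3596 0.2355] F [-0.4206  0.4241  0.1094] w 0.998 q [-0.8632  0.7659 -0.3192  1.2537  0.5241  1.9011 -1.1934] psi 91.0 tooldir [ 0.0042 -0.7122 -0.702 ]
at [0.4391 0.3596 0.2355] shift cm [ 0.0905  0.0428 -3.5476] turn deg [ 0.414  -0.3279 -0.661 ]
[[322. 218.]
 [419. 250.]
 [308. 238.]
 [404. 271.]]
```

View pics/s22z.png

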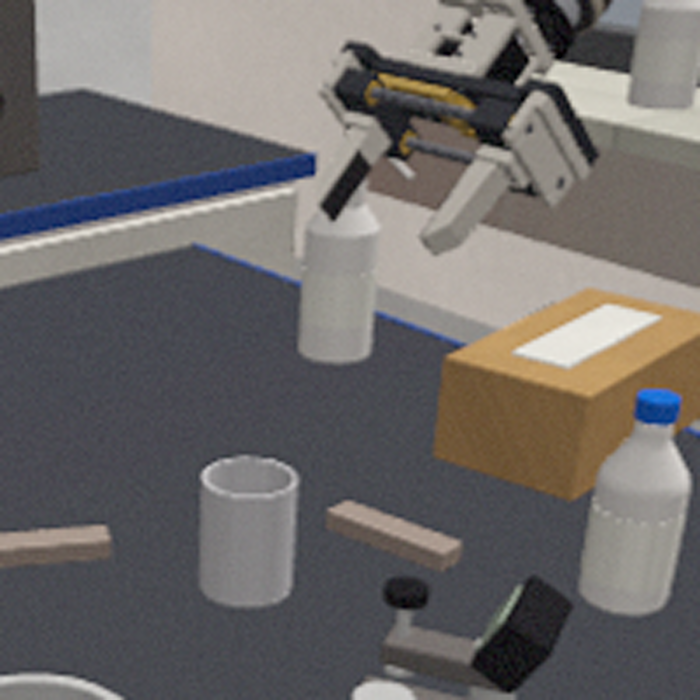

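The tips match the projected TCP (325,217 against 322,218), so the fingertips sit about at the reported TCP. Approaching the cup along the tool axis.

```bash
python3 -m creep '[[[0.1,-2,-4,0,0,0,1],[0.1,-2.9,-8,0,0,0,1],[0.1,-2.9,-10.5,0,0,0,1],[0.1,-2.9,-10.5,0.4,-0.3,-0.7,1],[0.1,-2.9,-10.5,0.4,-0.3,-0.7,1]]]'
python3 - <<'E'
from cell import arm
from h import *
st(arm); goal(arm,(.44,.2455,.0445),ori(90,45))
snap(arm,"wrist","w23")
E
```

```text
clock: 23.5
position: [0.4421, 0.3296, 0.1361]
ee_rot: [1.772, 1.758, -0.72]
force: [0.7, 0.2, -0.5]
width: 1.002
t 23.5 pos [0.4421 0.3296 0.1361] F [ 0.688   0.2451 -0.481 ] w 1.002 q [-0.8215  0.8188 -0.3189  1.4078  0.5356  1.6992 -1.2817] psi 89.4 tooldir [-0.0007 -0.7009 -0.7133]
at [0.4421 0.3296 0.1361] shift cm [-0.2129 -8.407  -9.1568] turn deg [-0.5006  0.2814  0.3385]
```

View pics/w23.png

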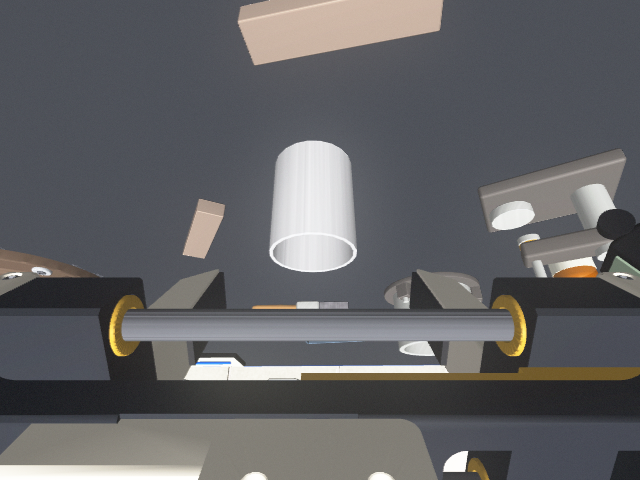

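The cup at (313,200) is centred between the jaws. Advancing.

```bash
python3 -m creep '[[[-0.3,-2.5,-2.5,0,0,0,1],[-0.3,-5,-5.3,0,0,0,1],[-0.3,-7,-7.5,0,0,0,1],[-0.3,-8.4,-8.9,0,0,0,1],[-0.3,-8.4,-8.9,0,0,0,1]]]'
python3 - <<'E'
from cell import arm
from h import *
st(arm); goal(arm,(.44,.2455,.0445),ori(90,45))
snap(arm,"wrist","w24")
cm,T,im=snap(arm,"scene","s24"); cv2.imwrite("pics/s24z.png",cv2.resize(im[100:260,290:450],None,fx=4.5,fy=4.5,interpolation=2))
E
```

```text
clock: 24.05
position: [0.439, 0.2442, 0.0463]
ee_rot: [1.77, 1.757, -0.723]
force: [-0.0, 0.0, 0.9]
width: 1.0
t 24.05 pos [0.439  0.2442 0.0463] F [-0.0188  0.0475  0.9441] w 1.0 q [-0.7446  0.8455 -0.3059  1.6429  0.595   1.4606 -1.3536] psi 89.4 tooldir [-0.0011 -0.7028 -0.7114]
at [0.439  0.2442 0.0463] shift cm [ 0.0987  0.1253 -0.1788] turn deg [-0.3465  0.2359  0.3302]
```

View pics/s24z.png

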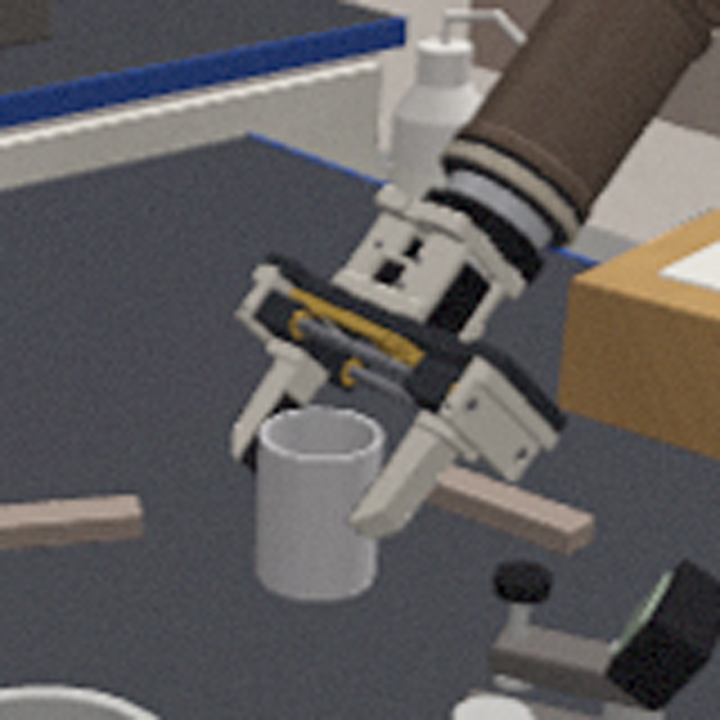

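View pics/w24.png

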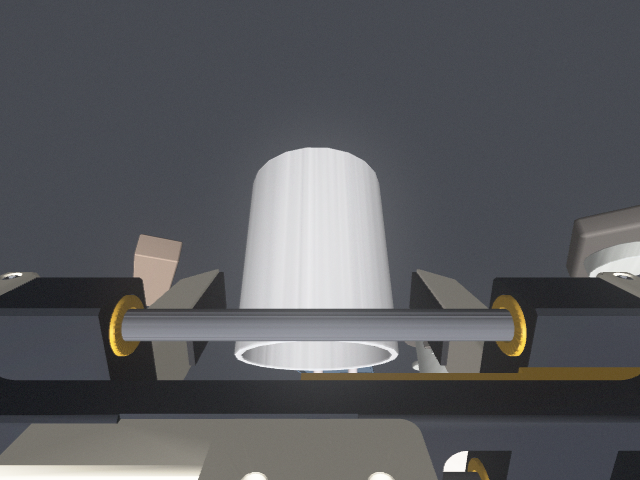

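```bash
python3 -m creep '[[[0,0,0,0,0,0,0],[0,0,0,0,0,0,-1],[0,0,0,0,0,0,-1],[0,0,0,0,0,0,-1],[0,0,0,0,0,0,-1]]]' 40
python3 -m creep '[[[0,0,0,0,0,0,-1],[0,0,0.5,0,0,0,-1],[0,0,1.0,0,0,0,-1],[0,0,1.5,0,0,0,-1]]]'
python3 - <<'E'
from cell import arm
from h import *
st(arm)
snap(arm,"wrist","w25")
cm,T,im=snap(arm,"scene","s25"); cv2.imwrite("pics/s25z.png",cv2.resize(im[100:260,290:450],None,fx=4.5,fy=4.5,interpolation=2))
E
```

```text
clock: 24.65
position: [0.4385, 0.2467, 0.0459]
ee_rot: [1.769, 1.76, -0.721]
force: [0.3, 1.7, 2.9]
width: 0.702
clock: 25.05
position: [0.4384, 0.246, 0.0609]
ee_rot: [1.769, 1.76, -0.722]
force: [0.6, 0.8, -2.5]
width: 0.698
t 25.05 pos [0.4384 0.246  0.0609] F [ 0.6308  0.7872 -2.5034] w 0.698 q [-0.7443  0.8256 -0.31    1.6379  0.5881  1.4812 -1.3413] psi 89.6 tooldir [-0.0006 -0.702  -0.7122]
```

View pics/s25z.png

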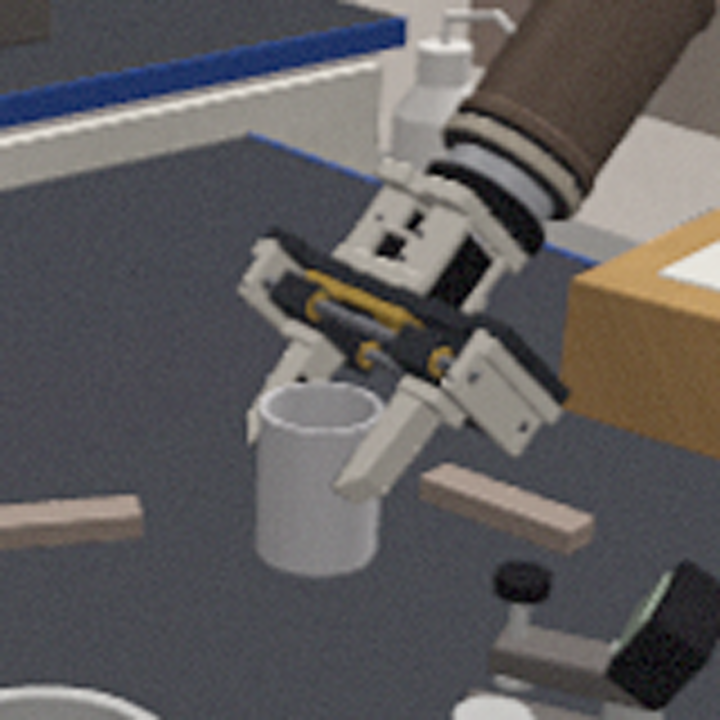

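View pics/w25.png

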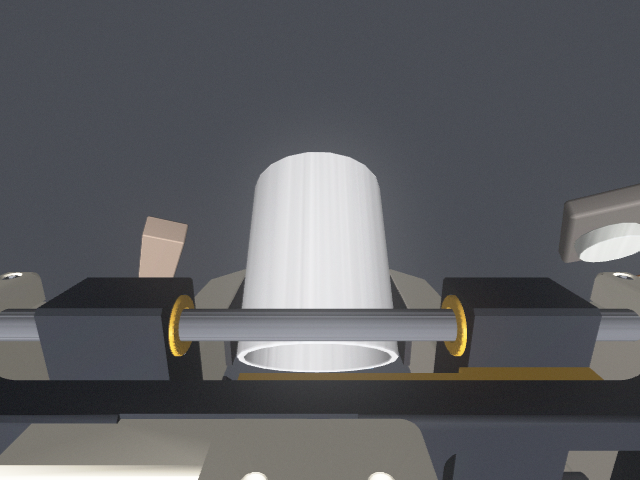

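The cup is lifted upright in a firm grip (width 0.70, about 64 mm). Now raise it and carry it to the jar gently.

```bash
python3 -m creep '[[[0,0,2,0,0,0,-1],[0,0,5,0,0,0,-1],[0,0,8,0,0,0,-1],[0,0,11.5,0,0,0,-1],[0,0,14.5,0,0,0,-1]]]'
python3 -m creep '[[[1,-1.4,0,0,0,0,-1],[2.7,-3.9,0,0,0,0,-1],[4.5,-6.4,0,0,0,0,-1],[6.3,-8.9,0,0,0,0,-1],[8.1,-11.5,0,0,0,0,-1]]]'
python3 - <<'E'
from cell import arm
from h import *
st(arm)
cm,T,im=snap(arm,"scene","s26"); 
def tg(lam,G):
    Rm=ori(90,lam); return np.array(G)+.022*Rm[:,2],Rm
p,Rm=tg(45,(.6213,0,.20)); goal(arm,p,Rm)
E
```

```text
clock: 25.65
position: [0.4383, 0.2462, 0.2086]
ee_rot: [1.77, 1.76, -0.72]
force: [0.9, -0.7, -2.4]
width: 0.7
clock: 26.15
position: [0.52, 0.1292, 0.2058]
ee_rot: [1.769, 1.759, -0.723]
force: [-0.4, 0.3, -1.9]
width: 0.692
t 26.15 pos [0.52   0.1292 0.2058] F [-0.4442  0.3132 -1.8903] w 0.692 q [-0.5473  0.6123 -0.2784  1.6183  0.6515  1.5926 -1.0464] psi 89.6 tooldir [-0.001  -0.7023 -0.7118]
at [0.5228 0.1231 0.2067] shift cm [  9.8522 -13.8608  -2.2237] turn deg [-0.1277  0.3252  0.623 ]
```

View pics/s26.png

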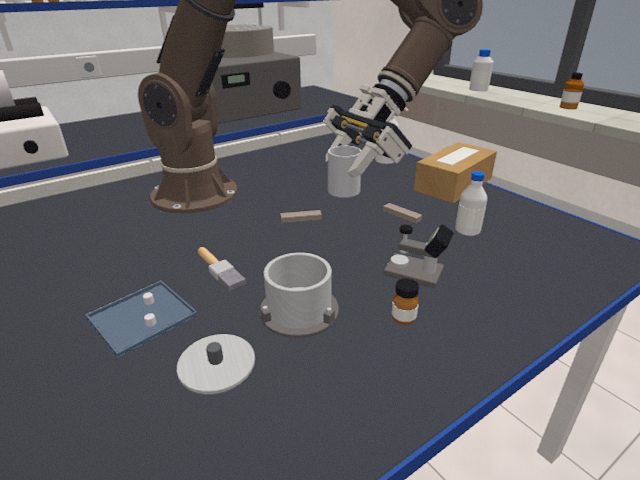

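```bash
python3 -m creep '[[[2,-2.8,0,0,0,0,-1],[4,-5.6,0,0,0,0,-1],[6,-8.4,0,0,0,0,-1],[8,-11.2,0,0,0,0,-1],[9.8,-13.9,0,0,0,0,-1]]]'
python3 -m creep '[[[0,0,-1,0,0,0,-1],[0,0,-1,0,0,0,-1]]]'
python3 - <<'E'
from cell import arm
from h import *
st(arm)
def tg(lam,G):
    Rm=ori(90,lam); return np.array(G)+.022*Rm[:,2],Rm
for lam,z in((5,.19),(-35,.165),(-70,.158)):
    p,Rm=tg(lam,(.6213,0.002,z)); goal(arm,p,Rm)
cm,T,im=snap(arm,"scene","s27"); cv2.imwrite("pics/s27z.png",cv2.resize(im[90:330,200:440],None,fx=3,fy=3,interpolation=2))
E
```

```text
clock: 26.7
position: [0.6177, -0.0101, 0.2057]
ee_rot: [1.769, 1.759, -0.724]
force: [0.9, 1.3, -1.6]
width: 0.695
clock: 26.9
position: [0.6164, -0.0096, 0.1945]
ee_rot: [1.771, 1.759, -0.726]
force: [0.4, 0.7, -2.3]
width: 0.7
t 26.9 pos [ 0.6164 -0.0096  0.1945] F [ 0.3576  0.7438 -2.3325] w 0.7 q [-0.3374  0.64   -0.208   1.5876  0.7753  1.4648 -0.8462] psi 89.6 tooldir [-0.004  -0.7026 -0.7116]
at [ 0.6164 -0.0096  0.1945] shift cm [ 0.4901  0.9672 -2.6412] turn deg [39.6333 -0.0801  0.3778]
at [ 0.6164 -0.0096  0.1945] shift cm [ 0.4901  2.4208 -4.7517] turn deg [79.6331 -0.2176  0.3485]
at [ 0.6164 -0.0096  0.1945] shift cm [ 0.4901  3.2263 -4.402 ] turn deg [114.6329  -0.342    0.2924]
```

View pics/s27z.png

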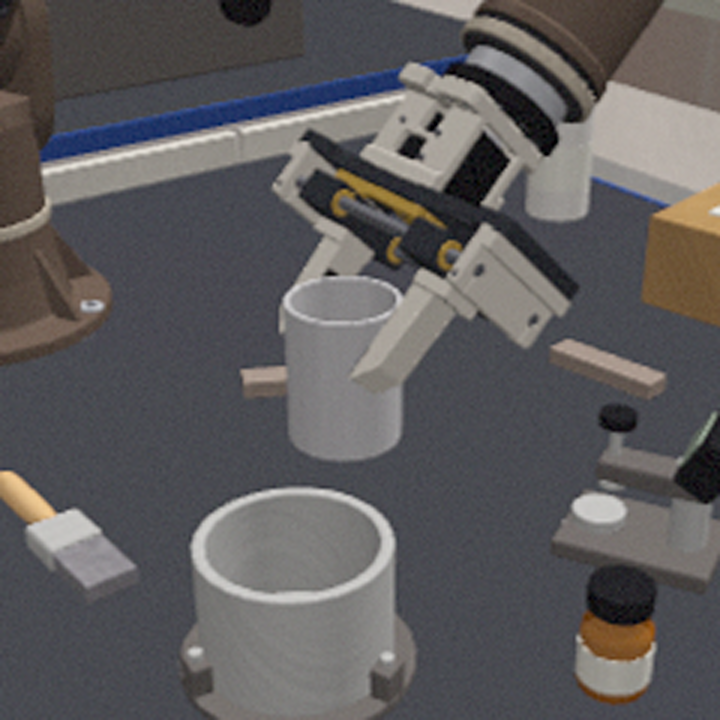

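```bash
python3 -m creep '[[[0.1,0.2,-0.4,8,0,0,-1],[0.2,0.4,-0.8,16,0,0,-1],[0.3,0.6,-1.2,24,0,0,-1],[0.4,0.8,-1.6,32,0,0,-1],[0.5,1,-2,40,0,0,-1]]]'
python3 - <<'E'
from cell import arm
from h import *
st(arm)
def tg(lam,G):
    Rm=ori(90,lam); return np.array(G)+.022*Rm[:,2],Rm
for lam,z in((-35,.165),(-70,.158)):
    p,Rm=tg(lam,(.6213,0.002,z)); goal(arm,p,Rm)
cm,T,im=snap(arm,"scene","s28"); cv2.imwrite("pics/s28z.png",cv2.resize(im[90:330,200:440],None,fx=3,fy=3,interpolation=2))
E
```

```text
clock: 27.45
position: [0.6226, 0.0042, 0.1773]
ee_rot: [2.184, 2.18, -0.079]
force: [-0.6, -0.5, -3.4]
width: 0.7
t 27.45 pos [0.6226 0.0042 0.1773] F [-0.6213 -0.5106 -3.398 ] w 0.7 q [ 0.1449  0.5078 -0.4181  1.6091  0.3067  1.0964 -0.3746] psi 89.9 tooldir [ 0.0025 -0.0745 -0.9972]
at [0.6226 0.0042 0.1773] shift cm [-0.1315  1.037  -3.0298] turn deg [39.2707  0.1068  0.1639]
at [0.6226 0.0042 0.1773] shift cm [-0.1315  1.8424 -2.6801] turn deg [74.2706  0.0554  0.1983]
```

View pics/s28z.png

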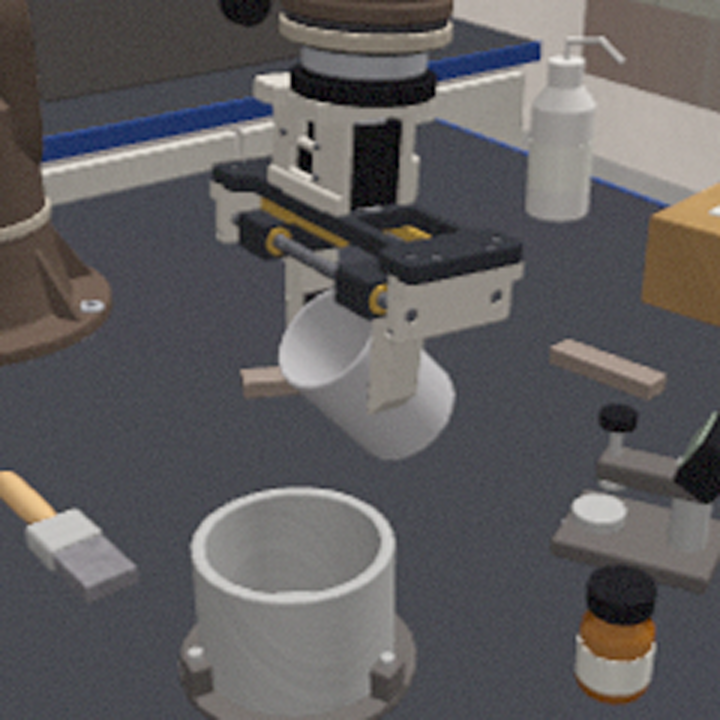

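```bash
python3 -m creep '[[[-0.1,0.2,-1.2,4,0,0,-1],[-0.1,0.4,-2.2,10,0,0,-1],[-0.1,0.5,-3,18,0,0,-1],[-0.1,0.7,-3,26,0,0,-1],[-0.1,0.8,-3,32,0,0,-1]]]'
python3 - <<'E'
from cell import arm
from h import *
st(arm)
def tg(lam,G):
    Rm=ori(90,lam); return np.array(G)+.022*Rm[:,2],Rm
for lam,z in((-35,.165),(-70,.158)):
    p,Rm=tg(lam,(.6213,0.002,z)); goal(arm,p,Rm)
cm,T,im=snap(arm,"scene","s29"); cv2.imwrite("pics/s29z.png",cv2.resize(im[90:330,200:440],None,fx=3,fy=3,interpolation=2))
E
```

```text
clock: 28.0
position: [0.6209, 0.0097, 0.1457]
ee_rot: [-1.956, -1.947, -0.477]
force: [0.5, 0.4, -3.5]
width: 0.705
t 28.0 pos [0.6209 0.0097 0.1457] F [ 0.547   0.4221 -3.5425] w 0.705 q [ 0.5943  0.6686 -0.6587  1.6161 -0.1102  0.9935  0.1007] psi 89.7 tooldir [-0.001   0.4636 -0.8861]
at [0.6209 0.0097 0.1457] shift cm [0.035  0.4891 0.1243] turn deg [ 7.3831 -0.1932  0.2031]
at [0.6209 0.0097 0.1457] shift cm [0.035  1.2946 0.474 ] turn deg [42.383  -0.2509  0.1387]
```

View pics/s29z.png

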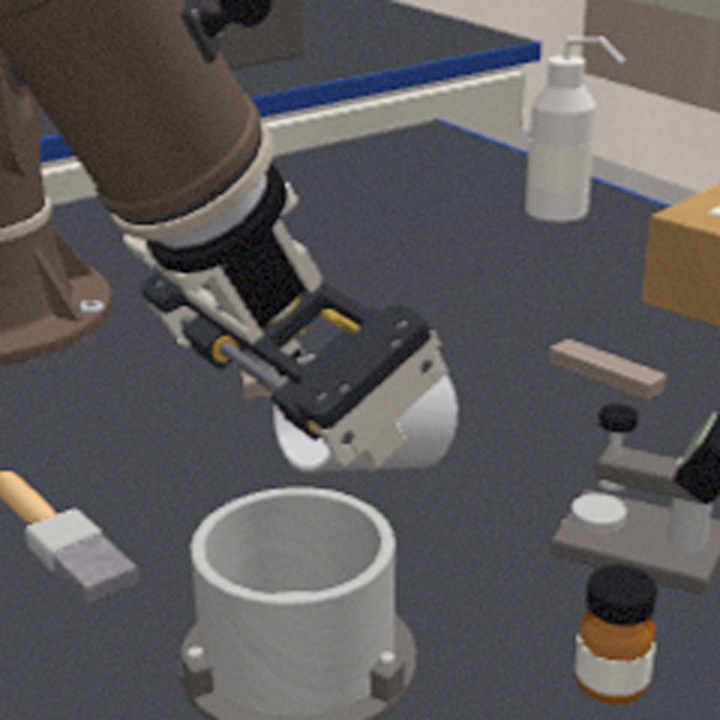

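```bash
python3 - <<'E'
from cell import arm
from h import *
cm,T=c2w(arm,"scene"); P=pose(arm); t=P[:3,2]; G=P[:3,3]-.022*t
th=np.radians(45)+np.arctan2(t[1],-t[2]); 
c=np.array([0,-np.sin(th),np.cos(th)]); e=np.array([0,-np.cos(th),-np.sin(th)])
print(np.degrees(th),G)
q=lambda p:((proj(cm,T,p)-[200,90])*3).round()
print("lip",G+.025*c+.033*e,q([G+.025*c+.033*e]),"botlow",q([G-.06*c+.033*e]),"jar rim",q([(.6213,-.0376,.092)]))
E
```

```text
72.79271715442697 [ 0.6205 -0.0053  0.1625]
lip [ 0.6205 -0.0389  0.1384] [[283. 474.]] botlow [[397. 468.]] jar rim [[289. 541.]]
```

```bash
python3 - <<'E'
from cell import arm
from h import *
cm,T=c2w(arm,"scene"); F=f(cm)
for uv in ((312,467),(432,464)):
    u=np.array(uv)/3+[200,90]; d=T[:3,:3]@np.array([(u[0]-cm["cx"])/F,(u[1]-cm["cy"])/F,1]); o=T[:3,3]
    print(uv,o+d*((.6205-o[0])/d[0]))
_,_,im=snap(arm,"top","t29"); cv2.imwrite("pics/t29z.png",cv2.resize(im[110:250,280:420],None,fx=5,fy=5,interpolation=2))
E
```

```text
(312, 467) [ 0.6205 -0.0191  0.1361]
(432, 464) [0.6205 0.0694 0.1066]
```

View pics/t29z.png

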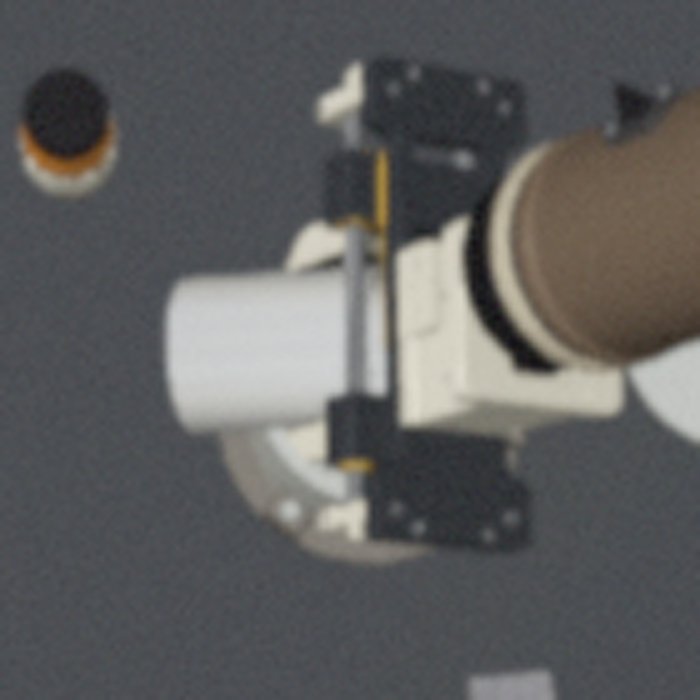

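```bash
python3 - <<'E'
from cell import arm
from h import *
cm,T=c2w(arm,"top")
print(cast(cm,T,[(357,180.6),(357,178)],.165),cast(cm,T,[(313,181)],.14), cast(cm,T,[(357,185.5)],.092))
E
```

```text
[[ 0.6175 -0.0295  0.165 ]
 [ 0.6231 -0.0296  0.165 ]] [[0.6223 0.0628 0.14  ]] [[ 0.6214 -0.0365  0.092 ]]
```

The lip is actually at about y = -0.019, z = 0.136, roughly 20 mm further +y than modelled. The data fit the reported z being about 18 mm low. I'll shift toward -y while finishing the tilt.

```bash
python3 -m creep '[[[0,-0.8,-0.3,4,0,0,-1],[0,-1.2,-0.6,10,0,0,-1],[0,-1.6,-0.9,18,0,0,-1],[0,-2,-1.1,26,0,0,-1],[0,-2.3,-1.2,34,0,0,-1]]]'
python3 -m creep '[[[0,-0.3,0,6,0,0,-1],[0,-0.3,0,9,0,0,-1],[0,-0.3,0,9,0,0,-1],[0,-0.3,0,9,0,0,-1],[0,-0.3,0,9,0,0,-1]]]'
python3 - <<'E'
from cell import arm
from h import *
st(arm)
cm,T,im=snap(arm,"scene","s30"); cv2.imwrite("pics/s30z.png",cv2.resize(im[90:330,200:440],None,fx=3,fy=3,interpolation=2))
E
```

```text
clock: 28.6
position: [0.6216, -0.0116, 0.1341]
ee_rot: [-1.566, -1.565, -0.926]
force: [-0.6, 0.1, -3.6]
width: 0.7
clock: 29.1
position: [0.6217, -0.0138, 0.1352]
ee_rot: [-1.457, -1.458, -1.022]
force: [0.5, -0.8, -1.7]
width: 0.697
t 29.1 pos [ 0.6217 -0.0138  0.1352] F [ 0.4731 -0.7575 -1.6998] w 0.697 q [ 0.9284  1.1428 -0.8736  1.4643 -0.3979  1.2283  0.4942] psi 89.6 tooldir [-0.0034  0.9411 -0.338 ]
```

View pics/s30z.png

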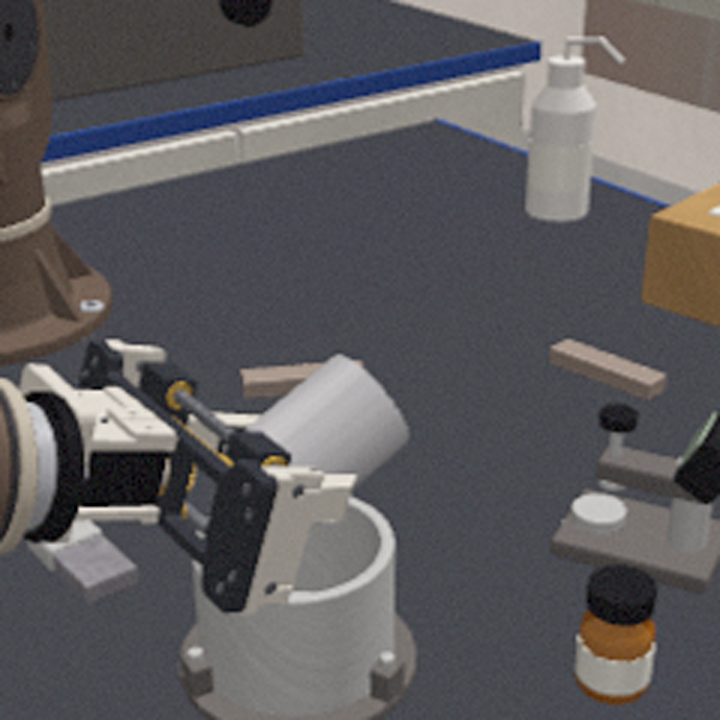

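Tipped about 115°, and the force has dropped by roughly 2 N, so the cylinders have gone. A little extra tilt and wiggle, then check.

```bash
python3 -m creep '[[[0,0.3,0.2,6,0,0,-1],[0,-0.3,0.6,6,0,0,-1],[0,0.3,0.2,6,0,0,-1],[0,-0.3,0.6,6,0,0,-1],[0,0,0.4,6,0,0,-1]]]'
python3 -m creep '[[[0,0,1,-6,0,0,-1],[0,0,3,-12,0,0,-1],[0,0.5,5,-20,0,0,-1],[0,1,7,-28,0,0,-1],[0,1.5,8,-36,0,0,-1]]]'
python3 - <<'E'
from cell import arm
from h import *
st(arm)
cm,T,im=snap(arm,"scene","s31"); cv2.imwrite("pics/s31z.png",cv2.resize(im[90:330,200:440],None,fx=3,fy=3,interpolation=2))
E
```

```text
clock: 29.65
position: [0.6223, -0.0165, 0.1394]
ee_rot: [-1.386, -1.381, -1.085]
force: [0.5, -0.7, -1.4]
width: 0.697
clock: 30.15
position: [0.6224, -0.0004, 0.2214]
ee_rot: [-1.821, -1.813, -0.666]
force: [0.2, 0.6, -1.2]
width: 0.7
t 30.15 pos [ 0.6224 -0.0004  0.2214] F [ 0.2138  0.57   -1.2159] w 0.7 q [ 0.7592  0.7061 -0.7792  1.517  -0.2426  1.1613  0.1993] psi 89.8 tooldir [ 0.0044  0.6435 -0.7654]
```

View pics/s31z.png

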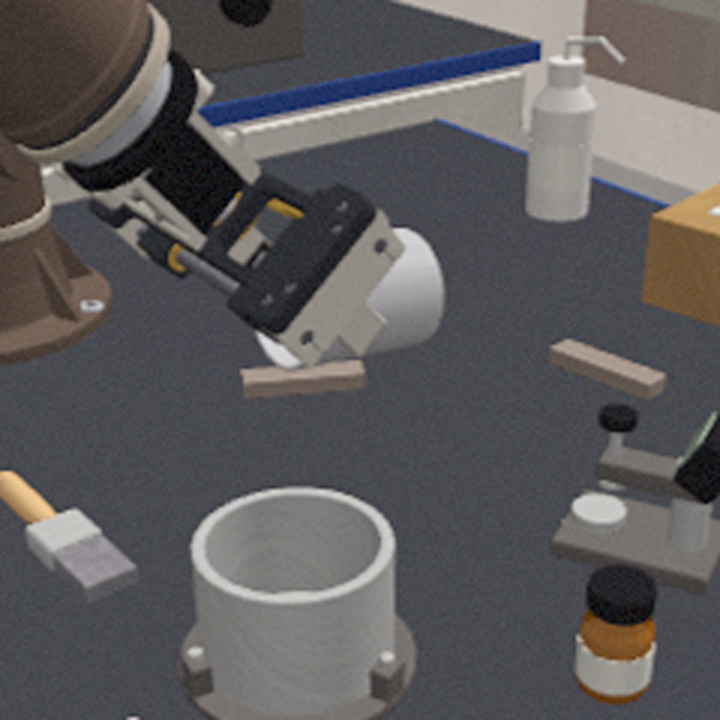

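View pics/s31.png

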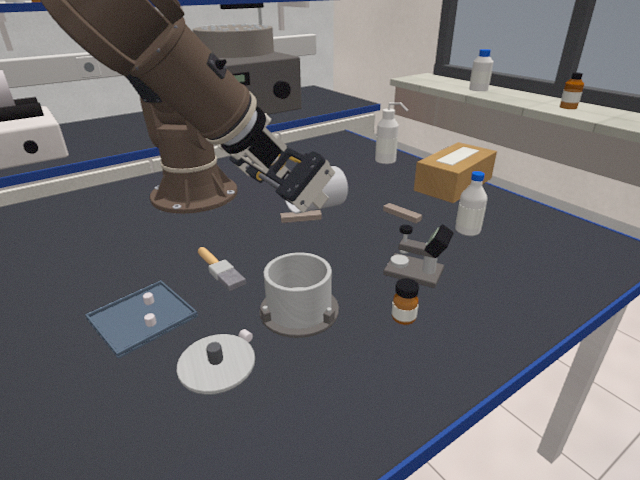

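One cylinder missed and lies beside the lid at (245,336) in the scene view. I'll bring the cup upright and return it to its original spot first.

```bash
python3 -m creep '[[[-1.5,2,0,-8,0,0,-1],[-3,4,0,-16,0,0,-1],[-4.5,6,0,-24,0,0,-1],[-6,8,0,-32,0,0,-1],[-7.5,10,0,-40,0,0,-1]]]'
python3 -m creep '[[[-1.5,2,0,-8,0,0,-1],[-3,4,0,-16,0,0,-1],[-4.5,6,0,-24,0,0,-1],[-6,8,0,-32,0,0,-1],[-7.5,10,0,-40,0,0,-1]]]'
python3 - <<'E'
from cell import arm
from h import *
st(arm); goal(arm,(.4385,.2465,.15),ori(89.6,44.6))
E
```

```text
clock: 30.7
position: [0.5458, 0.1004, 0.2195]
ee_rot: [2.227, 2.215, 0.008]
force: [-0.5, 0.5, -2.0]
width: 0.7
clock: 31.2
position: [0.4703, 0.2013, 0.2189]
ee_rot: [1.822, 1.814, -0.653]
force: [0.8, 0.0, -1.9]
width: 0.704
t 31.2 pos [0.4703 0.2013 0.2189] F [ 0.8304  0.0389 -1.9018] w 0.704 q [-0.5383  0.5925 -0.4606  1.5966  0.6015  1.6519 -1.1652] psi 89.6 tooldir [ 0.0028 -0.6396 -0.7687]
at [0.4703 0.2013 0.2189] shift cm [-3.181   4.5218 -6.8909] turn deg [-4.8338  0.3312 -0.2931]
```

```bash
python3 -m creep '[[[-1.5,2,-2,-4.8,0.3,-0.3,-1],[-3.2,4.5,-4,-4.8,0.3,-0.3,-1],[-3.2,4.5,-7,-4.8,0.3,-0.3,-1],[-3.2,4.5,-10,-4.8,0.3,-0.3,-1],[-3.2,4.5,-13,-4.8,0.3,-0.3,-1]]]'
python3 -m creep '[[[0,0,-2,0,0,0,-1],[0,0,-3,0,0,0,-1],[0,0,-3,0,0,0,-1]]]'
python3 - <<'E'
from cell import arm
from h import *
st(arm); goal(arm,(.4385,.2465,.0459),ori(89.6,44.6))
cm,T,im=snap(arm,"scene","s32"); cv2.imwrite("pics/s32z.png",cv2.resize(im[100:260,290:450],None,fx=4.5,fy=4.5,interpolation=2))
E
```

```text
clock: 31.7
position: [0.4385, 0.2451, 0.0865]
ee_rot: [1.776, 1.764, -0.726]
force: [0.6, -0.4, -1.1]
width: 0.698
clock: 32.0
position: [0.439, 0.244, 0.0571]
ee_rot: [1.776, 1.762, -0.728]
force: [-0.5, 0.0, -1.0]
width: 0.7
t 32.0 pos [0.439  0.244  0.0571] F [-0.4676  0.0129 -1.0432] w 0.7 q [-0.6663  0.8512 -0.427   1.6307  0.6424  1.5231 -1.3938] psi 89.6 tooldir [-0.0087 -0.6998 -0.7143]
at [0.439  0.244  0.0571] shift cm [-0.0515  0.2493 -1.1177] turn deg [-0.1839 -0.1751  0.1294]
```

View pics/s32z.png

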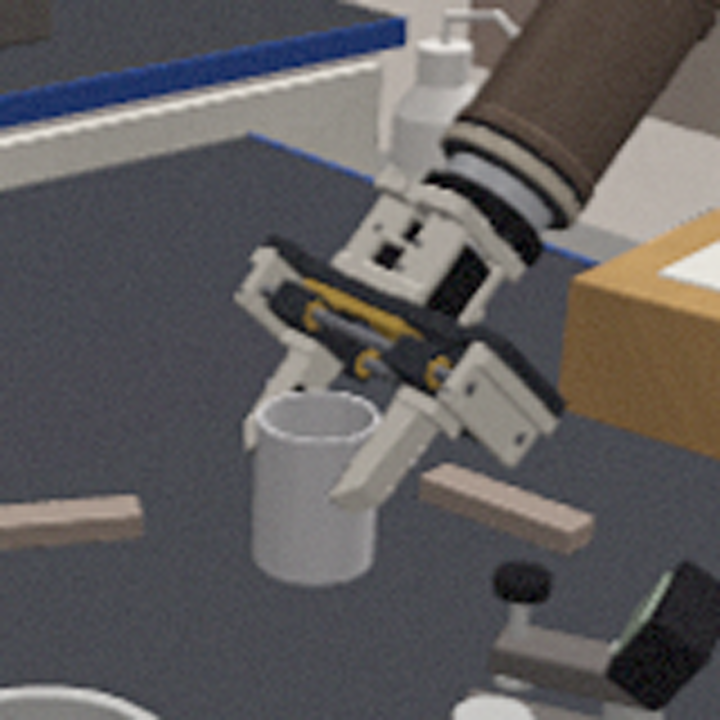

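```bash
python3 -m creep '[[[0,0.2,-0.7,0,0,0,-1],[0,0.2,-1,0,0,0,-1],[0,0.2,-1,0,0,0,-1]]]'
python3 -m creep '[[[0,0,-0.1,0,0,0,-1],[0,0,-0.1,0,0,0,-1]]]'
python3 -m creep '[[[0,0,-0.1,0,0,0,-1],[0,0,-0.1,0,0,0,-1]]]'
```

```text
clock: 32.35
position: [0.4395, 0.2464, 0.0478]
ee_rot: [1.777, 1.761, -0.726]
force: [-1.1, -0.6, -1.7]
width: 0.7
clock: 32.55
position: [0.4395, 0.2462, 0.0468]
ee_rot: [1.777, 1.761, -0.726]
force: [0.1, -0.3, -1.0]
width: 0.701
clock: 32.75
position: [0.4395, 0.2463, 0.0459]
ee_rot: [1.776, 1.761, -0.726]
force: [-0.7, -0.0, 2.0]
width: 0.702
```

Bench contact. Releasing and backing off along the tool axis.

```bash
python3 -m creep '[[[0,0,0,0,0,0,0.5],[0,0,0,0,0,0,0.8],[0,0,0,0,0,0,1],[0,0,0,0,0,0,1],[0,0,0,0,0,0,1]]]'
python3 -m creep '[[[0,1.4,1.4,0,0,0,1],[0,3.5,3.5,0,0,0,1],[0,6.5,6.5,0,0,0,1],[0,9,10,0,0,0,1],[0,9,13,0,0,0,1]]]'
python3 - <<'E'
from cell import arm
from h import *
st(arm); 
cm,T,im=snap(arm,"scene","s33")
ct,Tt,it=snap(arm,"top","t33"); cv2.imwrite("pics/t33z.png",cv2.resize(it[110:300,200:510],None,fx=2.5,fy=2.5,interpolation=2))
E
```

```text
clock: 33.25
position: [0.4394, 0.2462, 0.0456]
ee_rot: [1.776, 1.761, -0.726]
force: [0.5, 0.3, 0.1]
width: 0.989
clock: 33.75
position: [0.4383, 0.3397, 0.1766]
ee_rot: [1.775, 1.766, -0.724]
force: [0.6, -0.5, 0.4]
width: 0.999
t 33.75 pos [0.4383 0.3397 0.1766] F [ 0.6144 -0.479   0.3514] w 0.999 q [-0.7666  0.8043 -0.4434  1.354   0.5714  1.8075 -1.3024] psi 89.8 tooldir [-0.0065 -0.6972 -0.7168]
```

View pics/s33.png

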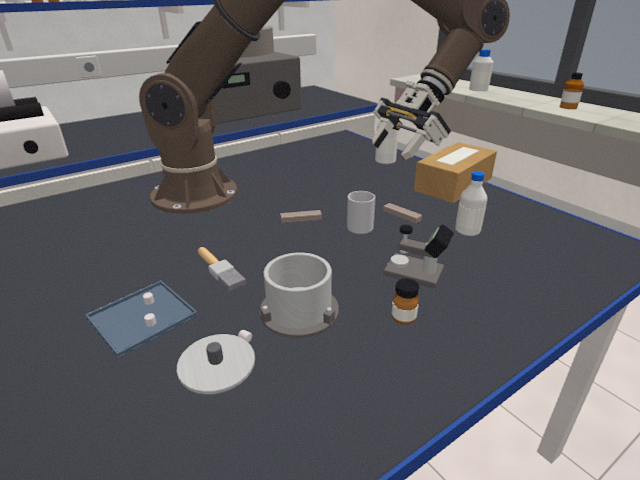

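View pics/t33z.png

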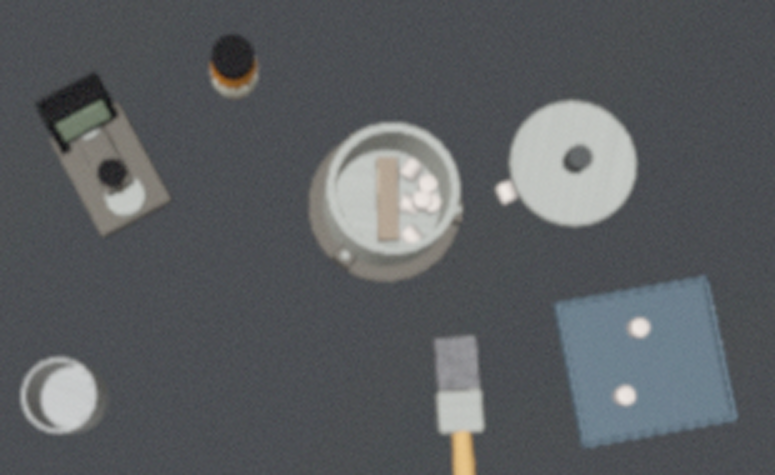

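The cup stands empty. The jar holds the bar plus the cylinders, with one stray at top-view pixel (403,186) beside the lid and two on the tray. Computing positions and moving over the stray.

```bash
cp pics/t33z.png /tmp/a.png; python3 - <<'E'
from cell import arm
from h import *
cm,T=c2w(arm,"top"); im=cv2.imread("pics/t33.png")
print("stray",cast(cm,T,[(402.8,186)],.012),"lid knob",cast(cm,T,[(200+580/2.5,110+157/2.5)],.044),"lid",cast(cm,T,[(200+573/2.5,110+163/2.5)],.013))
print("tray",cast(cm,T,[(456,240.8),(450,268)],.022))
st(arm); goal(arm,(.62,-.15,.2),ori(90,0))
cv2.imwrite("pics/jarz.png",cv2.resize(im[155:220,325:390],None,fx=9,fy=9,interpolation=2))
E
```

```text
stray [[ 0.6352 -0.1548  0.012 ]] lid knob [[ 0.6602 -0.2186  0.044 ]] lid [[ 0.6612 -0.2193  0.013 ]]
tray [[ 0.501  -0.2757  0.022 ]
 [ 0.4369 -0.2591  0.022 ]]
t 33.85 pos [0.4398 0.3386 0.1791] F [ 0.8141 -0.4636 -0.5136] w 0.999 q [-0.7645  0.7996 -0.4426  1.3545  0.5724  1.8072 -1.3028] psi 89.4 tooldir [-0.0047 -0.6955 -0.7185]
at [0.4398 0.3386 0.1791] shift cm [ 18.0178 -48.8557   2.086 ] turn deg [44.0713 -0.0928  0.5063]
```

View pics/jarz.png

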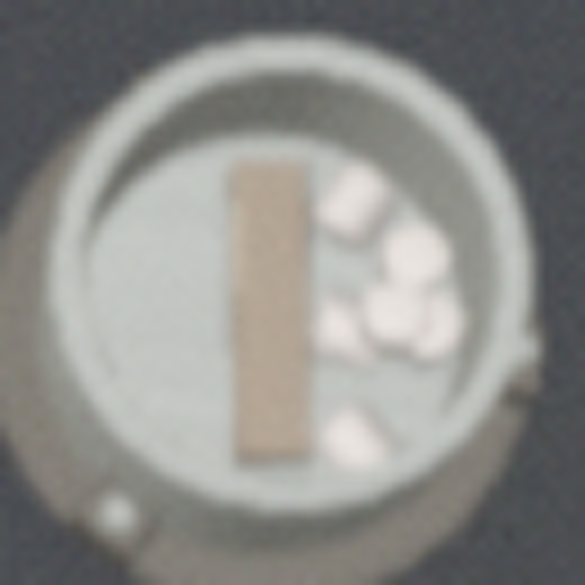

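The jar holds six cylinders plus the bar, so with the stray all seven from the cup are accounted for. Moving over the stray.

```bash
python3 -m creep '[[[1.8,-4,4,8,0,0,0.5],[3.6,-9,6,16,0,0,0],[5.4,-14,6,24,0,0,-0.2],[7.2,-19,6,32,0,0,-0.2],[9,-24,6,40,0,0,-0.2]]]'
python3 -m creep '[[[1.8,-5,0,4,0,0,-0.2],[3.6,-10,0,4,0,0,-0.2],[5.4,-15,-1,4,0,0,-0.2],[7.2,-20,-2,4,0,0,-0.2],[9,-24.8,-3,4,0,0,-0.2]]]'
python3 -m creep '[[[0,0,-1,0,0,0,-0.2],[0,0,-1,0,0,0,-0.2],[0,0,-1,0,0,0,-0.2]]]'
python3 - <<'E'
from cell import arm
from h import *
st(arm); snap(arm,"wrist","w34")
E
```

```text
clock: 34.35
position: [0.5126, 0.1426, 0.2347]
ee_rot: [2.166, 2.152, -0.154]
force: [0.0, -0.4, -0.8]
width: 0.616
clock: 34.85
position: [0.596, -0.0905, 0.2066]
ee_rot: [2.201, 2.19, -0.089]
force: [2.0, 0.3, -0.4]
width: 0.4
clock: 35.15
position: [0.5956, -0.0865, 0.197]
ee_rot: [2.2, 2.193, -0.088]
force: [-0.6, 0.1, -0.2]
width: 0.399
t 35.15 pos [ 0.5956 -0.0865  0.197 ] F [-0.5763  0.0843 -0.2143] w 0.399 q [ 0.3556  0.4745 -0.4934  1.6259  0.3107  1.1327 -0.2347] psi 89.9 tooldir [-0.0161 -0.0642 -0.9978]
```

View pics/w34.png

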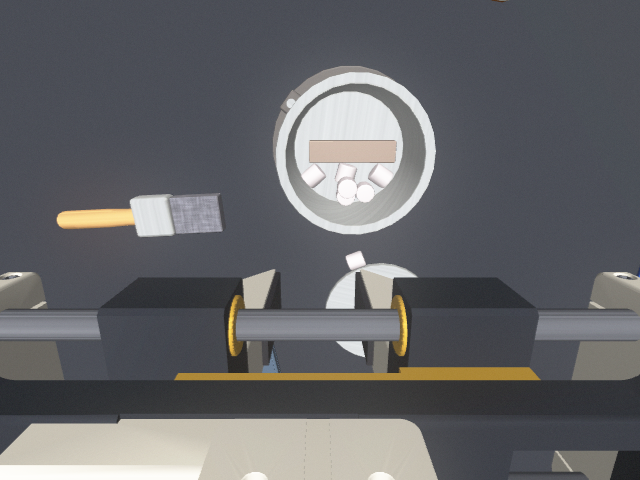

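```bash
python3 - <<'E'
from cell import arm
from h import *
im=cv2.imread("pics/w34.png"); cv2.imwrite("pics/w34z.png",cv2.resize(im[235:295,320:400],None,fx=8,fy=8,interpolation=2))
cm,T=c2w(arm,"wrist"); T=T.copy(); T[2,3]+=.0185
print(cast(cm,T,[(356,260)],.010)); goal(arm,(.635,-.154,.12),ori(90,0))
E
```

```text
[[ 0.6355 -0.1605  0.01  ]]
at [ 0.596  -0.086   0.1975] shift cm [ 3.9048 -6.7976 -7.7528] turn deg [ 3.6903 -0.8519  0.1226]
```

View pics/w34z.png

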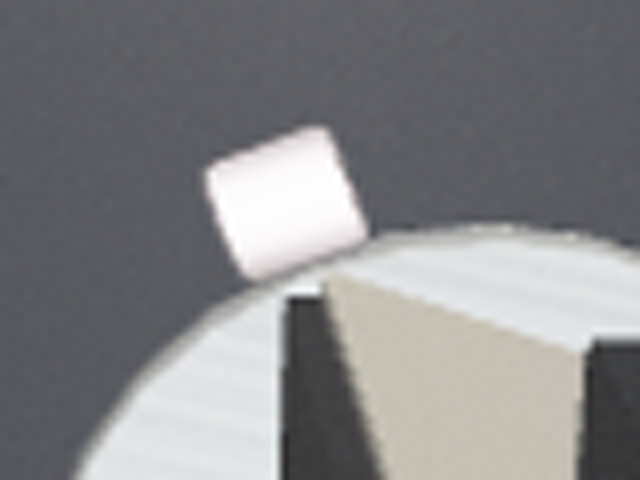

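The stray touches the lid with its axis along the lid's tangent, about 22° from world x. I'll turn the jaws by 22° to grip its ends and keep 2 mm outboard of the lid.

```bash
python3 -m creep '[[[1,-1.7,-1,3.7,-0.8,7,-0.2],[2,-3.4,-3,3.7,-0.8,14,-0.2],[3.7,-6.5,-6,3.7,-0.8,22,-0.2],[3.7,-6.5,-10,3.7,-0.8,22,-0.2],[3.7,-6.5,-13,3.7,-0.8,22,-0.2]]]'
python3 -m creep '[[[0,0,0,0,0,0,-0.2],[0,0,0,0,0,0,-0.2]]]'
python3 - <<'E'
from cell import arm
from h import *
st(arm); goal(arm,(.633,-.151,.005),ori(112,0)); snap(arm,"wrist","w35")
snap(arm,"scene","s35")
im=cv2.imread("pics/s35.png"); cv2.imwrite("pics/s35z.png",cv2.resize(im[240:400,170:330],None,fx=4.5,fy=4.5,interpolation=2))
E
```

```text
clock: 35.7
position: [0.6331, -0.1526, 0.0658]
ee_rot: [1.757, 2.593, 0.01]
force: [0.3, 0.4, -0.1]
width: 0.398
clock: 35.9
position: [0.6337, -0.1513, 0.0684]
ee_rot: [1.754, 2.594, 0.011]
force: [-0.0, -0.2, -0.2]
width: 0.4
t 35.9 pos [ 0.6337 -0.1513  0.0684] F [-0.0395 -0.2473 -0.2102] w 0.4 q [ 0.4947  0.6838 -0.532   1.6395  0.4134  0.9197  0.1923] psi 111.8 tooldir [ 0.0124  0.0001 -0.9999]
at [ 0.6337 -0.1513  0.0684] shift cm [-0.0686  0.0267 -6.3418] turn deg [-0.0077  0.7089  0.149 ]
```

View pics/w35.png

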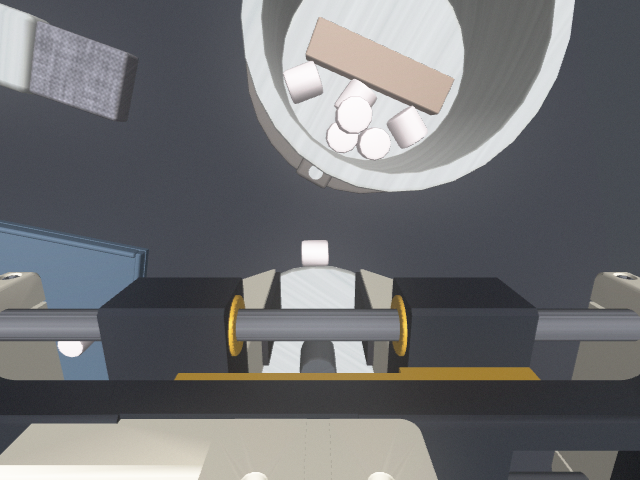

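View pics/s35z.png

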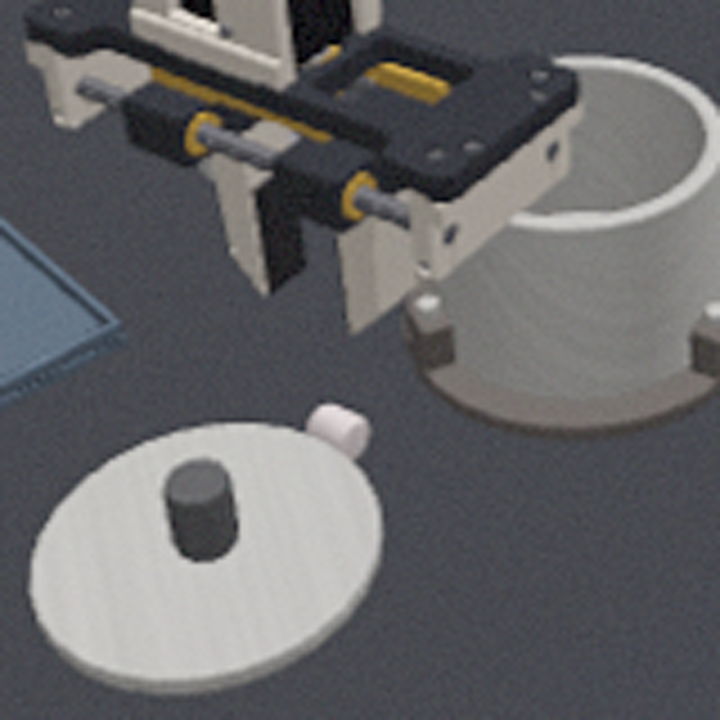

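```bash
python3 - <<'E'
from cell import arm
from h import *
cm,T=c2w(arm,"wrist"); 
for dz in (0,.0185):
    T2=T.copy(); T2[2,3]+=dz
    print(dz,cast(cm,T2,[(302,250),(328,250),(315,241),(315,265),(315,253)],.012)[:,:2])
E
```

```text
0 [[ 0.6251 -0.1548]
 [ 0.6413 -0.1484]
 [ 0.6308 -0.1457]
 [ 0.6371 -0.1616]
 [ 0.634  -0.1536]]
0.0185 [[ 0.6268 -0.1608]
 [ 0.6444 -0.1538]
 [ 0.6331 -0.1509]
 [ 0.6399 -0.1681]
 [ 0.6364 -0.1594]]
```

```bash
python3 -m creep '[[[0,-0.2,-2,0,0.7,0,-0.2],[0,-0.2,-4,0,0.7,0,-0.2],[0,-0.2,-5.5,0,0.7,0,-0.2],[0,-0.2,-5.5,0,0.7,0,-0.2]]]'
python3 -m creep '[[[0,0,-0.4,0,0,0,-0.2],[0,0,-0.7,0,0,0,-0.2],[0,0,-0.7,0,0,0,-0.2]]]'
python3 - <<'E'
from cell import arm
from h import *
st(arm);  snap(arm,"wrist","w36")
snap(arm,"scene","s36")
im=cv2.imread("pics/s36.png"); cv2.imwrite("pics/s36z.png",cv2.resize(im[240:400,170:330],None,fx=4.5,fy=4.5,interpolation=2))
E
```

```text
clock: 36.4
position: [0.6319, -0.1547, 0.0104]
ee_rot: [-1.761, -2.598, 0.003]
force: [-0.4, -0.1, -0.7]
width: 0.401
clock: 36.7
position: [0.6334, -0.1549, 0.0055]
ee_rot: [1.763, 2.6, -0.001]
force: [-0.3, 0.9, -0.7]
width: 0.401
t 36.7 pos [ 0.6334 -0.1549  0.0055] F [-0.2826  0.8976 -0.6542] w 0.401 q [ 0.4723  0.7634 -0.4936  1.6653  0.4603  0.8308  0.1583] psi 111.7 tooldir [ 0.     -0.0005 -1.    ]
```

View pics/w36.png

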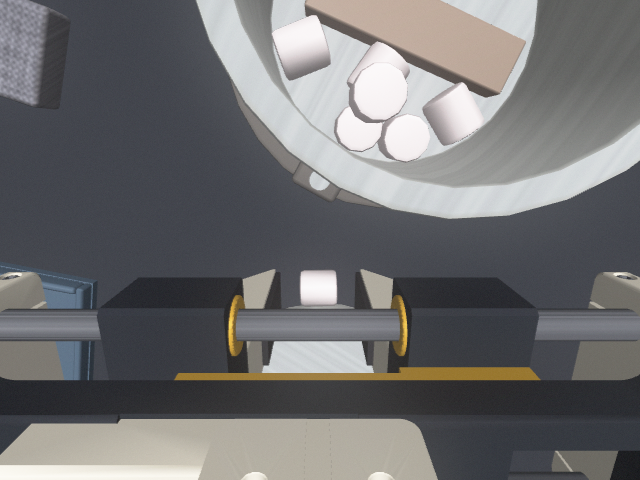

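View pics/s36z.png

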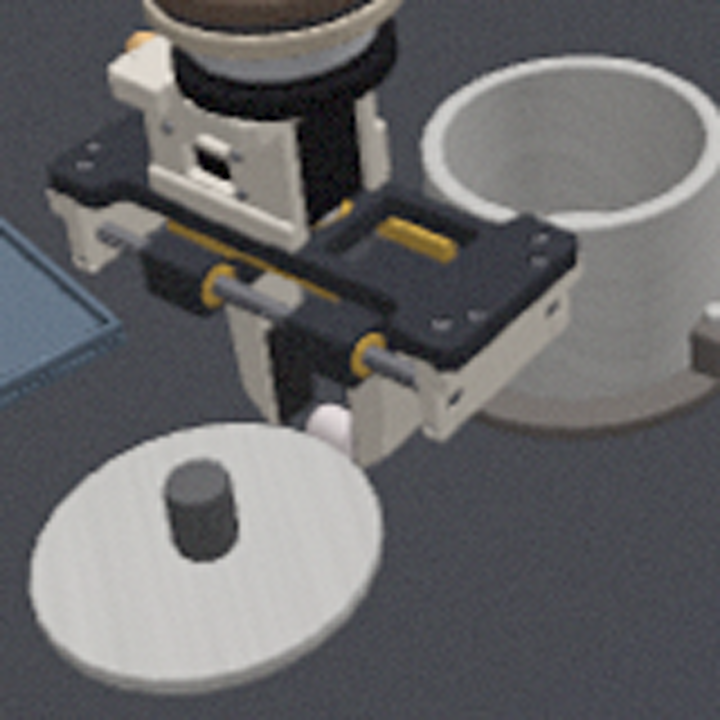

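The stray at (318,287) is between the jaws. Closing and lifting.

```bash
python3 -m creep '[[[0,0,0,0,0,0,-1],[0,0,0,0,0,0,-1],[0,0,0,0,0,0,-1],[0,0,0,0,0,0,-1]]]' 20
python3 -m creep '[[[0,0,1,0,0,0,-1],[0,0,4,0,0,0,-1],[0,0,8,0,0,0,-1],[0,0,12,0,0,0,-1],[0,0,15,0,0,0,-1]]]'
python3 - <<'E'
from cell import arm
from h import *
st(arm);  snap(arm,"wrist","w37"); goal(arm,(.6213,-.0376,.16),ori(90,0))
snap(arm,"scene","s37")
E
```

```text
clock: 37.2
position: [0.6334, -0.1547, 0.0054]
ee_rot: [1.762, 2.6, -0.0]
force: [-0.6, 0.9, 1.5]
width: 0.192
clock: 37.7
position: [0.6337, -0.1549, 0.1587]
ee_rot: [1.762, 2.599, 0.001]
force: [0.4, 0.5, -0.4]
width: 0.19
t 37.7 pos [ 0.6337 -0.1549  0.1587] F [ 0.4294  0.5138 -0.3549] w 0.19 q [ 0.5189  0.5993 -0.5691  1.5425  0.3489  1.1004  0.2495] psi 111.7 tooldir [ 0.0019 -0.0009 -1.    ]
at [ 0.6361 -0.1548  0.1635] shift cm [-1.4753 11.7206 -0.3539] turn deg [  0.1927   0.4361 -21.7298]
```

View pics/w37.png

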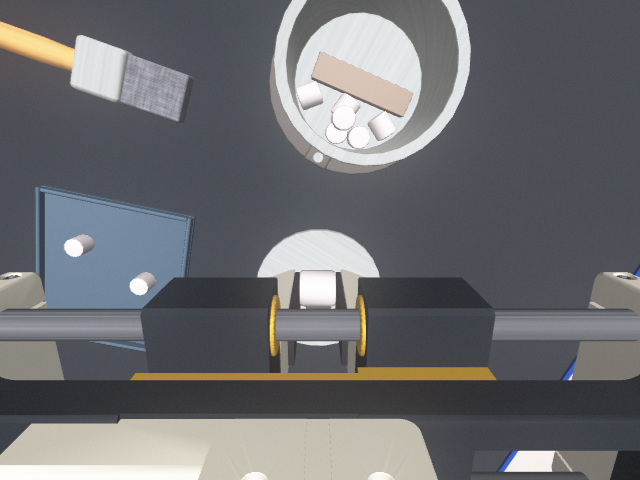

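```bash
python3 -m creep '[[[-0.4,4,0,0,0,0,-1],[-0.8,8,0,0,0,0,-1],[-1.3,12,0,0,0,0,-1],[-1.3,13.7,0,0,0,0,-1],[-1.3,13.7,-1,0,0,0,-1]]]'
python3 -m creep '[[[0,0,-3,0,0,0,-1],[0,0,-6,0,0,0,-1],[0,0,-9,0,0,0,-1],[0,0,-9,0,0,0,-1]]]'
python3 -m creep '[[[0,0,0,0,0,0,-0.45],[0,0,0,0,0,0,-0.45],[0,0,3,0,0,0,-0.45],[0,0,7,0,0,0,-0.45],[0,0,12,0,0,0,-0.45]]]'
python3 - <<'E'
from cell import arm
from h import *
st(arm);  snap(arm,"wrist","w38"); goal(arm,(.501,-.272,.14),ori(90,0))
E
```

```text
clock: 38.3
position: [0.6206, -0.0138, 0.1465]
ee_rot: [1.755, 2.604, 0.003]
force: [0.1, 0.1, -0.1]
width: 0.191
clock: 38.7
position: [0.6169, -0.0206, 0.0506]
ee_rot: [-1.762, -2.594, 0.01]
force: [-0.7, -0.7, 0.8]
width: 0.192
clock: 39.2
position: [0.6197, -0.0181, 0.1771]
ee_rot: [-1.762, -2.6, 0.001]
force: [1.5, -0.9, -0.6]
width: 0.277
t 39.2 pos [ 0.6197 -0.0181  0.1771] F [ 1.5272 -0.9025 -0.629 ] w 0.277 q [ 0.3408  0.5388 -0.5982  1.6033  0.3299  1.1032  0.0375] psi 111.7 tooldir [-0.0009 -0.0004 -1.    ]
at [ 0.6242 -0.0168  0.187 ] shift cm [-12.3218 -25.5216  -4.7046] turn deg [  0.1142   0.6734 -21.7455]
```

View pics/w38.png

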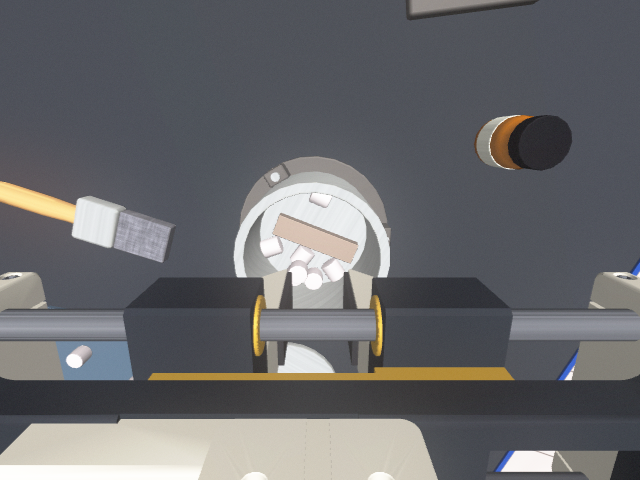

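The stray is in the jar at (320,198). Going to the tray cylinders with the jaws at 60° to x.

```bash
python3 -m creep '[[[-2,-4,0,0,0,8,-0.2],[-4,-8.5,0,0,0,16,-0.2],[-6,-13,0,0,0,24,-0.2],[-8.2,-17.5,0,0,0,32,-0.2],[-10.3,-22,0,0,0,38,-0.2]]]'
python3 -m creep '[[[-2,-3.8,-2,0,0,0,-0.2],[-2,-3.8,-5,0,0,0,-0.2],[-2,-3.8,-6,0,0,0,-0.2],[-2,-3.8,-6,0,0,0,-0.2]]]'
python3 - <<'E'
from cell import arm
from h import *
st(arm);  snap(arm,"wrist","w39"); goal(arm,(.501,-.2757,.007),ori(150,0))
cm,T=c2w(arm,"wrist"); P=pose(arm)
print(proj(cm,T,[P[:3,3],(P@[0,0,-.01,1])[:3],(.501,-.2757,.022),(.437,-.2591,.022)]))
E
```

```text
clock: 39.75
position: [0.5167, -0.2399, 0.177]
ee_rot: [0.811, 3.032, -0.003]
force: [0.4, -1.3, -0.2]
width: 0.402
clock: 40.15
position: [0.4972, -0.2749, 0.1152]
ee_rot: [-0.818, -3.032, -0.0]
force: [0.3, 0.4, -0.3]
width: 0.401
t 40.15 pos [ 0.4972 -0.2749  0.1152] F [ 0.2871  0.3639 -0.3198] w 0.401 q [ 0.914   0.5622 -0.7202  1.7941  0.4451  0.955   1.0499] psi 149.8 tooldir [-0.0006  0.0003 -1.    ]
at [ 0.4982 -0.2745  0.1162] shift cm [  0.2802  -0.1153 -10.925 ] turn deg [0.0146 0.0556 0.143 ]
[[316.8531 287.8447]
 [316.8339 296.4792]
 [317.4673 240.5657]
 [292.8999 156.4503]]
```

View pics/w39.png

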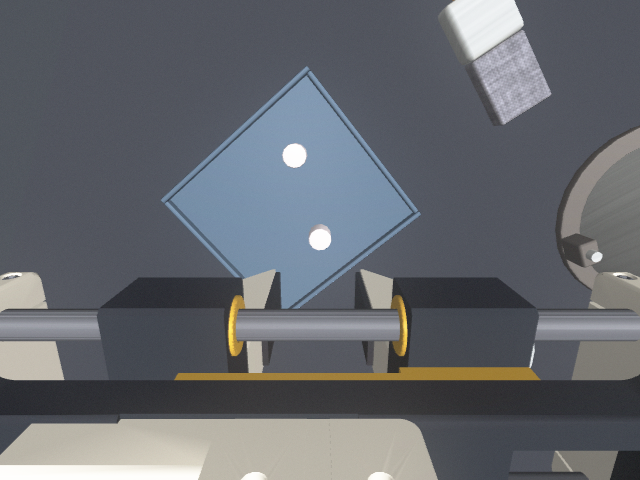

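Predicted and observed cylinder pixels agree to 3 px. Descending.

```bash
python3 -m creep '[[[0.2,-0.1,-4,0,0,0,-0.2],[0.2,-0.1,-8,0,0,0,-0.2],[0.2,-0.1,-10,0,0,0,-0.2],[0.2,-0.1,-10.8,0,0,0,-0.2],[0.2,-0.1,-10.8,0,0,0,-0.2]]]'
python3 -m creep '[[[0,0,0,0,0,0,-0.2],[0,0,0,0,0,0,-1],[0,0,0,0,0,0,-1],[0,0,0,0,0,0,-1],[0,0,0,0,0,0,-1]]]' 20
python3 -m creep '[[[0,0,1,0,0,0,-1],[0,0,4,0,0,0,-1],[0,0,8,0,0,0,-1],[0,0,12,0,0,0,-1],[0,0,15,0,0,0,-1]]]'
python3 - <<'E'
from cell import arm
from h import *
st(arm);  snap(arm,"wrist","w40"); goal(arm,(.6213,-.02,.16),ori(112,0))
E
```

```text
clock: 40.7
position: [0.5004, -0.2759, 0.0079]
ee_rot: [0.817, 3.033, -0.0]
force: [0.1, 0.3, 1.7]
width: 0.399
clock: 41.2
position: [0.4996, -0.2771, 0.0079]
ee_rot: [0.82, 3.031, -0.001]
force: [-1.0, 0.4, 6.2]
width: 0.185
clock: 41.7
position: [0.4996, -0.2766, 0.1603]
ee_rot: [0.819, 3.031, -0.001]
force: [1.2, -0.8, -0.2]
width: 0.184
t 41.7 pos [ 0.4996 -0.2766  0.1603] F [ 1.1811 -0.8156 -0.1914] w 0.184 q [ 0.9368  0.5169 -0.7496  1.7408  0.4016  1.0413  1.0889] psi 149.8 tooldir [ 0.0017 -0.0011 -1.    ]
at [ 0.5019 -0.2771  0.1646] shift cm [11.9417 25.7081 -0.4574] turn deg [  0.3309   0.2999 -37.7684]
```

View pics/w40.png

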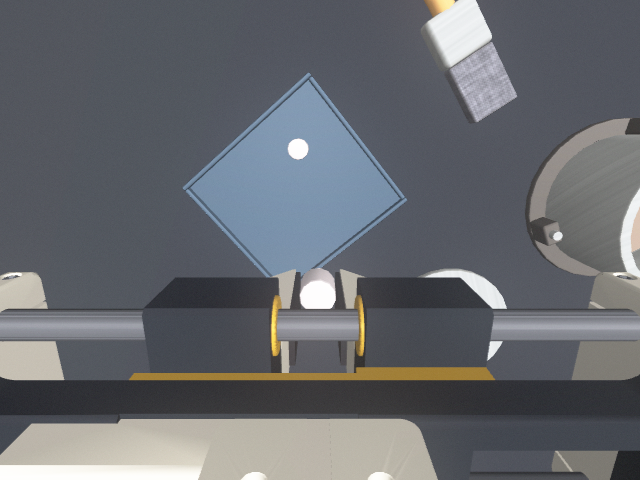

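```bash
python3 -m creep '[[[2,4.3,0,0,0,0,-1],[4,8.6,0,0,0,0,-1],[6,12.9,0,0,0,0,-1],[8,17.2,0,0,0,0,-1],[10,21.5,0,0,0,0,-1]]]'
python3 -m creep '[[[1,2.2,0,0,0,-8,-1],[2.0,4.3,0,0,0,-16,-1],[2.0,4.3,0,0,0,-24,-1],[2.0,4.3,0,0,0,-32,-1],[2,4.3,0,0,0,-38,-1]]]'
python3 - <<'E'
from cell import arm
from h import *
st(arm);  snap(arm,"wrist","w41")
E
```

```text
clock: 42.25
position: [0.5995, -0.0602, 0.1576]
ee_rot: [0.82, 3.032, -0.001]
force: [0.7, -1.1, 0.0]
width: 0.181
clock: 42.75
position: [0.6189, -0.0183, 0.1574]
ee_rot: [-1.769, -2.596, 0.001]
force: [0.4, 0.0, 0.7]
width: 0.185
t 42.75 pos [ 0.6189 -0.0183  0.1574] F [0.4119 0.0329 0.7039] w 0.185 q [ 0.3272  0.5521 -0.5754  1.6291  0.3333  1.0608  0.0296] psi 111.5 tooldir [-0.0007 -0.0003 -1.    ]
```

View pics/w41.png

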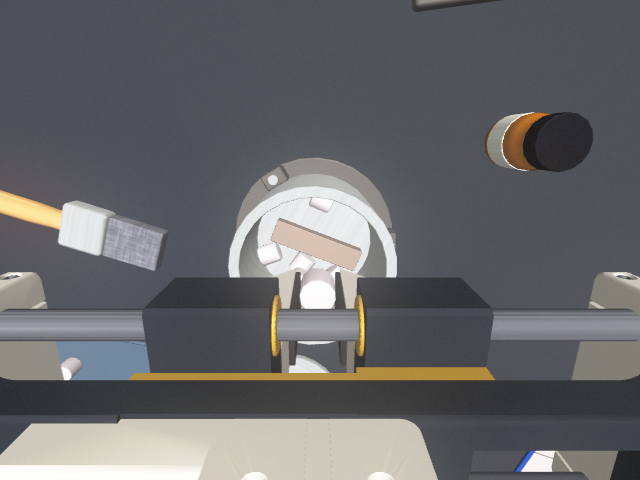

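```bash
python3 -m creep '[[[0.2,0.2,-4,0,0,0,-1],[0.2,0.2,-8,0,0,0,-1],[0.2,0.2,-10,0,0,0,-1],[0.2,0.2,-10,0,0,0,-1]]]'
python3 -m creep '[[[0,0,0,0,0,0,-0.45],[0,0,0,0,0,0,-0.45],[0,0,3,0,0,0,-0.45],[0,0,7,0,0,0,-0.45],[0,0,12,0,0,0,-0.45]]]'
python3 - <<'E'
from cell import arm
from h import *
st(arm);  snap(arm,"wrist","w42"); goal(arm,(.437,-.2595,.12),ori(150,0))
E
```

```text
clock: 43.2
position: [0.6187, -0.0172, 0.0543]
ee_rot: [-1.757, -2.598, 0.006]
force: [-0.0, -0.7, 0.3]
width: 0.18
clock: 43.7
position: [0.6206, -0.0168, 0.1791]
ee_rot: [-1.761, -2.6, 0.001]
force: [1.7, -0.2, -0.4]
width: 0.28
t 43.7 pos [ 0.6206 -0.0168  0.1791] F [ 1.7164 -0.1536 -0.3799] w 0.28 q [ 0.3304  0.5355 -0.5854  1.5993  0.3209  1.1055  0.0441] psi 111.8 tooldir [-0.001  -0.0002 -1.    ]
at [ 0.6251 -0.0156  0.189 ] shift cm [-18.8106 -24.3937  -6.9021] turn deg [-0.2475  0.6396 38.2204]
```

View pics/w42.png

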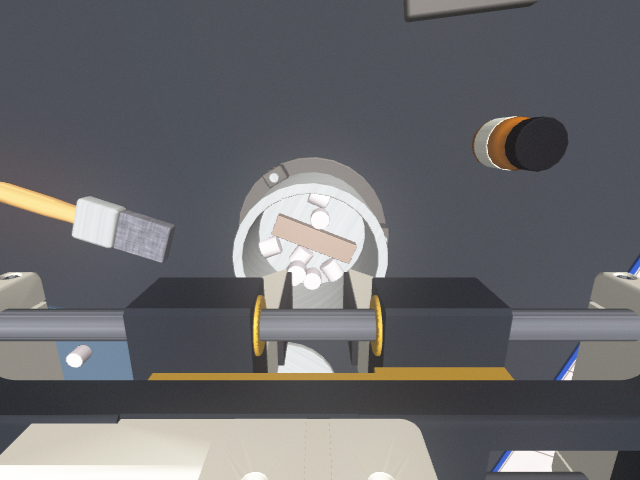

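The eighth cylinder is in the jar at (320,218). Next, the last one on the tray.

```bash
python3 -m creep '[[[-3,-4,0,0,0,8,-0.2],[-6,-8,0,0,0,16,-0.2],[-9,-12,0,0,0,24,-0.2],[-12,-16,0,0,0,32,-0.2],[-15,-20,-1,0,0,38,-0.2]]]'
python3 -m creep '[[[-3.4,-4.3,-3,0,0,0,-0.2],[-3.4,-4.3,-5,0,0,0,-0.2],[-3.4,-4.3,-5.5,0,0,0,-0.2],[-3.4,-4.3,-5.5,0,0,0,-0.2]]]'
python3 - <<'E'
from cell import arm
from h import *
st(arm);  snap(arm,"wrist","w43"); goal(arm,(.437,-.2593,.0085),ori(150,0))
cm,T=c2w(arm,"wrist")
print(proj(cm,T,[(.437,-.2591,.022)]))
E
```

```text
clock: 44.25
position: [0.4719, -0.2179, 0.1698]
ee_rot: [0.81, 3.03, -0.003]
force: [0.2, -1.1, -0.8]
width: 0.403
clock: 44.65
position: [0.4386, -0.2583, 0.1132]
ee_rot: [0.819, 3.032, -0.0]
force: [0.6, 0.4, 0.5]
width: 0.399
t 44.65 pos [ 0.4386 -0.2583  0.1132] F [0.6344 0.391  0.5451] w 0.399 q [ 0.9664  0.4751 -0.7196  1.939   0.404   0.874   1.0802] psi 149.8 tooldir [ 0.0009 -0.0003 -1.    ]
at [ 0.4395 -0.2579  0.1139] shift cm [ -0.2546  -0.1406 -10.537 ] turn deg [0.043  0.1259 0.1487]
[[313.872  235.5492]]
```

View pics/w43.png

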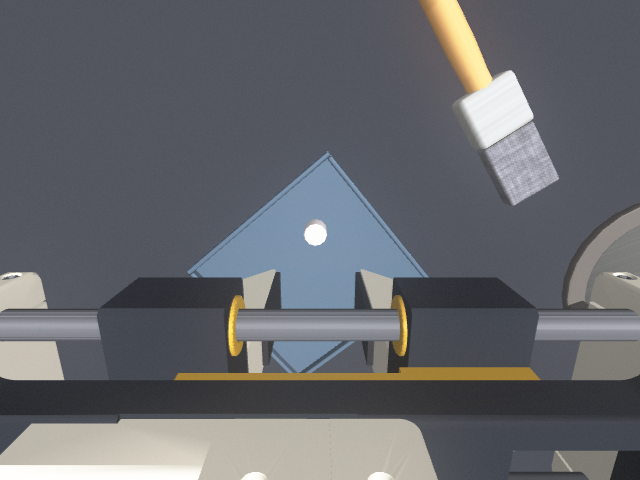

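```bash
python3 -m creep '[[[-0.2,-0.05,-4,0,0,0,-0.2],[-0.2,-0.05,-8,0,0,0,-0.2],[-0.2,-0.05,-9.6,0,0,0,-0.2],[-0.2,-0.05,-10.3,0,0,0,-0.2],[-0.2,-0.05,-10.3,0,0,0,-0.2]]]'
python3 -m creep '[[[0,0,0,0,0,0,-0.2],[0,0,0,0,0,0,-1],[0,0,0,0,0,0,-1],[0,0,0,0,0,0,-1],[0,0,0,0,0,0,-1]]]' 20
python3 -m creep '[[[0,0,1,0,0,0,-1],[0,0,4,0,0,0,-1],[0,0,8,0,0,0,-1],[0,0,12,0,0,0,-1],[0,0,15,0,0,0,-1]]]'
python3 - <<'E'
from cell import arm
from h import *
st(arm);  snap(arm,"wrist","w44"); goal(arm,(.6225,-.0165,.16),ori(112,0))
E
```

```text
clock: 45.2
position: [0.4374, -0.2585, 0.0101]
ee_rot: [0.816, 3.032, -0.0]
force: [-0.0, 0.8, 0.5]
width: 0.403
clock: 45.7
position: [0.4361, -0.2599, 0.01]
ee_rot: [0.82, 3.032, -0.002]
force: [0.2, -0.6, 6.2]
width: 0.183
clock: 46.2
position: [0.4361, -0.2592, 0.1623]
ee_rot: [0.819, 3.031, -0.001]
force: [1.2, -0.4, -0.9]
width: 0.179
t 46.2 pos [ 0.4361 -0.2592  0.1623] F [ 1.2463 -0.4488 -0.9108] w 0.179 q [ 1.0117  0.4136 -0.762   1.8876  0.3429  0.9731  1.1388] psi 149.8 tooldir [ 0.0014 -0.0009 -1.    ]
at [ 0.4384 -0.2598  0.1663] shift cm [18.4139 24.3336 -0.6271] turn deg [  0.3299   0.2614 -37.7802]
```

View pics/w44.png

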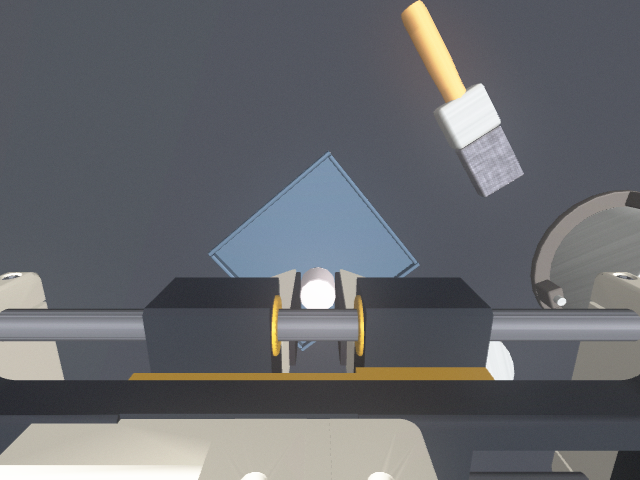

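```bash
python3 -m creep '[[[3,4,0,0,0,0,-1],[6,8,0,0,0,0,-1],[9,12,0,0,0,0,-1],[12,16,0,0,0,-8,-1],[15,20,0,0,0,-16,-1]]]'
python3 -m creep '[[[1.8,3.8,0,0,0,-7,-1],[1.8,3.8,0,0,0,-14,-1],[1.8,3.8,0,0,0,-22,-1],[1.8,3.8,0,0,0,-22,-1]]]'
python3 -m creep '[[[0,0,-4,0,0,0,-1],[0,0,-8,0,0,0,-1],[0,0,-10,0,0,0,-1],[0,0,-10,0,0,0,-1]]]'
python3 -m creep '[[[0,0,0,0,0,0,-0.45],[0,0,0,0,0,0,-0.45],[0,0,3,0,0,0,-0.45],[0,0,7,0,0,0,-0.45],[0,0,12,0,0,0,-0.45]]]'
python3 - <<'E'
from cell import arm
from h import *
st(arm);  snap(arm,"wrist","w45"); goal(arm,(.62,-.12,.2),ori(112,0))
E
```

```text
clock: 46.75
position: [0.5864, -0.058, 0.1597]
ee_rot: [-1.242, -2.885, 0.001]
force: [0.8, -0.5, 0.4]
width: 0.182
clock: 47.15
position: [0.6036, -0.0208, 0.1596]
ee_rot: [-1.764, -2.599, 0.001]
force: [-0.1, -0.5, -0.2]
width: 0.181
clock: 47.55
position: [0.6013, -0.0223, 0.0566]
ee_rot: [-1.756, -2.599, 0.006]
force: [0.0, 0.9, 0.6]
width: 0.178
clock: 48.05
position: [0.6032, -0.0216, 0.1812]
ee_rot: [-1.761, -2.601, 0.001]
force: [1.6, -0.2, 0.1]
width: 0.279
t 48.05 pos [ 0.6032 -0.0216  0.1812] F [ 1.5981 -0.1708  0.1404] w 0.279 q [ 0.3476  0.5059 -0.5858  1.6411  0.3072  1.0891  0.056 ] psi 111.8 tooldir [-0.001  -0.0002 -1.    ]
at [ 0.6077 -0.0203  0.191 ] shift cm [ 1.2338 -9.9657  0.9032] turn deg [-0.0107  0.6631  0.1873]
```

View pics/w45.png

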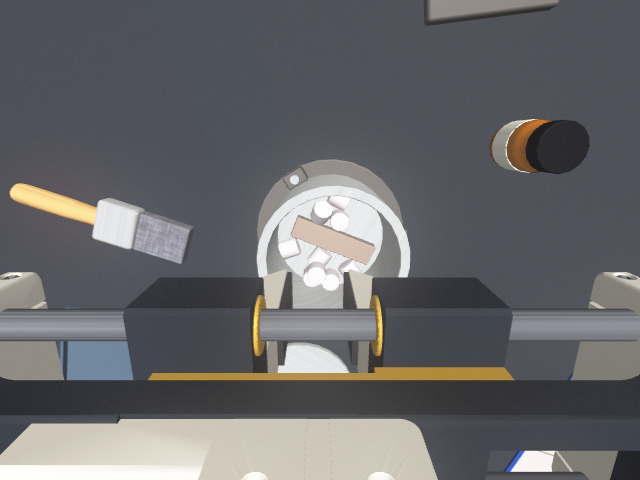

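All nine cylinders (3 + 6) and the bar are in the jar. Moving back for a clear view of jar and lid.

```bash
python3 -m creep '[[[0.4,-3,1,0,0,-7,0],[0.8,-6,1,0,0,-14,0],[1.2,-9,1,0,0,-22,0],[1.2,-9,1,0,0.6,-22,0],[1.2,-9,1,0,0.6,-22,0]]]'
python3 -m creep '[[[0,0,0,0,0,0,0],[0,0,0,0,0,0,0],[0,0,0,0,0,0,0]]]'
python3 - <<'E'
from cell import arm
from h import *
st(arm);  snap(arm,"wrist","w46"); snap(arm,"top","t46")
E
```

```text
clock: 48.6
position: [0.6163, -0.1122, 0.1906]
ee_rot: [-2.221, -2.211, 0.008]
force: [-0.3, 1.0, 1.0]
width: 0.5
clock: 48.9
position: [0.6158, -0.1104, 0.1897]
ee_rot: [-2.218, -2.212, 0.009]
force: [0.4, 0.1, -0.2]
width: 0.501
t 48.9 pos [ 0.6158 -0.1104  0.1897] F [ 0.3529  0.065  -0.1785] w 0.501 q [ 0.4101  0.517  -0.4774  1.5707  0.2518  1.1263 -0.1276] psi 89.9 tooldir [-0.0103  0.0021 -0.9999]
```

View pics/w46.png

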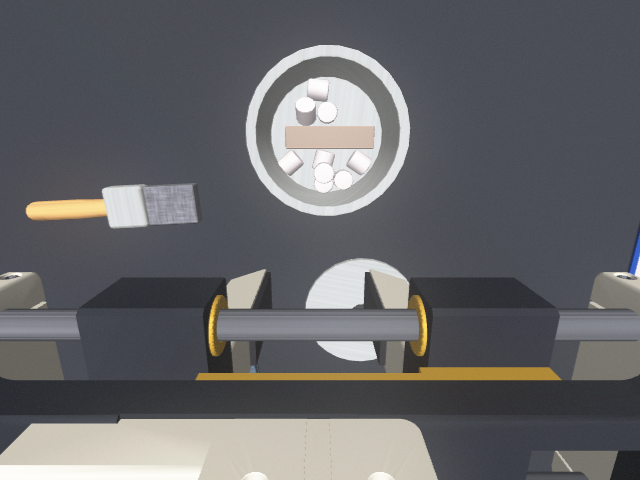

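View pics/t46.png

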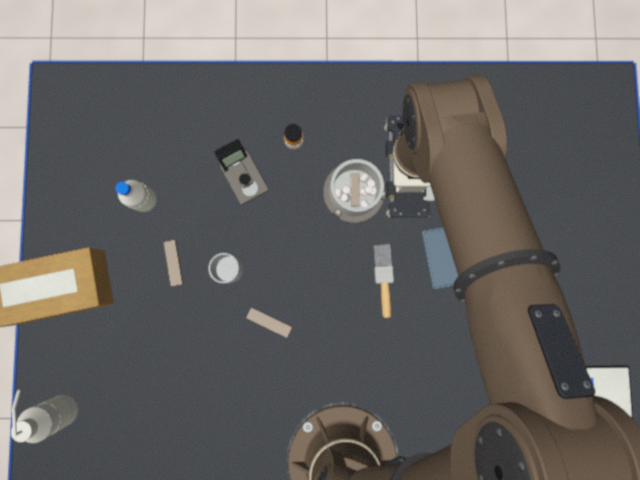

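```bash
python3 - <<'E'
from cell import arm
from h import *
cm,T=c2w(arm,"wrist"); im=cv2.imread("pics/w46.png")
g=cv2.cvtColor(im,cv2.COLOR_BGR2GRAY); 
m=(g>115).astype(np.uint8); m[225:]=0; m[:,:230]=0; m[:,430:]=0
cs=max(cv2.findContours(m,0,1)[0],key=cv2.contourArea); e=cv2.fitEllipse(cv2.convexHull(cs)); print(e)
P=cast(cm,T,cs[:,0],.092)[:,:2]; c,r=cv2.minEnclosingCircle((P*1000).astype(np.float32)); print("circle",c,r)
A=np.c_[2*P,np.ones(len(P))]; s=np.linalg.lstsq(A,(P**2).sum(1),rcond=None)[0]; print(s[:2],np.sqrt(s[2]+s[0]**2+s[1]**2))
print("img point of (.6213,-.0376,.092)",proj(cm,T,[(.6213,-.0376,.092)]))
E
```

```text
((327.30694580078125, 129.94180297851562), (164.95721435546875, 171.52069091796875), 4.839539527893066)
circle (620.858154296875, -35.706520080566406) 59.6895866394043
[ 0.6209 -0.0357] 0.059138070243231027
img point of (.6213,-.0376,.092) [[327.6552 138.0479]]
```

The jar centre from the wrist view is (0.621, -0.036) with radius 59.7 mm, which agrees with the top view. Now viewing the lid from beyond it.

```bash
python3 -m creep '[[[1,-4,0,0,0,0,0],[2,-8,0,0,0,0,0],[3,-12,-2,0,0,0,0],[4.5,-15.2,-4,0.1,-0.6,0,0],[4.5,-15.2,-4,0.1,-0.6,0,0]]]'
python3 -m creep '[[[0,0,0,0,0,0,0],[0,0,0,0,0,0,0],[0,0,0,0,0,0,0]]]'
python3 - <<'E'
from cell import arm
from h import *
st(arm);  snap(arm,"wrist","w47")
cm,T=c2w(arm,"wrist"); print(proj(cm,T,[(.6605,-.219,.044),(.6605,-.219,.014)]))
E
```

```text
clock: 49.5
position: [0.6588, -0.2703, 0.1452]
ee_rot: [-2.231, -2.206, 0.004]
force: [-0.2, -1.4, 0.0]
width: 0.498
clock: 49.8
position: [0.6614, -0.2617, 0.1505]
ee_rot: [-2.223, -2.217, -0.005]
force: [0.1, -0.3, 0.1]
width: 0.501
t 49.8 pos [ 0.6614 -0.2617  0.1505] F [ 0.1229 -0.2919  0.0689] w 0.501 q [ 0.5534  0.6733 -0.4301  1.3879  0.2855  1.142   0.0854] psi 89.9 tooldir [ 0.0011  0.0038 -1.    ]
[[317.5266 179.0692]
 [317.4969 175.1622]]
```

View pics/w47.png

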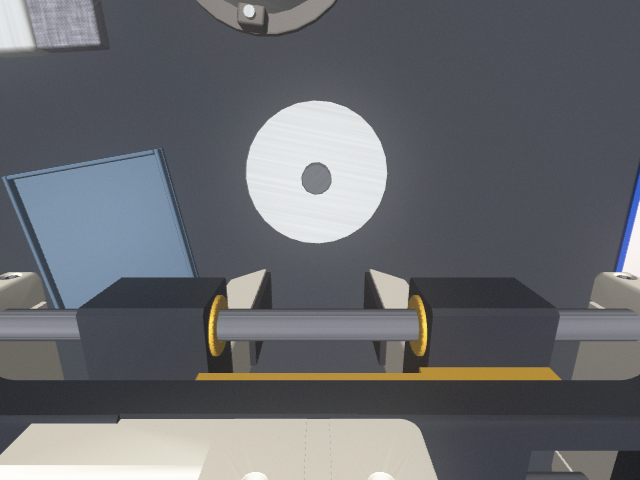

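The knob is at (317,178), where predicted, so the lid has not moved. Descending on the knob.

```bash
python3 -m creep '[[[-0.1,2,0,0,-0.1,0,0],[-0.1,4.3,-2,0.2,-0.1,0,0],[-0.1,4.3,-6,0.2,-0.1,0,0],[-0.1,4.3,-9,0.2,-0.1,0,0],[-0.1,4.3,-9,0.2,-0.1,0,0]]]'
python3 -m creep '[[[0,0,-2,0,0,0,0],[0,0,-3.7,0,0,0,0],[0,0,-3.7,0,0,0,0],[0,0,-3.7,0,0,0,0]]]'
python3 - <<'E'
from cell import arm
from h import *
st(arm); goal(arm,(.6605,-.2187,.022),ori(90,0)); snap(arm,"wrist","w48")
snap(arm,"scene","s48")
im=cv2.imread("pics/s48.png"); cv2.imwrite("pics/s48z.png",cv2.resize(im[250:410,130:290],None,fx=4.5,fy=4.5,interpolation=2))
E
```

```text
clock: 50.35
position: [0.6567, -0.2181, 0.0556]
ee_rot: [-2.217, -2.211, -0.004]
force: [-0.7, -0.7, -0.2]
width: 0.503
clock: 50.75
position: [0.66, -0.2203, 0.0232]
ee_rot: [-2.224, -2.214, -0.01]
force: [0.3, -0.1, 1.1]
width: 0.497
t 50.75 pos [ 0.66   -0.2203  0.0232] F [ 0.3232 -0.122   1.1095] w 0.497 q [ 0.4903  0.7774 -0.3983  1.5375  0.3461  0.897  -0.0268] psi 89.7 tooldir [ 0.0018  0.0071 -1.    ]
at [ 0.66   -0.2203  0.0232] shift cm [ 0.049   0.1594 -0.1198] turn deg [-0.4047  0.0998  0.2572]
```

View pics/s48z.png

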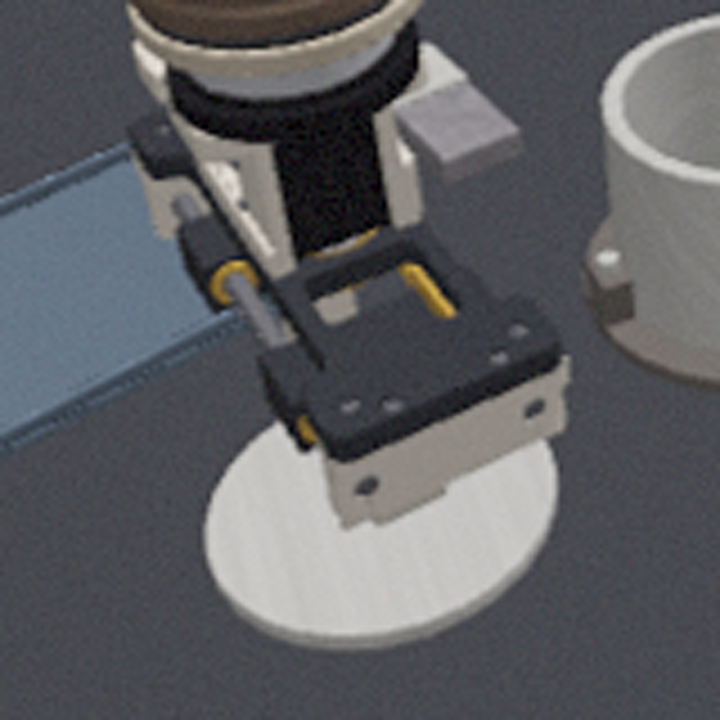

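```bash
python3 -m creep '[[[0.05,0.15,0.1,-0.4,0.1,0.2,0],[0.05,0.15,0.1,-0.4,0.1,0.2,0],[0.05,0.15,0.1,-0.4,0.1,0.2,0]]]'
python3 -m creep '[[[0,0,0,0,0,0,-1],[0,0,0,0,0,0,-1],[0,0,0,0,0,0,-1],[0,0,0,0,0,0,-1],[0,0,0,0,0,0,-1]]]' 35
python3 - <<'E'
from cell import arm
from h import *
st(arm); goal(arm,(.6605,-.2187,.024),ori(90,0))
E
```

```text
clock: 51.15
position: [0.6606, -0.2187, 0.024]
ee_rot: [2.222, 2.221, 0.0]
force: [-0.1, 0.5, -0.8]
width: 0.5
clock: 51.65
position: [0.6602, -0.2191, 0.0234]
ee_rot: [-2.223, -2.22, 0.0]
force: [-0.7, 0.1, -0.1]
width: 0.251
t 51.65 pos [ 0.6602 -0.2191  0.0234] F [-0.6754  0.1023 -0.0984] w 0.251 q [ 0.4824  0.7761 -0.3945  1.5384  0.3515  0.8982 -0.0322] psi 89.9 tooldir [-0.0003 -0.     -1.    ]
at [ 0.6602 -0.2191  0.0234] shift cm [0.0251 0.0444 0.0603] turn deg [ 0.0021 -0.0155  0.0702]
```

The knob is gripped (23 mm). Lifting.

```bash
python3 -m creep '[[[0,0,1,0,0,0,-1],[0,0,4,0,0,0,-1],[0,0,8,0,0,0,-1],[0,0,12,0,0,0,-1],[0,0,15,0,0,0,-1]]]'
python3 - <<'E'
from cell import arm
from h import *
st(arm); goal(arm,(.621,-.0367,.165),ori(90,0)); snap(arm,"wrist","w49")
snap(arm,"scene","s49")
im=cv2.imread("pics/s49.png"); cv2.imwrite("pics/s49z.png",cv2.resize(im[190:390,130:330],None,fx=3.6,fy=3.6,interpolation=2))
E
```

```text
clock: 52.15
position: [0.6607, -0.2189, 0.1768]
ee_rot: [2.221, 2.219, 0.002]
force: [1.0, -0.0, -2.3]
width: 0.25
t 52.15 pos [ 0.6607 -0.2189  0.1768] F [ 0.9788 -0.0194 -2.309 ] w 0.25 q [ 0.505   0.6272 -0.4398  1.4054  0.2751  1.1677  0.0304] psi 89.9 tooldir [ 0.0019 -0.0003 -1.    ]
at [ 0.6607 -0.2189  0.1768] shift cm [-3.974  18.2193 -1.184 ] turn deg [0.0168 0.1117 0.0507]
```

View pics/s49z.png

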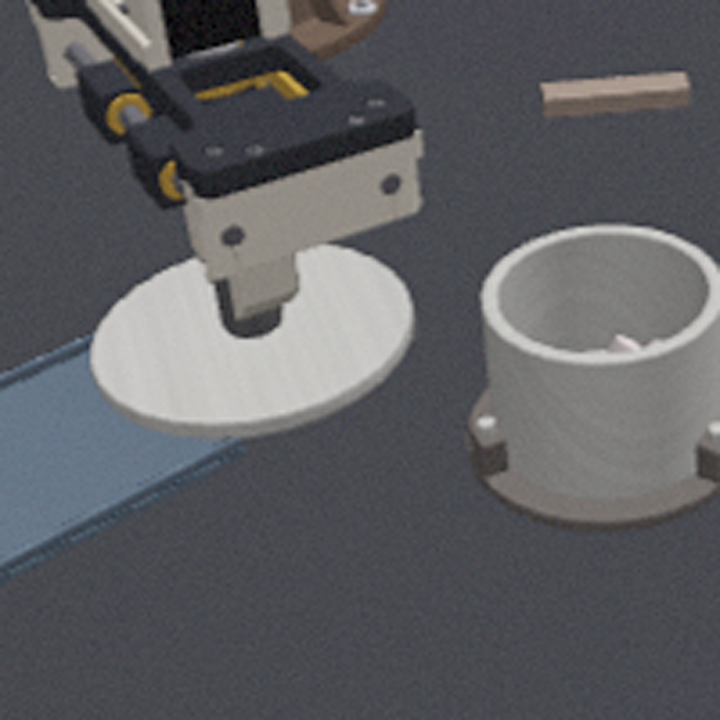

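View pics/w49.png

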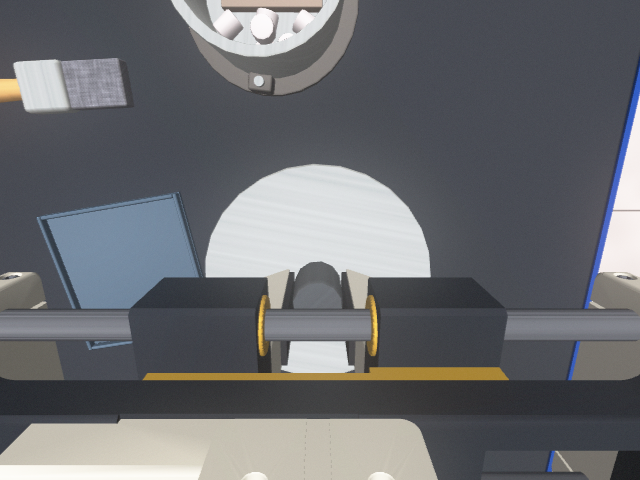

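The lid is level and held centred (edges 205 to 430). Carrying it over the jar.

```bash
python3 -m creep '[[[-0.8,3.5,0,0,0,0,-1],[-1.6,7.2,0,0,0,0,-1],[-2.4,11,0,0,0,0,-1],[-3.2,14.5,0,0,0,0,-1],[-4,18.2,-1.2,0,0,0,-1]]]'
python3 -m creep '[[[0,0,0,0,0,0,-1],[0,0,0,0,0,0,-1],[0,0,0,0,0,0,-1],[0,0,0,0,0,0,-1]]]'
python3 - <<'E'
from cell import arm
from h import *
st(arm); goal(arm,(.621,-.0367,.125),ori(90,0))
snap(arm,"scene","s50"); cm,T=c2w(arm,"scene")
im=cv2.imread("pics/s50.png"); cv2.imwrite("pics/s50z.png",cv2.resize(im[170:370,200:400],None,fx=3.6,fy=3.6,interpolation=2))
E
```

```text
clock: 52.75
position: [0.6202, -0.0358, 0.1623]
ee_rot: [2.222, 2.219, 0.001]
force: [1.4, 0.1, -2.3]
width: 0.25
clock: 53.15
position: [0.6204, -0.0386, 0.1613]
ee_rot: [2.225, 2.218, -0.001]
force: [0.0, -0.8, -2.1]
width: 0.25
t 53.15 pos [ 0.6204 -0.0386  0.1613] F [ 0.0107 -0.7913 -2.0849] w 0.25 q [ 0.2954  0.531  -0.4751  1.6247  0.2705  1.0522 -0.2621] psi 89.8 tooldir [-0.0004 -0.0006 -1.    ]
at [ 0.6204 -0.0386  0.1613] shift cm [ 0.059   0.194  -3.6295] turn deg [ 0.0322 -0.0242  0.186 ]
```

View pics/s50z.png

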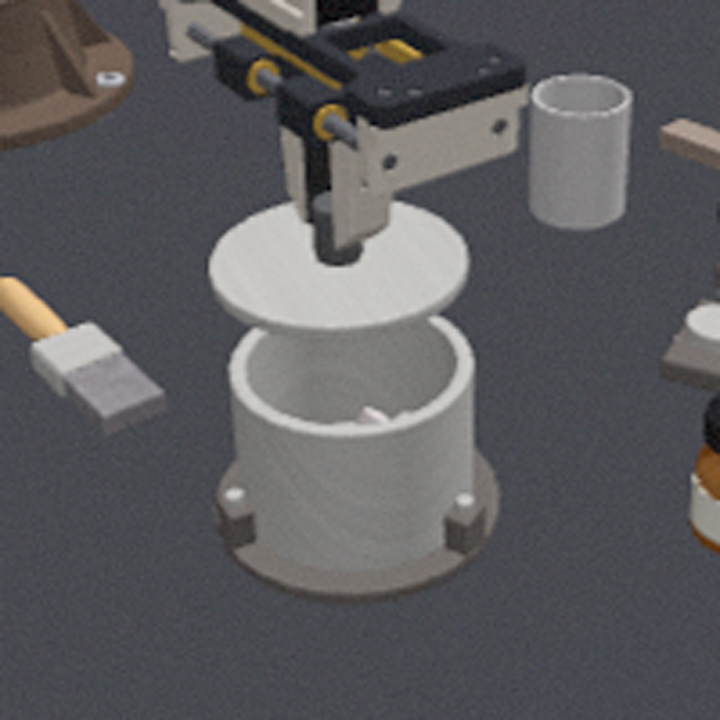

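```bash
python3 - <<'E'
from cell import arm
from h import *
cm,T=c2w(arm,"scene")
q=lambda p:((proj(cm,T,p)-[200,170])*3.6).round(1)
a=np.linspace(0,2*np.pi,200)
def ext(c,r,z):
    p=q(np.c_[c[0]+r*np.cos(a),c[1]+r*np.sin(a),np.full(200,z)]); return p.min(0),p.max(0)
print("lid pred top",ext((.6204,-.0386),.061,.152)); print("jar pred",ext((.621,-.0367),.060,.092))
im=cv2.imread("pics/s50z.png"); g=cv2.cvtColor(im,cv2.COLOR_BGR2GRAY)
m=(g>165).astype(np.uint8)
for c in cv2.findContours(m,0,2)[0]:
    if cv2.contourArea(c)>1500: print(cv2.boundingRect(c),cv2.contourArea(c))
E
```

```text
lid pred top (array([208.2, 194.3]), array([468.4, 327.4]))
jar pred (array([224.5, 295.5]), array([469.9, 435.1]))
(231, 317, 242, 119) 4639.0
(0, 278, 120, 96) 3702.5
(210, 202, 257, 127) 21406.5
```

```bash
python3 -m creep '[[[0.08,0.33,-1,0,0,0,-1],[0.08,0.33,-2.5,0,0,0,-1],[0.08,0.33,-3.8,0,0,0,-1],[0.08,0.33,-3.8,0,0,0,-1]]]'
python3 -m creep '[[[0,0,0,0,0,0,-1],[0,0,0,0,0,0,-1]]]'
python3 - <<'E'
from cell import arm
from h import *
st(arm); goal(arm,(.6212,-.0352,.115),ori(90,0))
snap(arm,"scene","s51")
im=cv2.imread("pics/s51.png"); cv2.imwrite("pics/s51z.png",cv2.resize(im[200:350,230:380],None,fx=5,fy=5,interpolation=2))
E
```

```text
clock: 53.6
position: [0.6192, -0.0341, 0.1203]
ee_rot: [-2.22, -2.218, 0.006]
force: [0.3, 0.3, -2.8]
width: 0.244
clock: 53.8
position: [0.6214, -0.0337, 0.1237]
ee_rot: [2.223, 2.22, 0.0]
force: [0.3, -0.2, -2.3]
width: 0.25
t 53.8 pos [ 0.6214 -0.0337  0.1237] F [ 0.2958 -0.1785 -2.2965] w 0.25 q [ 0.2798  0.5693 -0.4644  1.6631  0.295   0.9791 -0.2884] psi 89.9 tooldir [ 0.0002  0.0001 -1.    ]
at [ 0.6214 -0.0337  0.1237] shift cm [-0.0177 -0.1527 -0.871 ] turn deg [-0.0061  0.013   0.0616]
```

View pics/s51z.png

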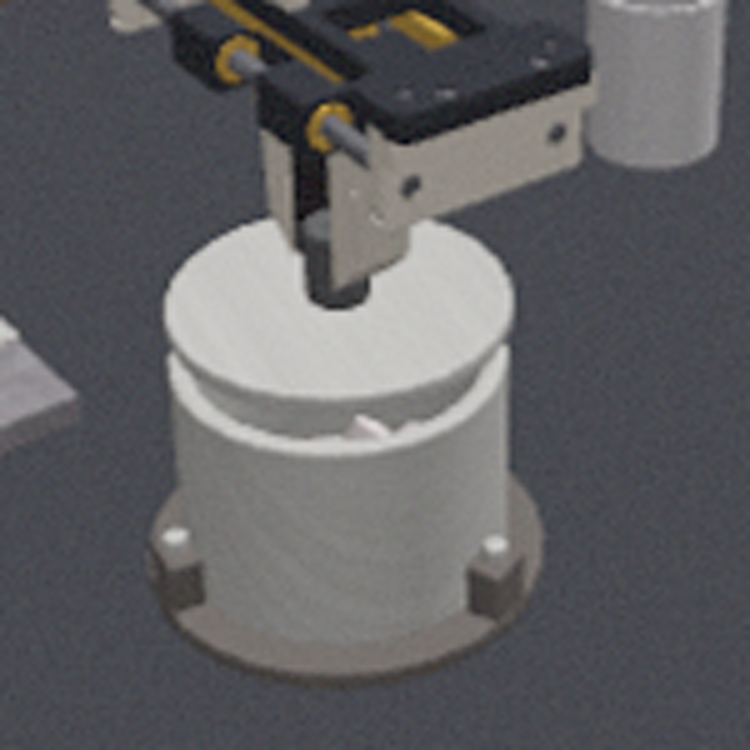

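```bash
python3 -m creep '[[[0,-0.1,-0.5,0,0,0,-1],[0,-0.1,-0.8,0,0,0,-1],[0,-0.1,-0.8,0,0,0,-1]]]'
python3 -m creep '[[[0,0,-0.2,0,0,0,-1],[0,0,-0.2,0,0,0,-1]]]'
python3 -m creep '[[[0,0,-0.2,0,0,0,-1],[0,0,-0.2,0,0,0,-1]]]'
python3 -m creep '[[[0,0,-0.15,0,0,0,-1],[0,0,-0.15,0,0,0,-1]]]'
```

```text
clock: 54.15
position: [0.6207, -0.0349, 0.1149]
ee_rot: [-2.222, -2.22, 0.001]
force: [0.3, -0.4, -2.4]
width: 0.247
clock: 54.35
position: [0.621, -0.0347, 0.1133]
ee_rot: [-2.222, -2.22, 0.001]
force: [0.1, -0.3, -2.2]
width: 0.25
clock: 54.55
position: [0.6209, -0.0347, 0.1112]
ee_rot: [-2.222, -2.22, 0.001]
force: [0.3, -0.7, -2.1]
width: 0.249
clock: 54.75
position: [0.621, -0.0347, 0.1097]
ee_rot: [-2.222, -2.22, 0.001]
force: [0.4, 0.3, -3.0]
width: 0.251
```

```bash
python3 -m creep '[[[0,0,-0.1,0,0,0,-1],[0,0,-0.1,0,0,0,-1]]]'
python3 -m creep '[[[0,0,-0.1,0,0,0,-1],[0,0,-0.1,0,0,0,-1]]]'
python3 -m creep '[[[0,0,-0.1,0,0,0,-1],[0,0,-0.1,0,0,0,-1]]]'
```

```text
clock: 54.95
position: [0.6211, -0.0347, 0.1093]
ee_rot: [2.223, 2.22, -0.0]
force: [-1.2, -1.1, 2.5]
width: 0.248
clock: 55.15
position: [0.6212, -0.0347, 0.1093]
ee_rot: [2.222, 2.22, 0.0]
force: [-5.4, -1.0, 12.3]
width: 0.247
clock: 55.35
position: [0.6212, -0.0347, 0.1091]
ee_rot: [2.222, 2.219, -0.0]
force: [-8.8, -1.8, 20.0]
width: 0.249
```

Contact at z = 0.1093; the predicted seat was 0.1094. Relaxing, releasing and retreating upward.

```bash
python3 -m creep '[[[0,0,0.25,0,0,0,-1],[0,0,0.25,0,0,0,-0.3],[0,0,0.25,0,0,0,-0.1],[0,0,0.25,0,0,0,0],[0,0,0.25,0,0,0,0]]]'
python3 -m creep '[[[0,0,3,0,0,0,0],[0,0,7,0,0,0,0],[0,0,11,0,0,0,0],[-3,0,13,0,0,0,0],[-8,0,13,0,0,0,0]]]'
python3 -m creep '[[[-5,0,3,0,0,0,0],[-10,0,5,0,0,0,0],[-15,0,7,0,0,0,0],[-15,0,7,0,0,0,0]]]'
python3 - <<'E'
from cell import arm
from h import *
st(arm); snap(arm,"top","t52")
snap(arm,"scene","s52")
im=cv2.imread("pics/s52.png"); cv2.imwrite("pics/s52z.png",cv2.resize(im[200:350,230:380],None,fx=5,fy=5,interpolation=2))
E
```

```text
clock: 55.85
position: [0.6211, -0.0347, 0.1092]
ee_rot: [-2.222, -2.22, 0.0]
force: [-0.8, -0.4, 0.0]
width: 0.492
clock: 56.35
position: [0.544, -0.034, 0.2423]
ee_rot: [2.22, 2.217, 0.009]
force: [-0.1, 0.0, -0.9]
width: 0.501
clock: 56.75
position: [0.388, -0.0344, 0.311]
ee_rot: [2.221, 2.219, -0.001]
force: [1.4, -0.1, -0.4]
width: 0.5
t 56.75 pos [ 0.388  -0.0344  0.311 ] F [ 1.4187 -0.0792 -0.3842] w 0.5 q [ 0.5101  0.0041 -0.5493  1.9084  0.0044  1.2286 -0.0418] psi 89.9 tooldir [ 0.0011 -0.0019 -1.    ]
```

View pics/s52z.png

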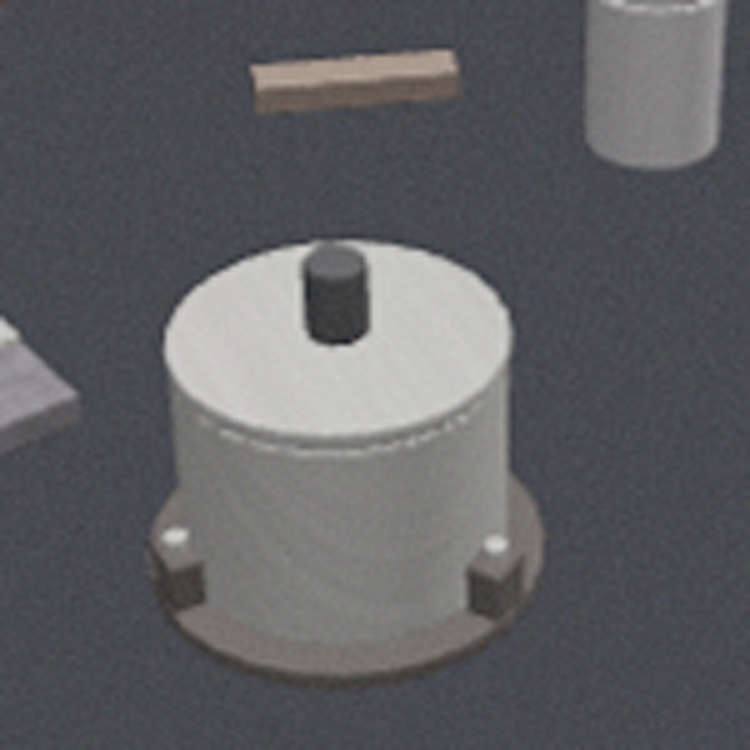

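View pics/t52.png

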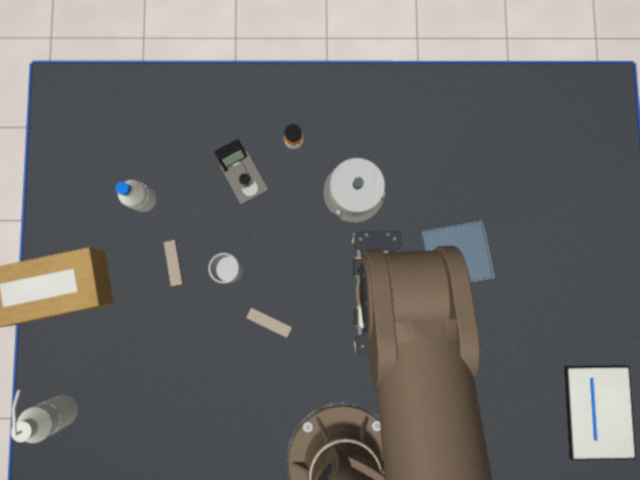

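View pics/s52.png

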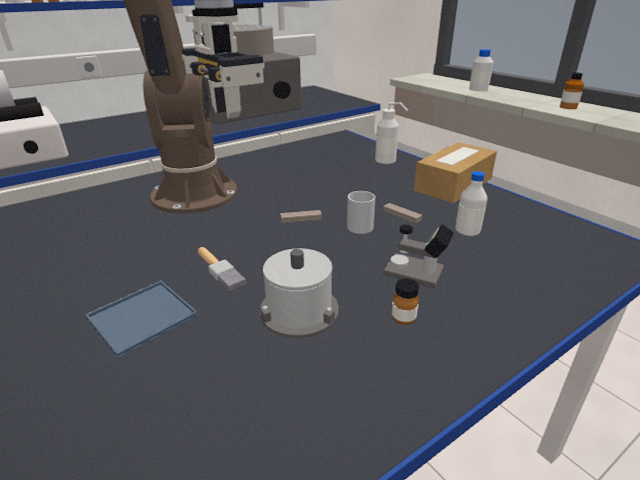

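```bash
python3 - <<'E'
from cell import arm
from h import *
for n,f_ in(("top","t52"),("scene","s52")):
    cm,T=c2w(arm,n); im=cv2.imread(f"pics/{f_}.png"); g=cv2.cvtColor(im,cv2.COLOR_BGR2GRAY)
    q=proj(cm,T,[(.621,-.0357,.1)])[0]; 
    m=(g>(150 if n=="top" else 165)).astype(np.uint8); mm=np.zeros_like(m); u,v=q.astype(int); mm[v-45:v+45,u-45:u+45]=1; m*=mm
    c=max(cv2.findContours(m,0,1)[0],key=cv2.contourArea); P=cast(cm,T,cv2.convexHull(c)[:,0],.1)[:,:2]*1000
    print(n,"lid",cv2.minEnclosingCircle(P.astype(np.float32)), cv2.fitEllipse(P.astype(np.float32)))
cm,T=c2w(arm,"scene"); a=np.linspace(0,2*np.pi,200); q=lambda p:((proj(cm,T,p)-[230,200])*5).round(1)
p=q(np.c_[.6212+.061*np.cos(a),-.0347+.061*np.sin(a),np.full(200,.1)]); print("pred seated lid top u,v",p.min(0),p.max(0), "knob top",q([(.6212,-.0347,.13)]))
E
```

```text
top lid ((620.867431640625, -34.78125762939453), 62.1101188659668) ((621.6435546875, -35.044212341308594), (121.37984466552734, 123.21063995361328), 6.544669151306152)
scene lid ((621.0399169921875, -34.74611282348633), 60.59773635864258) ((620.9672241210938, -35.100677490234375), (119.73563385009766, 120.94825744628906), 76.47909545898438)
pred seated lid top u,v [162.5 239.6] [510.5 434.8] knob top [[333.8 258.2]]
```

Both views put the lid at (0.621, -0.035), round with a radius of about 61 mm at its seated height. That is within 1–3 mm of the measured jar centre. The tray is clear, the cup is upright, the foot is up and the bystanders have not moved. Handing in.

```bash
python3 -m creep '[[[0,0,0,0,0,0,0],[0,0,0,0,0,0,0],[0,0,0,0,0,0,0]]]'; python3 - <<'E'
from cell import arm
print(arm.sign_off())
E
```

```text
clock: 57.15
position: [0.3917, -0.0346, 0.3088]
ee_rot: [-2.221, -2.219, 0.001]
force: [-0.6, -0.0, -0.4]
width: 0.503
the job is handed in; nothing more can be done
None
```

The job is done and handed in at about 57 s; no verdict was reported. I laid the 80 mm bar on the anvil and held the foot down on it at about 18 N for over a second. The bar then went into the jar, and I poured the cup's seven cylinders after it. One missed and rolled against the lid; I put it in the jar, followed by the two from the tray. The empty cup is back at its old spot and the lid is on the jar.

**Last checks**
- **Jar contents:** the last view before the lid went on showed the bar and all nine cylinders inside.
- **Lid:** it met the jar at the expected height. Both cameras put it at (0.621, -0.035), within 1–3 mm of the jar's axis, and it looks flat.
- **Everything else:** the cup stands upright and empty, the foot is back up, and the bottle, amber jar and brush look unmoved.

**What failed or disagreed**
- **First bar grasp:** it closed on nothing. The fingertips sit roughly at the reported TCP rather than 17 mm ahead of it, and I worked from the pictures after that.
- **Pour:** when the tool was tilted, the predicted cup position was about 20 mm off. I corrected it from the pictures before the cup went past level.
- **Fingertip height:** readings from the gauge cap and the tray differed by about 7 mm. I left that unexplained because nothing depended on it.

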